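Load cuff blanks into the engraver and set its depth dial

TASK

Get the engraver ready: first turn its depth dial anticlockwise all the way back to the zero stop. With the dial at zero, lay every steel cuff blank from the pine stock board flat in a cavity of the engraver bed, one to a cavity: the blanks lie in lanes too narrow for fingers beside them, so slide each one out over the board's front edge until it can be pinched by its two long sides. When all are seated, turn the dial three clicks clockwise from zero and let go, leaving the jar, bangle and screwdriver where they are.

Things in the scene. Friction and masses are not known exactly. Their poses are not given: they have to be found in the camera images.
- blank1_c (a point): Centre of a flat rectangular steel cuff blank, 96 mm long (its own x) by 40 mm wide (its own y) by 4 mm thick (z), about 0.1 kg, same either way round or up. One to a lane at the start; two or three blanks are present, absent ones read None. Once out of its lane it can also be pinched by its long sides from above, even off a flat surface.
- blank2_c (a point): Centre of a flat rectangular steel cuff blank, 96 mm long (its own x) by 40 mm wide (its own y) by 4 mm thick (z), about 0.1 kg, same either way round or up. One to a lane at the start; two or three blanks are present, absent ones read None. Once out of its lane it can also be pinched by its long sides from above, even off a flat surface.
- blank3_c (a point): Centre of a flat rectangular steel cuff blank, 96 mm long (its own x) by 40 mm wide (its own y) by 4 mm thick (z), about 0.1 kg, same either way round or up. One to a lane at the start; two or three blanks are present, absent ones read None. Once out of its lane it can also be pinched by its long sides from above, even off a flat surface.
- board: Fixed pine stock board, 200 (x) by 208 (y) by 50 mm high to its lane floors; origin at the centre of its underside. Three lanes, 44 mm wide, 63 mm apart in y, run its whole length along x, open at both ends; ribs 19 mm wide stand 6 mm above the floors between and beside them. Front edge at x = -100 mm, facing the robot, with free space below it down to the table.
- lane1 (a point): Point at the middle of the front edge of the board's lane 1, on the lane floor, 50 mm above the table; axes as the board; the lane runs from here to its +x.
- lane2 (a point): Point at the middle of the front edge of the board's lane 2, on the lane floor, 50 mm above the table; axes as the board; the lane runs from here to its +x.
- lane3 (a point): Point at the middle of the front edge of the board's lane 3, on the lane floor, 50 mm above the table; axes as the board; the lane runs from here to its +x.
- nest1 (a point): Where the centre of a seated blank belongs in cavity 1 of the bed: 2 mm above the cavity floor, which is 26 mm above the table. Axes as the bed. The cavity is 100 mm (x) by 44 mm (y), 2 mm clear of a blank on each side; its walls stand 5 mm above the floor.
- nest2 (a point): Where the centre of a seated blank belongs in cavity 2 of the bed: 2 mm above the cavity floor, which is 26 mm above the table. Axes as the bed. The cavity is 100 mm (x) by 44 mm (y), 2 mm clear of a blank on each side; its walls stand 5 mm above the floor.
- nest3 (a point): Where the centre of a seated blank belongs in cavity 3 of the bed: 2 mm above the cavity floor, which is 26 mm above the table. Axes as the bed. The cavity is 100 mm (x) by 44 mm (y), 2 mm clear of a blank on each side; its walls stand 5 mm above the floor.
- bed: Fixed engraver bed, origin at the centre of its underside, its +x away from the robot. Three cavities 74 mm apart in y. Measured from a cavity's centre: side walls (8 mm thick) run from x = -8 to +54 mm; from there to the -x end the long sides are open finger notches, 12 mm deeper than the cavity floor, as are the gaps between cavities. A grey housing 75 mm high begins at x = +70 mm.
- dial_grip (a point): Centre of the black bar grip on top of the dial, 71 mm above the table: bar 40 mm long (its own x), 14 mm wide (its own y), from 20 mm below to 10 mm above this point, on a disc of 42 mm diameter. White mark at its -x end. Grip it from above across its width and turn it about the vertical. It sits on a fixed white control box 74 mm square, 40 mm high.
- dial (a joint): Depth dial angle (rad), 0 at the zero stop, growing clockwise seen from above, to pi at the other stop. It clicks into a detent every 30 degrees (0.524 rad), about 0.1 N m to pass one, and springs to the nearest when let go; it starts two to five clicks from zero.
- polish_c (a point): Middle of an amber glass jar, 44 mm across, 85 mm high, standing on the table; not to be moved.
- bangle_c (a point): Centre of a steel bangle 66 mm across, 10 mm high, lying on the table; not to be moved.
- scribe_grip (a point): Handle of a small screwdriver, 140 mm long, lying on the table; not to be moved.
There are look-alikes about, which are no part of the job. What is shaped like the part that bears blank1_c but pink or purple is not meant.

How it is judged:
On the way, in this order (a step that is already met when the one before it is completed fails the run):
1. The dial is back at its zero stop (value of joint dial below 0.12 rad), for 0.2 s.
2. Every blank lies flat in a cavity while the dial is at zero (((horizontal distance between blank1_c and nest1 below 0.004 m and z of blank1_c in the frame of nest1 between -0.002 and 0.002 m and angle between the x axis of blank1_c and the x axis of nest1, either way round below 0.09 rad) or (horizontal distance between blank1_c and nest2 below 0.004 m and z of blank1_c in the frame of nest2 between -0.002 and 0.002 m and angle between the x axis of blank1_c and the x axis of nest2, either way round below 0.09 rad) or (horizontal distance between blank1_c and nest3 below 0.004 m and z of blank1_c in the frame of nest3 between -0.002 and 0.002 m and angle between the x axis of blank1_c and the x axis of nest3, either way round below 0.09 rad)) and ((horizontal distance between blank2_c and nest1 below 0.004 m and z of blank2_c in the frame of nest1 between -0.002 and 0.002 m and angle between the x axis of blank2_c and the x axis of nest1, either way round below 0.09 rad) or (horizontal distance between blank2_c and nest2 below 0.004 m and z of blank2_c in the frame of nest2 between -0.002 and 0.002 m and angle between the x axis of blank2_c and the x axis of nest2, either way round below 0.09 rad) or (horizontal distance between blank2_c and nest3 below 0.004 m and z of blank2_c in the frame of nest3 between -0.002 and 0.002 m and angle between the x axis of blank2_c and the x axis of nest3, either way round below 0.09 rad)) and ((horizontal distance between blank3_c and nest1 below 0.004 m and z of blank3_c in the frame of nest1 between -0.002 and 0.002 m and angle between the x axis of blank3_c and the x axis of nest1, either way round below 0.09 rad) or (horizontal distance between blank3_c and nest2 below 0.004 m and z of blank3_c in the frame of nest2 between -0.002 and 0.002 m and angle between the x axis of blank3_c and the x axis of nest2, either way round below 0.09 rad) or (horizontal distance between blank3_c and nest3 below 0.004 m and z of blank3_c in the frame of nest3 between -0.002 and 0.002 m and angle between the x axis of blank3_c and the x axis of nest3, either way round below 0.09 rad)) and value of joint dial below 0.15 rad), for 0.2 s.
3. The dial is three clicks from zero (value of joint dial between 1.4508 and 1.6908 rad), for 0.2 s.
At the end, for the whole second after the job is handed in: Every blank that is present lies flat in a cavity of the bed, one to a cavity (centre within 4 mm, height within 2 mm, long side along the cavity within 0.09 rad), at rest and released; the dial stands at three clicks, 1.571 rad within 0.12, and is released (all of step 3 and ((horizontal distance between blank1_c and nest1 below 0.004 m and z of blank1_c in the frame of nest1 between -0.002 and 0.002 m and angle between the x axis of blank1_c and the x axis of nest1, either way round below 0.09 rad) or (horizontal distance between blank1_c and nest2 below 0.004 m and z of blank1_c in the frame of nest2 between -0.002 and 0.002 m and angle between the x axis of blank1_c and the x axis of nest2, either way round below 0.09 rad) or (horizontal distance between blank1_c and nest3 below 0.004 m and z of blank1_c in the frame of nest3 between -0.002 and 0.002 m and angle between the x axis of blank1_c and the x axis of nest3, either way round below 0.09 rad)) and ((horizontal distance between blank2_c and nest1 below 0.004 m and z of blank2_c in the frame of nest1 between -0.002 and 0.002 m and angle between the x axis of blank2_c and the x axis of nest1, either way round below 0.09 rad) or (horizontal distance between blank2_c and nest2 below 0.004 m and z of blank2_c in the frame of nest2 between -0.002 and 0.002 m and angle between the x axis of blank2_c and the x axis of nest2, either way round below 0.09 rad) or (horizontal distance between blank2_c and nest3 below 0.004 m and z of blank2_c in the frame of nest3 between -0.002 and 0.002 m and angle between the x axis of blank2_c and the x axis of nest3, either way round below 0.09 rad)) and ((horizontal distance between blank3_c and nest1 below 0.004 m and z of blank3_c in the frame of nest1 between -0.002 and 0.002 m and angle between the x axis of blank3_c and the x axis of nest1, either way round below 0.09 rad) or (horizontal distance between blank3_c and nest2 below 0.004 m and z of blank3_c in the frame of nest2 between -0.002 and 0.002 m and angle between the x axis of blank3_c and the x axis of nest2, either way round below 0.09 rad) or (horizontal distance between blank3_c and nest3 below 0.004 m and z of blank3_c in the frame of nest3 between -0.002 and 0.002 m and angle between the x axis of blank3_c and the x axis of nest3, either way round below 0.09 rad)) and contact force between each of blank1, blank2, blank3, dial and the fingers below 0.05 N and linear speed of each of blank1, blank2, blank3 below 0.02 m/s); the robot touches nothing.
It fails at once if The jar is pushed more than 5 cm from its place (distance of polish_c from where it was at the start of the episode above 0.05 m).
It fails at once if The bangle is pushed more than 5 cm from its place (distance of bangle_c from where it was at the start of the episode above 0.05 m).
It fails at once if The screwdriver is pushed more than 5 cm from its place (distance of scribe_grip from where it was at the start of the episode above 0.05 m).
Of blank1, blank2, blank3 only 2 to 3 are there at a start; the rules pass over those that are not, and their reading is None.
At some moment in a run one of blank1, blank2, blank3 may be knocked a few centimetres aside while the robot is not near it.
Once in a run the grip may slacken for a moment while it holds something.
It also fails if it takes over 210 s, if anything falls off the work surface, if the arm or the gripper's body presses on something with over 40 N, if the wrist force passes 120 N, or if a joint passes its speed limit or range.

ROBOT

A 6-joint arm with a two-finger parallel gripper is mounted at the origin on the work surface. World frame = base frame: x ahead of the robot, y to its left, z up, the work surface at z = 0. Lengths are in m, angles in rad, forces in N, time in s.
With the tool pointing down it reaches from about 0.4 to 0.825 m from the base axis. Payload 7 kg.
Tool frame: the origin (TCP) lies midway between the tips of the shut fingers; the grasp point (between the pads) lies 19 mm behind it; y points along the fingers, x is the direction in which the jaws open and shut, and the axes are right-handed (so a half turn about y gives the same grasp; the last joint's range is limited). The gripper opens to 85 mm and grips with 20 to 120 N. Pads are 22 mm wide; open, the fingers measure 114 mm over their backs; the gripper's body (76 mm by 85 mm) begins 54 mm behind the grasp point. The pads swing forward as they close: fully open they stand 13 mm farther back than shut.
Start: joints at [1.622, 0.359, 0.012, 0, -1.224, -0.288], TCP at [0.158, 0.656, 0.231] pointing down, gripper open.
Joint ranges: [-3.07, 3.07], [-1.43, 2.12], [-1.02, 1.25], [-3.03, 1.67], [-3.05, -0], [-3.03, 3.03]. Speed limits (rad/s): [2.39, 2.39, 3.01, 3.14, 3.14, 3.14].

INTERFACE

Orientations are given as a unit quaternion [x, y, z, w].
In Python, from rig import sense, read_camera, calibration, job_done gives the robot as it stands. The module is installed in compiled form; this text tells all that it offers.
- The arm moves only by the tool servo_tool, never from a script. Its argument "moves" is a list of rows, each an object of numbers: "x", "y", "z": the shift along the tool's x, y, z in m; "wx", "wy", "wz": the turn, a rotation vector about the tool's x, y, z in degrees; "grip": the closure in counts, from 0 (fully open) to 255 (shut). A call has 1 to 12 rows; each row is the pose to reach, as a shift and turn from the pose measured when the call began, along the tool's axes at that moment; what a row does not reach only later rows make up. A row lasts 1/12 s, in which the tool goes at most 41.7 mm and 7.16 degrees, less where a joint would pass 70% of its speed; a pose out of reach is approached as far as the arm can. A call with a gripper value outside its range is refused whole. The fingers move at their own pace and stop on an object; the grip force is fixed at half the most. Time passes only in rows, so rows that repeat a pose let the fingers close. It gives the time, the measured TCP pose, the force and the opening at its end, in the units of the state.
- sense(): the state, without advancing time (a new reading comes with each control period).
- read_camera(name): name is "scene" or "top" or "wrist"; returns the picture (480x640x3 uint8, blue, green, red); there is no depth.
- calibration(name): a dict with "fx", "fy", "cx", "cy" (pixels), "extrinsics" (4x4, takes a point from world to camera coordinates); the wrist camera has in their place "tool_from_camera" (4x4, takes a point from camera to tool coordinates, whose origin is the TCP and whose axes are the tool frame's). Camera axes: x right, y down, z forward; pixel columns grow to the right and rows downward; lengths in m; the calibration is good to about 2 mm. A picture is of the moment at which its call begins: read the wrist's pose just before it. calibration takes no time and is no camera call.
- job_done(): hands the job in, once; it reports no verdict.
The state is a dict: "time_s": time; "joints": joint angles; "joint_velocities": joint speeds; "joint_efforts": joint torques, N m; "eef_pos": TCP position; "orientation": TCP orientation; "force": force on the tool from outside, world axes, zero at the start; "ft_torque": the same for the moment, N m; "opening": finger opening in m.
Only numpy, scipy, OpenCV 4.12 (cv2) and the standard library are available. Lean on these libraries where they do the work, as an engineer would, in place of code of your own. Each camera call takes 0.05 s, during which the arm holds its last target.

## Working session

There is one attempt and no reset: what is moved stays moved. The work goes in short steps, Python scripts to look and compute and a tool call to move; the robot and the scene stay as the last step left them, time stands still between calls to the robot, and variables do not carry over. Pictures are saved under pics/ and viewed, and the job is handed in when it is done.

Besides the shell and the picture viewer there is one more tool, called after ">>>" in YAML: its name, and indented under it one key for each argument. servo_tool: Moves the arm, as the interface text tells. Its arguments: {"type":"object","properties":{"moves":{"type":"array","items":{"type":"object","properties":{"x":{"type":"number"},"y":{"type":"number"},"z":{"type":"number"},"wx":{"type":"number"},"wy":{"type":"number"},"wz":{"type":"number"},"grip":{"type":"number"}}}}},"required":["moves"]}

```bash
mkdir -p pics; python3 - <<'E'
from rig import *
import cv2,numpy as np
s=sense();print(s)
for n in("scene","top","wrist"):
    im=read_camera(n);cv2.imwrite(f"pics/{n}0.png",im);c=calibration(n);print(n,c)
E
```

```text
{'time_s': 0.0, 'joints': array([ 1.62208752e+00,  3.59335478e-01,  1.10339218e-02, -3.35058886e-04,
       -1.22410424e+00, -2.88087763e-01]), 'joint_velocities': array([ 5.70809077e-04,  2.99943196e-04, -8.72720017e-05, -1.29606683e-03,
       -2.15518606e-03,  1.72477809e-04]), 'joint_efforts': array([-7.17178991e-04, -5.83323169e+01,  2.93412602e+01,  6.93710133e+00,
       -6.19542960e-03, -2.38806287e-06]), 'eef_pos': array([0.15827512, 0.65567064, 0.2303888 ]), 'orientation': array([ 0.43782635, -0.55518504,  0.55598546, -0.43698722]), 'force': array([ 0.02989292, -0.47652193,  0.13721347]), 'ft_torque': array([ 0.03667142,  0.03208577, -0.04726544]), 'opening': 0.08551820857133707}
scene {'fx': 459.46202186504235, 'fy': 459.46202186504235, 'cx': 320.2027554333906, 'cy': 243.12463106404732, 'extrinsics': array([[-0.72777749,  0.68580748,  0.00283271,  0.41671946],
       [ 0.54461451,  0.58044428, -0.60537548, -0.21034753],
       [-0.41681526, -0.43903591, -0.79593499,  1.2153848 ],
       [ 0.        ,  0.        ,  0.        ,  1.        ]])}
top {'fx': 612.2625343051994, 'fy': 612.2625343051994, 'cx': 313.18755678180923, 'cy': 242.71350221911007, 'extrinsics': array([[ 0.02261478, -0.99966577,  0.01252653, -0.07372651],
       [-0.98055013, -0.02462229, -0.19471824,  0.52528573],
       [ 0.19496159, -0.00787938, -0.98077923,  1.34901607],
       [ 0.        ,  0.        ,  0.        ,  1.        ]])}
wrist {'fx': 402.669442101585, 'fy': 402.669442101585, 'cx': 318.8518585128461, 'cy': 246.06132519214322, 'tool_from_camera': array([[ 9.99999867e-01,  5.13287618e-04, -5.34818524e-05,
        -4.10521418e-04],
       [ 1.92255162e-04, -2.74359900e-01,  9.61627063e-01,
        -1.43444244e-01],
       [ 4.78917989e-04, -9.61626945e-01, -2.74359962e-01,
         6.94800089e-02],
       [ 0.00000000e+00,  0.00000000e+00,  0.00000000e+00,
         1.00000000e+00]])}
```

View pics/top0.png

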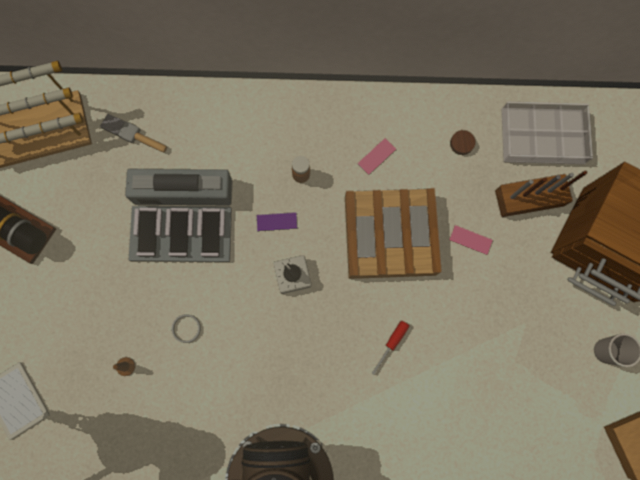

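View pics/scene0.png

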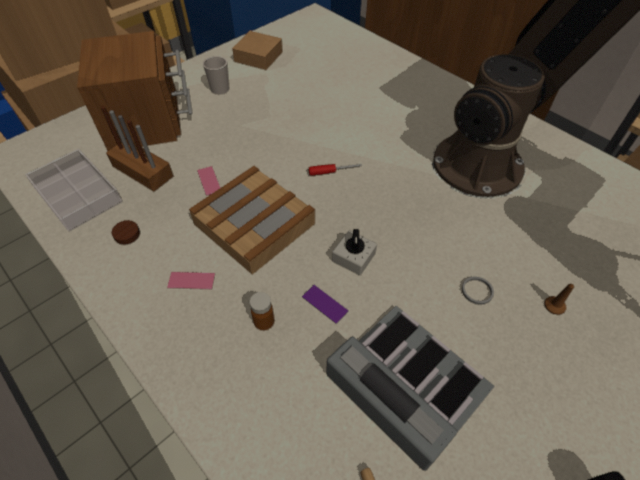

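View pics/wrist0.png

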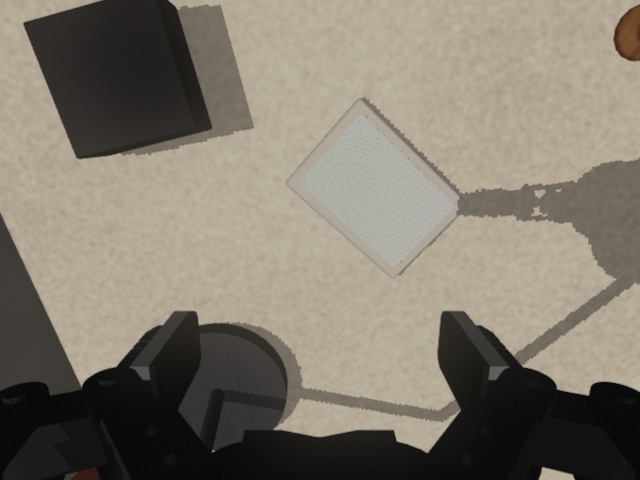

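Top view: bed at about (180,215), dial at (292,272), board at (393,232) with three grey blanks, jar (301,170), bangle (188,328), screwdriver (392,347), and pink and purple look-alikes on the table. I'll enlarge it.

```bash
cat > h.py <<'E'
import numpy as np,cv2
from rig import *
from scipy.spatial.transform import Rotation as R
def ray(name,u,v,z,st=None):
    c=calibration(name)
    d=np.array([(u-c['cx'])/c['fx'],(v-c['cy'])/c['fy'],1.])
    if name=='wrist':
        st=st or sense()
        T=c['tool_from_camera'];Rt=R.from_quat(st['orientation']).as_matrix();p=np.array(st['eef_pos'])
        o=Rt@T[:3,3]+p; d=Rt@T[:3,:3]@d
    else:
        E=c['extrinsics'];o=-E[:3,:3].T@E[:3,3];d=E[:3,:3].T@d
    return o+d*(z-o[2])/d[2]
def proj(name,P,st=None):
    c=calibration(name);P=np.array(P,float)
    if name=='wrist':
        st=st or sense()
        T=c['tool_from_camera'];Rt=R.from_quat(st['orientation']).as_matrix();p=np.array(st['eef_pos'])
        q=T[:3,:3].T@(Rt.T@(P-p)-T[:3,3])
    else:
        E=c['extrinsics'];q=E[:3,:3]@P+E[:3,3]
    return np.array([c['fx']*q[0]/q[2]+c['cx'],c['fy']*q[1]/q[2]+c['cy']])
def crop(im,u0,v0,u1,v1,k,fn):
    c=cv2.resize(im[v0:v1,u0:u1],None,fx=k,fy=k,interpolation=cv2.INTER_CUBIC);cv2.imwrite(fn,c)
E
python3 - <<'E'
from h import *
im=cv2.imread("pics/top0.png")
crop(im,335,175,455,290,6,"pics/t_board.png")
crop(im,115,155,245,275,6,"pics/t_bed.png")
crop(im,260,240,330,305,8,"pics/t_dial.png")
E
```

```text
(no output)
```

View pics/t_board.png

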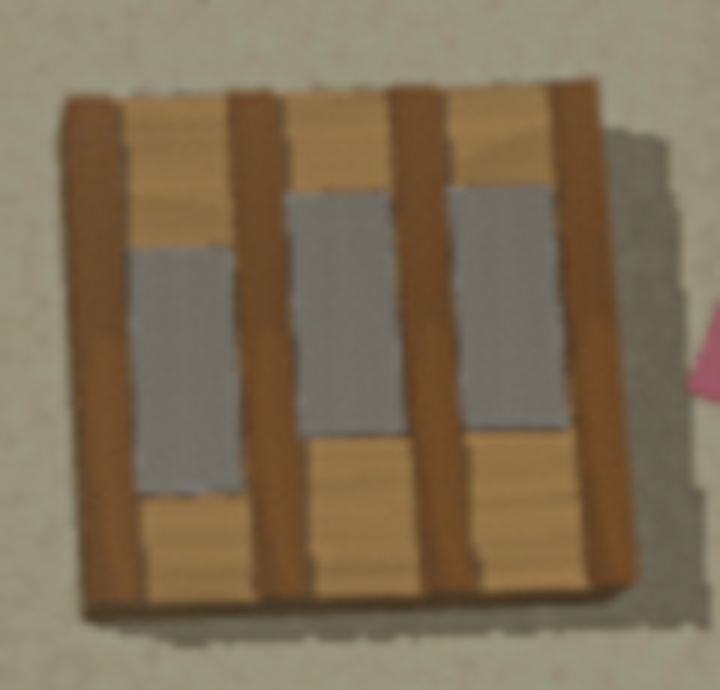

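View pics/t_bed.png

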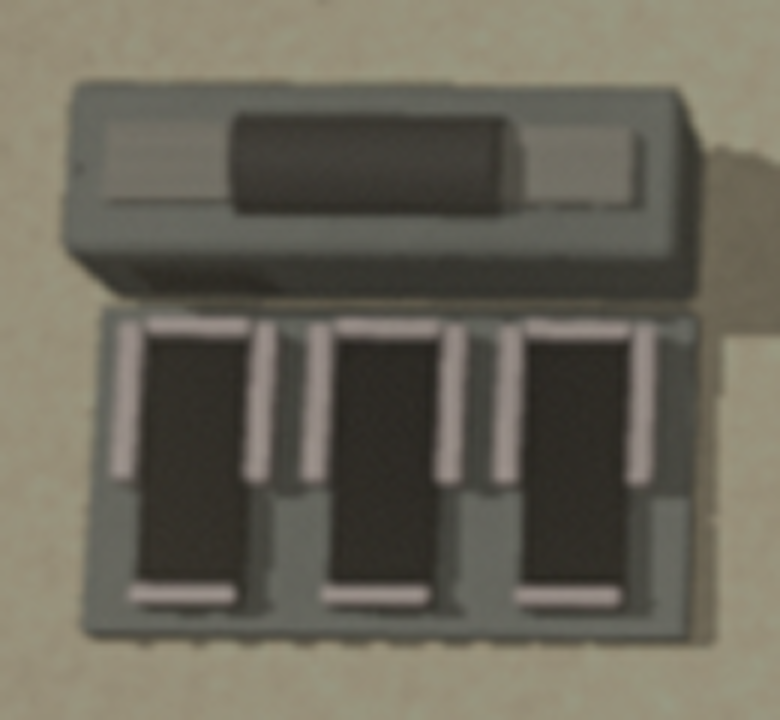

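View pics/t_dial.png

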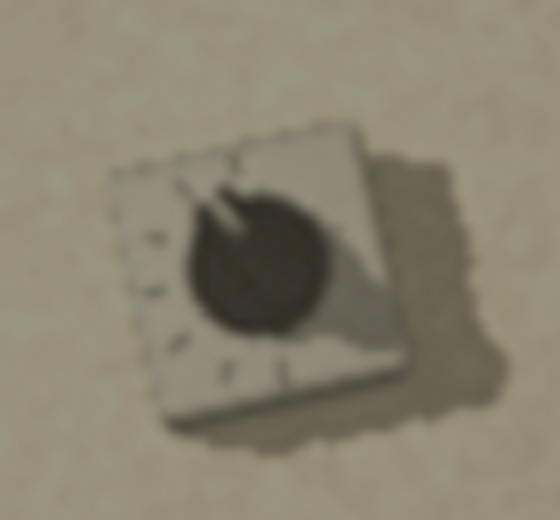

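```bash
python3 - <<'E'
from h import *
np.set_printoptions(precision=4,suppress=True)
def c(u,v,u0,v0,k): return u/k+u0, v/k+v0
B=lambda u,v,z:ray('top',*c(u,v,335,175,6),z)
print('board corners',*[B(u,v,.056)[:2] for u,v in((68,97),(598,82),(635,583),(85,606))])
for q in [((130,248),(235,246),(243,492),(137,494)),((287,192),(388,190),(408,434),(300,436)),((450,186),(550,184),(570,428),(463,430))]:
    P=np.array([B(u,v,.054) for u,v in q]);print('blank',P.mean(0),np.linalg.norm(P[0]-P[3]),np.linalg.norm(P[0]-P[1]),(P[0]+P[1]-P[2]-P[3])[:2])
D=lambda u,v,z:ray('top',*c(u,v,115,155,6),z)
for q in [((147,333),(248,335),(237,588),(137,586)),((335,335),(438,337),(428,590),(329,588)),((525,337),(629,337),(620,590),(522,588))]:
    P=np.array([D(u,v,.028) for u,v in q]);m=P.mean(0);d=(P[0]+P[1]-P[2]-P[3])[:2];print('nest',m,np.linalg.norm(P[0]-P[3]),np.linalg.norm(P[0]-P[1]),np.arctan2(d[1],d[0]))
L=lambda u,v,z:ray('top',*c(u,v,260,240,8),z)
P=np.array([L(u,v,.04) for u,v in((112,178),(352,122),(408,350),(165,420))]);print('box',P,P.mean(0),[np.linalg.norm(P[i]-P[i-1]) for i in range(4)])
print('dial',L(258,264,.065),[L(*p,.081) for p in ((215,192),(242,228))], [L(u,v,.04)for u,v in((282,370),(235,165))])
print('zero dir',np.degrees(np.arctan2(*(P[3]+P[2]-P[0]-P[1])[1::-1])))
print('jar',ray('top',301,163,.085),'bangle',ray('top',188,328,.01),'scr',ray('top',398,335,.01),ray('top',377,372,.005))
im=cv2.imread("pics/scene0.png");crop(im,320,215,395,285,8,"pics/s_dial.png")
E
```

```text
board corners [ 0.6501 -0.1353] [ 0.6615 -0.3411] [ 0.4653 -0.3519] [ 0.4515 -0.1441]
blank [ 0.544 -0.182  0.054] 0.09598857814964443 0.04045499763625528 [0.1919 0.0068]
blank [ 0.5679 -0.243   0.054 ] 0.09588060275130326 0.03908394719458182 [0.1915 0.0122]
blank [ 0.5718 -0.3055  0.054 ] 0.09597929983828606 0.03876138747309623 [0.1918 0.0105]
nest [0.5483 0.3261 0.028 ] 0.10047817428730718 0.039385796651011676 0.034856333989658206
nest [0.5494 0.2524 0.028 ] 0.10053188415628721 0.04020538725583193 0.03443334796283972
nest [0.5511 0.1782 0.028 ] 0.09979549921975159 0.040607617735573094 0.03191754392486281
box [[ 0.4814  0.0275  0.04  ]
 [ 0.4994 -0.0408  0.04  ]
 [ 0.4339 -0.0584  0.04  ]
 [ 0.4122  0.01    0.04  ]] [ 0.4567 -0.0154  0.04  ] [np.float64(0.0713397596615779), np.float64(0.0706509507475967), np.float64(0.0678386300423519), np.float64(0.07182141056722836)]
dial [ 0.4539 -0.0157  0.065 ] [array([ 0.4714, -0.0035,  0.081 ]), array([ 0.4615, -0.0113,  0.081 ])] [array([ 0.4273, -0.0228,  0.04  ]), array([ 0.486 , -0.0076,  0.04  ])]
zero dir -165.39647936529383
jar [ 0.7059 -0.0288  0.085 ] bangle [0.3291 0.2205 0.01  ] scr [ 0.3244 -0.2609  0.01  ] [ 0.2402 -0.2134  0.005 ]
```

View pics/s_dial.png

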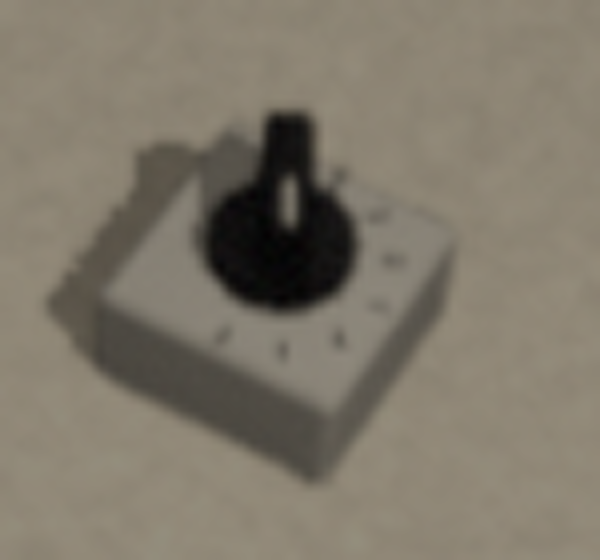

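```bash
cat >> h.py <<'E'
def Rdown(yaw_deg):
    a=np.radians(yaw_deg);x=np.array([np.cos(a),np.sin(a),0]);y=np.array([0,0,-1.]);return np.stack([x,y,np.cross(x,y)],1)
def st():
    s=sense();Rt=R.from_quat(s['orientation']).as_matrix()
    print('t %.2f pos %s yaw %.2f tilt %.2f j %s F %s op %.4f'%(s['time_s'],np.round(s['eef_pos'],4),np.degrees(np.arctan2(Rt[1,0],Rt[0,0])),np.degrees(np.arccos(min(1,-Rt[2,1]))),np.round(s['joints'],3),np.round(s['force'],1),s['opening']));return s
def plan(pos,yaw,s=None):
    "shift (mm) and turn (deg) in tool axes from the present pose to TCP pos with jaw axis at yaw; nearest yaw mod 180 unless given"
    s=s or sense();Rt=R.from_quat(s['orientation']).as_matrix()
    d=Rt.T@(np.array(pos)-s['eef_pos']);w=R.from_matrix(Rt.T@Rdown(yaw)).as_rotvec(degrees=True)
    print('shift m',np.round(d,4),'turn deg',np.round(w,2),'rows>=',int(np.ceil(max(np.linalg.norm(d)/.0417,np.linalg.norm(w)/7.16))))
E
python3 - <<'E'
from h import *
s=st()
plan([.455,-.0155,.15],-45.4);plan([.455,-.0155,.15],134.6)
E
```

```text
t 0.15 pos [0.1583 0.6558 0.2306] yaw -103.57 tilt 0.07 j [ 1.622  0.359  0.011 -0.    -1.224 -0.288] F [-0.8  0.2 -0.3] op 0.0854
shift m [0.5828 0.0814 0.4459] turn deg [ 3.000e-02 -5.817e+01  7.000e-02] rows>= 18
shift m [0.5828 0.0814 0.4459] turn deg [-8.0000e-02  1.2183e+02  3.0000e-02] rows>= 18
```

>>> servo_tool:
  moves:
    - {"x":0.583,"y":0.02,"z":0.446,"wy":122}
    - {"x":0.583,"y":0.02,"z":0.446,"wy":122}
    - {"x":0.583,"y":0.02,"z":0.446,"wy":122}
    - {"x":0.583,"y":0.02,"z":0.446,"wy":122}
    - {"x":0.583,"y":0.02,"z":0.446,"wy":122}
    - {"x":0.583,"y":0.02,"z":0.446,"wy":122}
    - {"x":0.583,"y":0.02,"z":0.446,"wy":122}
    - {"x":0.583,"y":0.02,"z":0.446,"wy":122}
    - {"x":0.583,"y":0.02,"z":0.446,"wy":122}
    - {"x":0.583,"y":0.02,"z":0.446,"wy":122}
    - {"x":0.583,"y":0.02,"z":0.446,"wy":122}
    - {"x":0.583,"y":0.02,"z":0.446,"wy":122}

```text
validation failed for argument at $.mo...
```

```bash
python3 - <<'E'
from h import *
s=st()
plan([.455,-.0155,.19],134.6)
E
```

```text
t 0.15 pos [0.1583 0.6558 0.2306] yaw -103.57 tilt 0.07 j [ 1.622  0.359  0.011 -0.    -1.224 -0.288] F [-0.8  0.2 -0.3] op 0.0854
shift m [0.5829 0.0414 0.4459] turn deg [-8.0000e-02  1.2183e+02  3.0000e-02] rows>= 18
```

>>> servo_tool:
  moves:
    - {"x":0.03,"y":0,"z":0.025,"wx":0,"wy":7,"wz":0,"grip":0}

```text
time_s: 0.23
eef_pos: [0.1739, 0.624, 0.2285]
orientation: [0.404, -0.58, 0.581, -0.404]
force: [1.5, 0.4, 0.2]
opening: 0.0854
```

```bash
python3 - <<'E'
from h import *
s=st()
plan([.455,-.0155,.19],134.6)
E
```

```text
t 0.23 pos [0.1739 0.624  0.2285] yaw -110.33 tilt 0.14 j [ 1.6    0.317 -0.055  0.    -1.201 -0.384] F [1.5 0.4 0.2] op 0.0854
shift m [0.5019 0.0401 0.4857] turn deg [-1.6000e-01  1.1507e+02  2.0000e-02] rows>= 17
```

>>> servo_tool:
  moves:
    - {"x":0.04,"z":0.02,"wy":14}
    - {"x":0.08,"z":0.04,"wy":14}
    - {"x":0.11,"z":0.06,"wy":21}
    - {"x":0.14,"z":0.08,"wy":28}

```text
validation failed for argument at $.mo...
```

>>> servo_tool:
  moves:
    - {"x":0.04,"y":0,"z":0.02,"wx":0,"wy":7,"wz":0,"grip":0}
    - {"x":0.07,"y":0,"z":0.05,"wx":0,"wy":14,"wz":0,"grip":0}
    - {"x":0.5,"y":0.03,"z":0.48,"wx":0,"wy":115,"wz":0,"grip":0}

```text
time_s: 0.48
eef_pos: [0.2135, 0.5021, 0.2264]
orientation: [0.289, -0.644, 0.646, -0.289]
force: [0.6, 0.7, 0.2]
opening: 0.0853
```

```bash
python3 - <<'E'
from h import *
s=st()
plan([.455,-.0155,.19],134.6)
E
```

```text
t 0.48 pos [0.2135 0.5021 0.2264] yaw -131.77 tilt 0.16 j [ 1.528  0.151 -0.28   0.    -1.142 -0.687] F [0.6 0.7 0.2] op 0.0853
shift m [0.2251 0.0379 0.5248] turn deg [-1.800e-01  9.363e+01 -1.000e-02] rows>= 14
```

>>> servo_tool:
  moves:
    - {"x":0.225,"y":0.03,"z":0.525,"wx":0,"wy":93.6,"wz":0,"grip":0}
    - {"x":0.225,"y":0.03,"z":0.525,"wx":0,"wy":93.6,"wz":0,"grip":0}
    - {"x":0.225,"y":0.03,"z":0.525,"wx":0,"wy":93.6,"wz":0,"grip":0}
    - {"x":0.225,"y":0.03,"z":0.525,"wx":0,"wy":93.6,"wz":0,"grip":0}
    - {"x":0.225,"y":0.03,"z":0.525,"wx":0,"wy":93.6,"wz":0,"grip":0}
    - {"x":0.225,"y":0.03,"z":0.525,"wx":0,"wy":93.6,"wz":0,"grip":0}
    - {"x":0.225,"y":0.03,"z":0.525,"wx":0,"wy":93.6,"wz":0,"grip":0}
    - {"x":0.225,"y":0.03,"z":0.525,"wx":0,"wy":93.6,"wz":0,"grip":0}
    - {"x":0.225,"y":0.03,"z":0.525,"wx":0,"wy":93.6,"wz":0,"grip":0}
    - {"x":0.225,"y":0.03,"z":0.525,"wx":0,"wy":93.6,"wz":0,"grip":0}
    - {"x":0.225,"y":0.03,"z":0.525,"wx":0,"wy":93.6,"wz":0,"grip":0}
    - {"x":0.225,"y":0.03,"z":0.525,"wx":0,"wy":93.6,"wz":0,"grip":0}

```text
time_s: 1.48
eef_pos: [0.4244, 0.0491, 0.2019]
orientation: [-0.229, -0.668, 0.67, 0.228]
force: [0.6, 0.9, -0.3]
opening: 0.0857
```

```bash
python3 - <<'E'
from h import *
s=st()
plan([.455,-.0155,.19],134.6)
E
```

```text
t 1.48 pos [0.4244 0.0491 0.2019] yaw 142.24 tilt 0.14 j [ 0.583 -0.04  -0.547  0.003 -1.064 -1.244] F [ 0.6  0.9 -0.3] op 0.0857
shift m [-0.0637  0.0121  0.0324] turn deg [-0.05  7.64 -0.13] rows>= 2
```

>>> servo_tool:
  moves:
    - {"x":-0.0637,"y":0.012,"z":0.0324,"wx":0,"wy":7.6,"wz":0,"grip":120}
    - {"x":-0.0637,"y":0.012,"z":0.0324,"wx":0,"wy":7.6,"wz":0,"grip":120}
    - {"x":-0.0637,"y":0.012,"z":0.0324,"wx":0,"wy":7.6,"wz":0,"grip":120}
    - {"x":-0.0637,"y":0.012,"z":0.0324,"wx":0,"wy":7.6,"wz":0,"grip":120}

```text
time_s: 1.82
eef_pos: [0.4548, -0.0174, 0.1893]
orientation: [-0.274, -0.651, 0.653, 0.274]
force: [-0.5, 0.4, 0.7]
opening: 0.045
```

```bash
python3 - <<'E'
from h import *
s=st()
im=read_camera('wrist');cv2.imwrite('pics/w1.png',im)
print(proj('wrist',[.455,-.0155,.081],s))
E
```

```text
t 1.82 pos [ 0.4548 -0.0174  0.1893] yaw 134.40 tilt 0.16 j [ 0.399  0.025 -0.515  0.003 -1.033 -1.196] F [-0.5  0.4  0.7] op 0.0450
[320.37644636 244.7319456 ]
```

View pics/w1.png

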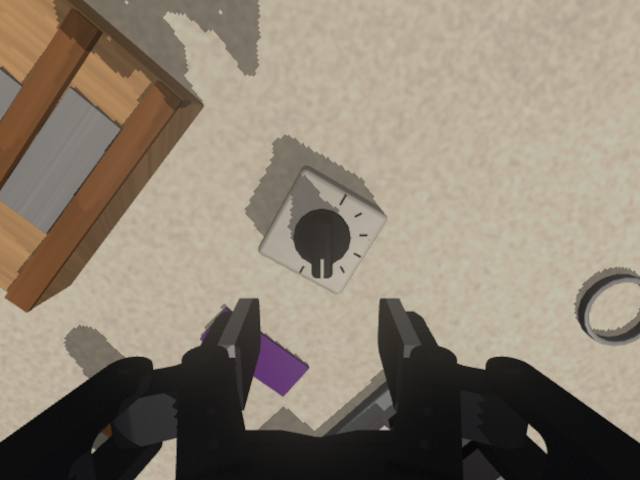

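```bash
python3 - <<'E'
from h import *
s=st();im=cv2.imread('pics/w1.png');crop(im,250,155,400,305,5,'pics/w1c.png')
print(ray('wrist',322,236,.051,s),ray('wrist',321,278,.081,s))
print(proj('wrist',[.455,-.0155,.051],s))
E
```

```text
t 1.87 pos [ 0.4547 -0.0163  0.1897] yaw 134.51 tilt 0.14 j [ 0.401  0.024 -0.515  0.003 -1.033 -1.197] F [0.1 0.3 0.1] op 0.0450
[ 0.45551864 -0.01216938  0.051     ] [0.47115874 0.00211338 0.081     ]
[319.22274202 232.36652879]
```

View pics/w1c.png

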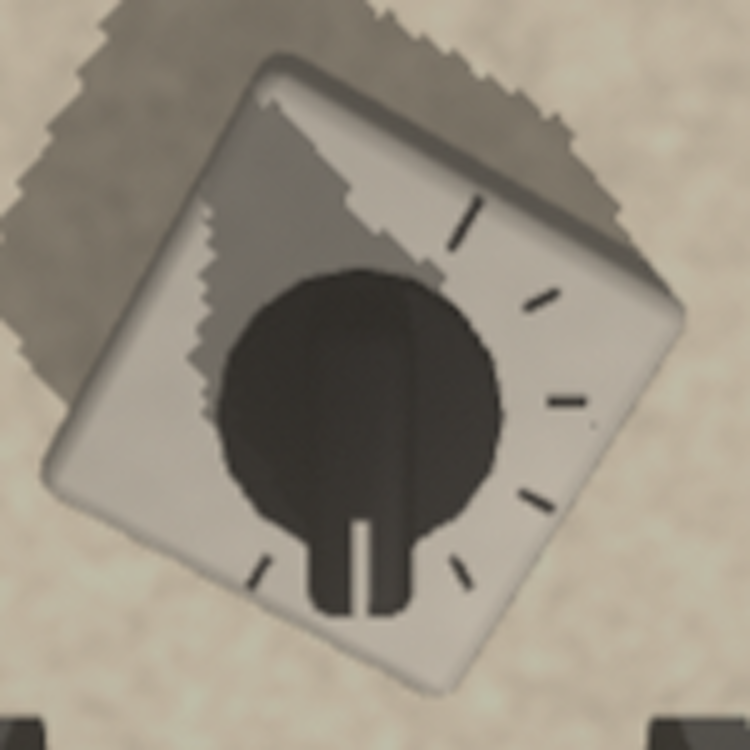

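```bash
python3 - <<'E'
from h import *
s=st()
plan([.456,-.013,.060],134.6)
E
```

```text
t 1.87 pos [ 0.4547 -0.0163  0.1897] yaw 134.51 tilt 0.14 j [ 0.401  0.024 -0.515  0.003 -1.033 -1.197] F [0.1 0.3 0.1] op 0.0450
shift m [ 0.0017  0.1297 -0.0034] turn deg [-0.09 -0.09 -0.11] rows>= 4
```

>>> servo_tool:
  moves:
    - {"x":0.0017,"y":0.03,"z":-0.0034,"wx":0,"wy":0,"wz":0,"grip":120}
    - {"x":0.0017,"y":0.06,"z":-0.0034,"wx":0,"wy":0,"wz":0,"grip":120}
    - {"x":0.0017,"y":0.09,"z":-0.0034,"wx":0,"wy":0,"wz":0,"grip":120}
    - {"x":0.0017,"y":0.115,"z":-0.0034,"wx":0,"wy":0,"wz":0,"grip":120}
    - {"x":0.0017,"y":0.129,"z":-0.0034,"wx":0,"wy":0,"wz":0,"grip":120}
    - {"x":0.0017,"y":0.129,"z":-0.0034,"wx":0,"wy":0,"wz":0,"grip":120}

```text
time_s: 2.37
eef_pos: [0.4538, -0.0123, 0.0583]
orientation: [-0.272, -0.651, 0.654, 0.274]
force: [-0.7, 0.7, 0.6]
opening: 0.0452
```

>>> servo_tool:
  moves:
    - {"x":0,"y":0,"z":0,"wx":0,"wy":0,"wz":0,"grip":170}
    - {"x":0,"y":0,"z":0,"wx":0,"wy":0,"wz":0,"grip":190}
    - {"x":0,"y":0,"z":0,"wx":0,"wy":0,"wz":0,"grip":255}
    - {"x":0,"y":0,"z":0,"wx":0,"wy":0,"wz":0,"grip":255}
    - {"x":0,"y":0,"z":0,"wx":0,"wy":0,"wz":0,"grip":255}

```text
time_s: 2.78
eef_pos: [0.456, -0.0129, 0.0599]
orientation: [-0.273, -0.651, 0.654, 0.272]
force: [9.2, -13.5, -6.8]
opening: 0.0124
```

```bash
python3 - <<'E'
from h import *
s=st();print(s['ft_torque'])
im=read_camera('wrist');cv2.imwrite('pics/w2.png',im)
E
```

```text
t 2.78 pos [ 0.456  -0.0129  0.0599] yaw 134.72 tilt 0.26 j [ 0.409  0.195 -0.682  0.006 -0.695 -1.205] F [  9.2 -13.5  -6.8] op 0.0124
[-4.60386106 -3.38324727 -0.03832085]
```

View pics/w2.png

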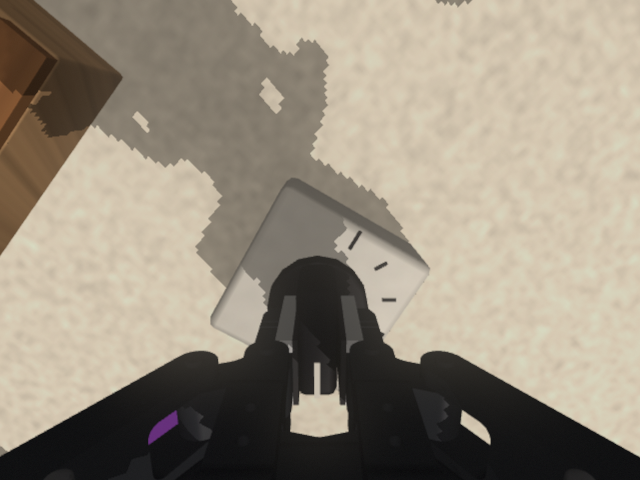

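>>> servo_tool:
  moves:
    - {"x":-0.001,"y":0,"z":0,"wx":0,"wy":0,"wz":0,"grip":255}
    - {"x":-0.0015,"y":0,"z":0,"wx":0,"wy":-6,"wz":0,"grip":255}
    - {"x":-0.0015,"y":0,"z":0,"wx":0,"wy":-12,"wz":0,"grip":255}
    - {"x":-0.0015,"y":0,"z":0,"wx":0,"wy":-18,"wz":0,"grip":255}
    - {"x":-0.0015,"y":0,"z":0,"wx":0,"wy":-24,"wz":0,"grip":255}
    - {"x":-0.0015,"y":0,"z":0,"wx":0,"wy":-30,"wz":0,"grip":255}

```text
time_s: 3.33
eef_pos: [0.4566, -0.0136, 0.0601]
orientation: [-0.093, -0.7, 0.702, 0.092]
force: [1.9, -0.1, -12.0]
opening: 0.0128
```

```bash
python3 - <<'E'
from h import *
s=st();print(s['ft_torque'])
E
```

```text
t 3.33 pos [ 0.4566 -0.0136  0.0601] yaw 164.99 tilt 0.21 j [ 0.407  0.196 -0.68   0.005 -0.696 -0.673] F [  1.9  -0.1 -12. ] op 0.0128
[-0.03143828 -0.56228752 -0.04516811]
```

>>> servo_tool:
  moves:
    - {"x":0,"y":0,"z":0,"wx":0,"wy":-7,"wz":0,"grip":255}
    - {"x":0,"y":0,"z":0,"wx":0,"wy":-14,"wz":0,"grip":255}
    - {"x":0,"y":0,"z":0,"wx":0,"wy":-21,"wz":0,"grip":255}
    - {"x":0,"y":0,"z":0,"wx":0,"wy":-28,"wz":0,"grip":255}
    - {"x":0,"y":0,"z":0,"wx":0,"wy":-35,"wz":0,"grip":255}
    - {"x":0,"y":0,"z":0,"wx":0,"wy":-42,"wz":0,"grip":255}
    - {"x":0,"y":0,"z":0,"wx":0,"wy":-49,"wz":0,"grip":255}
    - {"x":0,"y":0,"z":0,"wx":0,"wy":-56,"wz":0,"grip":255}
    - {"x":0,"y":0,"z":0,"wx":0,"wy":-63,"wz":0,"grip":255}
    - {"x":0,"y":0,"z":0,"wx":0,"wy":-70,"wz":0,"grip":255}
    - {"x":0,"y":0,"z":0,"wx":0,"wy":-77,"wz":0,"grip":255}
    - {"x":0,"y":0,"z":0,"wx":0,"wy":-84,"wz":0,"grip":255}

```text
time_s: 4.33
eef_pos: [0.4576, -0.0133, 0.0602]
orientation: [0.402, -0.58, 0.583, -0.402]
force: [9.2, -3.9, -22.2]
opening: 0.0125
```

```bash
python3 - <<'E'
from h import *
s=st();print(s['ft_torque'])
E
```

```text
t 4.33 pos [ 0.4576 -0.0133  0.0602] yaw -110.66 tilt 0.21 j [ 0.406  0.196 -0.68   0.006 -0.694  0.799] F [  9.2  -3.9 -22.2] op 0.0125
[-1.47580878 -3.32104806  0.09769686]
```

>>> servo_tool:
  moves:
    - {"x":0,"y":0.001,"z":0.001,"wx":0,"wy":-6,"wz":0,"grip":255}
    - {"x":0,"y":0.001,"z":0.001,"wx":0,"wy":-12,"wz":0,"grip":255}
    - {"x":0,"y":0.001,"z":0.001,"wx":0,"wy":-18,"wz":0,"grip":255}
    - {"x":0,"y":0.001,"z":0.001,"wx":0,"wy":-24,"wz":0,"grip":255}
    - {"x":0,"y":0.001,"z":0.001,"wx":0,"wy":-30,"wz":0,"grip":255}
    - {"x":0,"y":0.001,"z":0.001,"wx":0,"wy":-36,"wz":0,"grip":255}
    - {"x":0,"y":0.001,"z":0.001,"wx":0,"wy":-39,"wz":0,"grip":255}
    - {"x":0,"y":0.001,"z":0.001,"wx":0,"wy":-39,"wz":0,"grip":255}

```text
time_s: 5.0
eef_pos: [0.4581, -0.0129, 0.0601]
orientation: [-0.573, 0.413, -0.415, 0.574]
force: [-3.0, 3.3, -0.2]
opening: 0.0126
```

```bash
python3 - <<'E'
from h import *
s=st();print(s['ft_torque'])
E
```

```text
t 5.00 pos [ 0.4581 -0.0129  0.0601] yaw -71.69 tilt 0.16 j [ 0.405  0.197 -0.678  0.003 -0.694  1.483] F [-3.   3.3 -0.2] op 0.0126
[ 1.32388163  1.13456479 -2.02917045]
```

>>> servo_tool:
  moves:
    - {"x":0,"y":0,"z":0,"wx":0,"wy":2,"wz":0,"grip":255}
    - {"x":0,"y":0,"z":0,"wx":0,"wy":3,"wz":0,"grip":120}
    - {"x":0,"y":0,"z":0,"wx":0,"wy":3,"wz":0,"grip":120}
    - {"x":0,"y":0,"z":0,"wx":0,"wy":3,"wz":0,"grip":120}
    - {"x":0,"y":-0.03,"z":0,"wx":0,"wy":3,"wz":0,"grip":120}
    - {"x":0,"y":-0.07,"z":0,"wx":0,"wy":3,"wz":0,"grip":120}
    - {"x":0,"y":-0.11,"z":0,"wx":0,"wy":3,"wz":0,"grip":120}
    - {"x":0,"y":-0.14,"z":0,"wx":0,"wy":3,"wz":0,"grip":120}

```text
time_s: 5.67
eef_pos: [0.4585, -0.0127, 0.204]
orientation: [-0.561, 0.427, -0.43, 0.564]
force: [2.0, 0.7, -0.6]
opening: 0.045
```

```bash
python3 - <<'E'
from h import *
s=st()
im=read_camera('wrist');cv2.imwrite('pics/w3.png',im)
im=read_camera('top');cv2.imwrite('pics/top1.png',im)
E
```

```text
t 5.67 pos [ 0.4585 -0.0127  0.204 ] yaw -74.59 tilt 0.36 j [ 0.406  0.013 -0.491  0.003 -1.062  1.432] F [ 2.   0.7 -0.6] op 0.0450
```

View pics/w3.png

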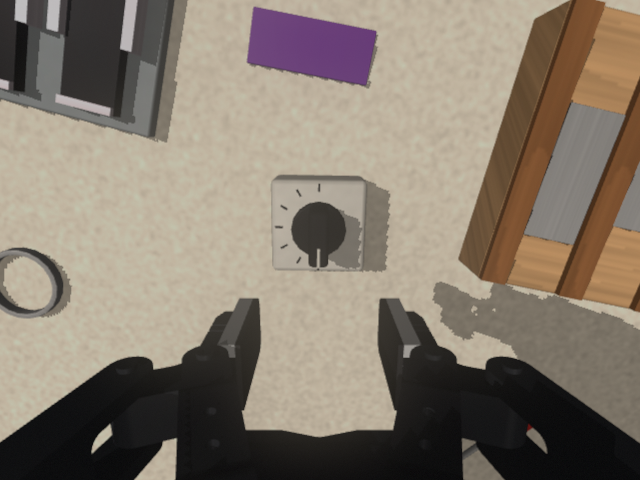

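View pics/top1.png

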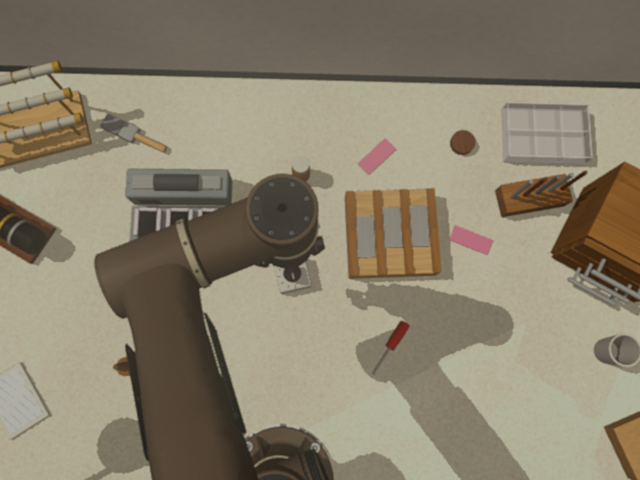

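Dial mark is at (318,260), pointing at the zero tick, so the dial is at zero. Next I'll look at the board from above with the wrist camera.

```bash
python3 - <<'E'
from h import *
s=sense()
plan([.50,-.243,.22],-87)
E
```

```text
shift m [ 0.2331 -0.0135 -0.0238] turn deg [-0.78 12.44  0.02] rows>= 6
```

>>> servo_tool:
  moves:
    - {"x":0.233,"y":-0.015,"z":-0.024,"wx":-0.8,"wy":12.4,"wz":0,"grip":255}
    - {"x":0.233,"y":-0.015,"z":-0.024,"wx":-0.8,"wy":12.4,"wz":0,"grip":255}
    - {"x":0.233,"y":-0.015,"z":-0.024,"wx":-0.8,"wy":12.4,"wz":0,"grip":255}
    - {"x":0.233,"y":-0.015,"z":-0.024,"wx":-0.8,"wy":12.4,"wz":0,"grip":255}
    - {"x":0.233,"y":-0.015,"z":-0.024,"wx":-0.8,"wy":12.4,"wz":0,"grip":255}
    - {"x":0.233,"y":-0.015,"z":-0.024,"wx":-0.8,"wy":12.4,"wz":0,"grip":255}
    - {"x":0.233,"y":-0.015,"z":-0.024,"wx":-0.8,"wy":12.4,"wz":0,"grip":255}
    - {"x":0.233,"y":-0.015,"z":-0.024,"wx":-0.8,"wy":12.4,"wz":0,"grip":255}
    - {"x":0.233,"y":-0.015,"z":-0.024,"wx":-0.8,"wy":12.4,"wz":0,"grip":255}

```text
time_s: 6.52
eef_pos: [0.4994, -0.2429, 0.2213]
orientation: [0.513, -0.487, 0.487, -0.513]
force: [0.2, -0.2, -0.7]
opening: 0.0
```

```bash
python3 - <<'E'
from h import *
s=st()
im=read_camera('wrist');cv2.imwrite('pics/w4.png',im)
E
```

```text
t 6.52 pos [ 0.4994 -0.2429  0.2213] yaw -86.98 tilt 0.03 j [-0.1    0.17  -0.269  0.    -1.132  1.723] F [ 0.2 -0.2 -0.7] op 0.0000
```

View pics/w4.png

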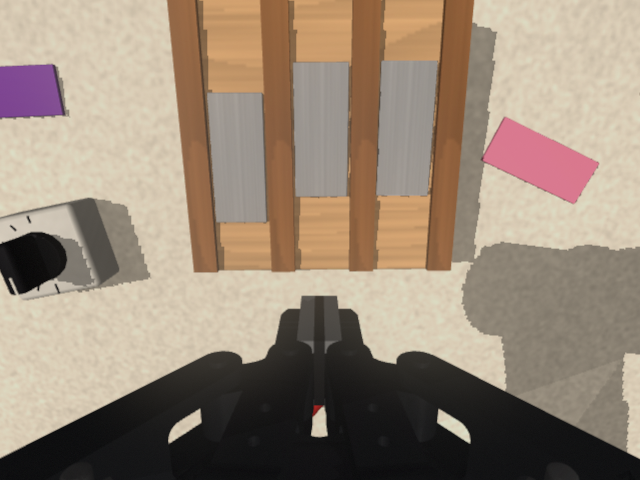

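```bash
python3 - <<'E'
from h import *
np.set_printoptions(precision=4,suppress=True)
s=st();im=cv2.imread('pics/w4.png');crop(im,160,0,490,290,2.4,'pics/w4c.png')
for q in [((208,93),(263,93),(267,221),(216,222)),((293,62),(349,61),(347,196),(294,197)),((381,60),(437,61),(429,195),(377,195))]:
    P=np.array([ray('wrist',u,v,.054,s) for u,v in q]);d=(P[0]+P[1]-P[2]-P[3])[:2];print(P.mean(0),np.linalg.norm(P[0]-P[3]),np.linalg.norm(P[0]-P[1]),np.degrees(np.arctan2(d[1],d[0])))
print([ray('wrist',u,270,.05,s)[:2] for u in(219,272,295,350,376,428)])
print([ray('wrist',u,v,.056,s)[:2] for u,v in((194,271),(451,270))])
E
```

```text
t 6.57 pos [ 0.4995 -0.2424  0.2214] yaw -86.93 tilt 0.02 j [-0.099  0.169 -0.27   0.    -1.132  1.723] F [ 0.2 -0.   0.5] op 0.0001
[ 0.5447 -0.1787  0.054 ] 0.0955366886886193 0.03983280001899432 2.6893168856189686
[ 0.5684 -0.2396  0.054 ] 0.0963578724915875 0.03976173157300483 2.951528298863575
[ 0.5727 -0.3027  0.054 ] 0.09610777678618214 0.039779348900428564 3.8364931577675754
[array([ 0.4542, -0.1617]), array([ 0.4565, -0.2055]), array([ 0.4576, -0.2245]), array([ 0.46  , -0.2699]), array([ 0.4612, -0.2914]), array([ 0.4635, -0.3344])]
[array([ 0.4544, -0.1429]), array([ 0.4665, -0.3512])]
```

View pics/w4c.png

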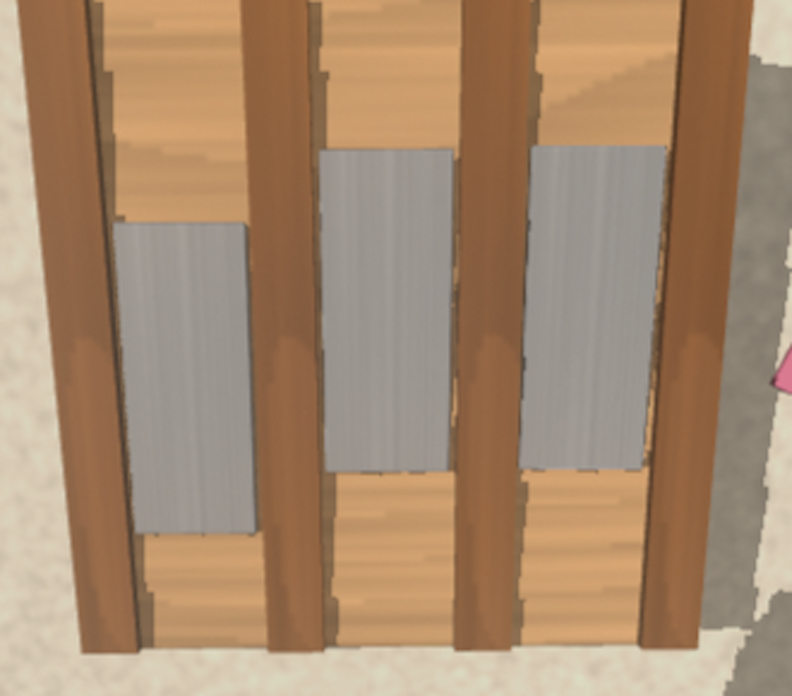

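```bash
python3 - <<'E'
from h import *
s=st()
plan([.567,-.1785,.062],-86.9)
E
```

```text
t 6.57 pos [ 0.4995 -0.2424  0.2214] yaw -86.93 tilt 0.02 j [-0.099  0.169 -0.27   0.    -1.132  1.723] F [ 0.2 -0.   0.5] op 0.0001
shift m [-0.0602  0.1594  0.0709] turn deg [ 0.02 -0.03  0.01] rows>= 5
```

>>> servo_tool:
  moves:
    - {"x":-0.03,"y":0.02,"z":0.035,"wx":0,"wy":0,"wz":0,"grip":255}
    - {"x":-0.06,"y":0.05,"z":0.071,"wx":0,"wy":0,"wz":0,"grip":255}
    - {"x":-0.06,"y":0.08,"z":0.071,"wx":0,"wy":0,"wz":0,"grip":255}
    - {"x":-0.06,"y":0.115,"z":0.071,"wx":0,"wy":0,"wz":0,"grip":255}
    - {"x":-0.06,"y":0.145,"z":0.071,"wx":0,"wy":0,"wz":0,"grip":255}
    - {"x":-0.06,"y":0.159,"z":0.071,"wx":0,"wy":0,"wz":0,"grip":255}
    - {"x":-0.06,"y":0.159,"z":0.071,"wx":0,"wy":0,"wz":0,"grip":255}

```text
time_s: 7.15
eef_pos: [0.5645, -0.1769, 0.0588]
orientation: [0.515, -0.488, 0.484, -0.512]
force: [0.1, -0.5, 0.9]
opening: -0.0001
```

>>> servo_tool:
  moves:
    - {"x":0,"y":0.003,"z":0,"wx":0,"wy":0,"wz":0,"grip":255}
    - {"x":0,"y":0.006,"z":0,"wx":0,"wy":0,"wz":0,"grip":255}
    - {"x":0,"y":0.008,"z":0,"wx":0,"wy":0,"wz":0,"grip":255}

```text
time_s: 7.4
eef_pos: [0.5651, -0.1761, 0.0539]
orientation: [0.515, -0.487, 0.484, -0.513]
force: [-12.0, 10.2, 36.3]
opening: 0.0001
```

>>> servo_tool:
  moves:
    - {"x":0,"y":0.0012,"z":0,"wx":0,"wy":0,"wz":0,"grip":255}
    - {"x":0,"y":0.0012,"z":-0.008,"wx":0,"wy":0,"wz":0,"grip":255}
    - {"x":0,"y":0.0012,"z":-0.016,"wx":0,"wy":0,"wz":0,"grip":255}
    - {"x":0,"y":0.0012,"z":-0.024,"wx":0,"wy":0,"wz":0,"grip":255}

```text
time_s: 7.73
eef_pos: [0.5418, -0.1775, 0.0541]
orientation: [0.515, -0.486, 0.485, -0.514]
force: [2.8, -0.3, 2.7]
opening: -0.0001
```

```bash
python3 - <<'E'
from h import *
s=st();im=read_camera('wrist');cv2.imwrite('pics/w5.png',im)
E
```

```text
t 7.73 pos [ 0.5418 -0.1775  0.0541] yaw -86.68 tilt 0.08 j [ 0.027  0.366 -0.436  0.    -0.77   1.602] F [ 2.8 -0.3  2.7] op -0.0001
```

View pics/w5.png

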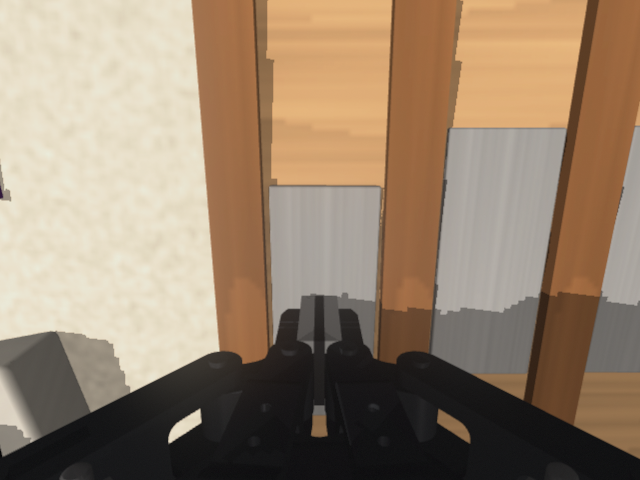

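```bash
python3 - <<'E'
from h import *
s=st();print(ray('wrist',270,186,.054,s),ray('wrist',380,186,.054,s),proj('wrist',[.5692,-.176,.054],s))
E
```

```text
t 7.78 pos [ 0.5404 -0.1776  0.0541] yaw -86.71 tilt 0.12 j [ 0.026  0.364 -0.439 -0.    -0.77   1.602] F [-0.6  0.5  3.8] op -0.0002
[ 0.5901554  -0.15689565  0.054     ] [ 0.59241777 -0.19592737  0.054     ] [320.19169007 245.57694056]
```

>>> servo_tool:
  moves:
    - {"x":0,"y":-0.005,"z":0.01,"wx":0,"wy":0,"wz":0,"grip":255}
    - {"x":0,"y":-0.005,"z":0.034,"wx":0,"wy":0,"wz":0,"grip":255}
    - {"x":0,"y":-0.005,"z":0.034,"wx":0,"wy":0,"wz":0,"grip":255}
    - {"x":0,"y":0,"z":0.034,"wx":0,"wy":0,"wz":0,"grip":255}
    - {"x":0,"y":0.002,"z":0.034,"wx":0,"wy":0,"wz":0,"grip":255}
    - {"x":0,"y":0.002,"z":0.034,"wx":0,"wy":0,"wz":0,"grip":255}

```text
time_s: 8.28
eef_pos: [0.5757, -0.1757, 0.054]
orientation: [0.514, -0.485, 0.485, -0.514]
force: [-2.7, 2.6, 17.2]
opening: 0.0001
```

```bash
python3 - <<'E'
from h import *
s=st()
E
```

```text
t 8.28 pos [ 0.5757 -0.1757  0.054 ] yaw -86.65 tilt 0.05 j [ 2.80e-02  4.08e-01 -3.66e-01  1.00e-03 -7.97e-01  1.60e+00] F [-2.7  2.6 17.2] op 0.0001
```

>>> servo_tool:
  moves:
    - {"x":0,"y":0.0025,"z":-0.004,"wx":0,"wy":0,"wz":0,"grip":255}
    - {"x":0,"y":0.0025,"z":-0.009,"wx":0,"wy":0,"wz":0,"grip":255}
    - {"x":0,"y":0.0025,"z":-0.014,"wx":0,"wy":0,"wz":0,"grip":255}
    - {"x":0,"y":0.0025,"z":-0.019,"wx":0,"wy":0,"wz":0,"grip":255}

```text
time_s: 8.62
eef_pos: [0.5615, -0.177, 0.0541]
orientation: [-0.513, 0.482, -0.488, 0.517]
force: [7.0, 0.8, 10.0]
opening: 0.0002
```

```bash
python3 - <<'E'
from h import *
s=st();im=read_camera('wrist');cv2.imwrite('pics/w6.png',im)
E
```

```text
t 8.62 pos [ 0.5615 -0.177   0.0541] yaw -86.55 tilt 0.59 j [ 0.028  0.385 -0.405  0.003 -0.77   1.601] F [ 7.   0.8 10. ] op 0.0002
```

View pics/w6.png

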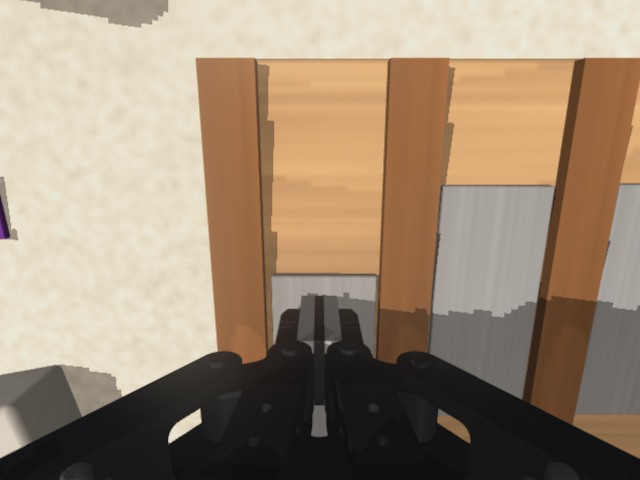

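```bash
python3 - <<'E'
from h import *
s=st();print(ray('wrist',325,275,.054,s),proj('wrist',[.591,-.176,.054],s))
E
```

```text
t 8.67 pos [ 0.5605 -0.177   0.0541] yaw -86.57 tilt 0.57 j [ 0.028  0.384 -0.407  0.003 -0.77   1.601] F [ 5.5 -0.   8.1] op -0.0002
[ 0.57784363 -0.17790128  0.054     ] [322.16280685 241.17572859]
```

>>> servo_tool:
  moves:
    - {"x":0,"y":0.0028,"z":-0.003,"wx":0,"wy":0,"wz":0,"grip":255}
    - {"x":0,"y":0.003,"z":-0.008,"wx":0,"wy":0,"wz":0,"grip":255}
    - {"x":0,"y":0.003,"z":-0.013,"wx":0,"wy":0,"wz":0,"grip":255}
    - {"x":0,"y":0.003,"z":-0.018,"wx":0,"wy":0,"wz":0,"grip":255}
    - {"x":0,"y":0.003,"z":-0.023,"wx":0,"wy":0,"wz":0,"grip":255}
    - {"x":0,"y":0.003,"z":-0.028,"wx":0,"wy":0,"wz":0,"grip":255}
    - {"x":0,"y":0.003,"z":-0.033,"wx":0,"wy":0,"wz":0,"grip":255}
    - {"x":0,"y":0.003,"z":-0.038,"wx":0,"wy":0,"wz":0,"grip":255}
    - {"x":0,"y":0.003,"z":-0.043,"wx":0,"wy":0,"wz":0,"grip":255}
    - {"x":0,"y":0.003,"z":-0.048,"wx":0,"wy":0,"wz":0,"grip":255}

```text
time_s: 9.5
eef_pos: [0.5194, -0.1802, 0.0541]
orientation: [-0.511, 0.477, -0.491, 0.52]
force: [11.0, 0.1, 12.8]
opening: 0.0002
```

```bash
python3 - <<'E'
from h import *
s=st();im=read_camera('wrist');cv2.imwrite('pics/w7.png',im)
im=read_camera('scene');crop(im,180,155,340,275,5,'pics/s7.png')
E
```

```text
t 9.50 pos [ 0.5194 -0.1802  0.0541] yaw -86.42 tilt 1.33 j [ 0.025  0.326 -0.504  0.005 -0.718  1.604] F [11.   0.1 12.8] op 0.0002
```

View pics/w7.png

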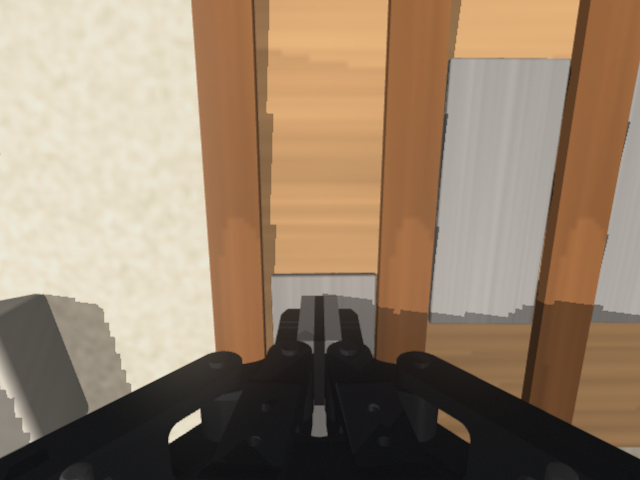

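View pics/s7.png

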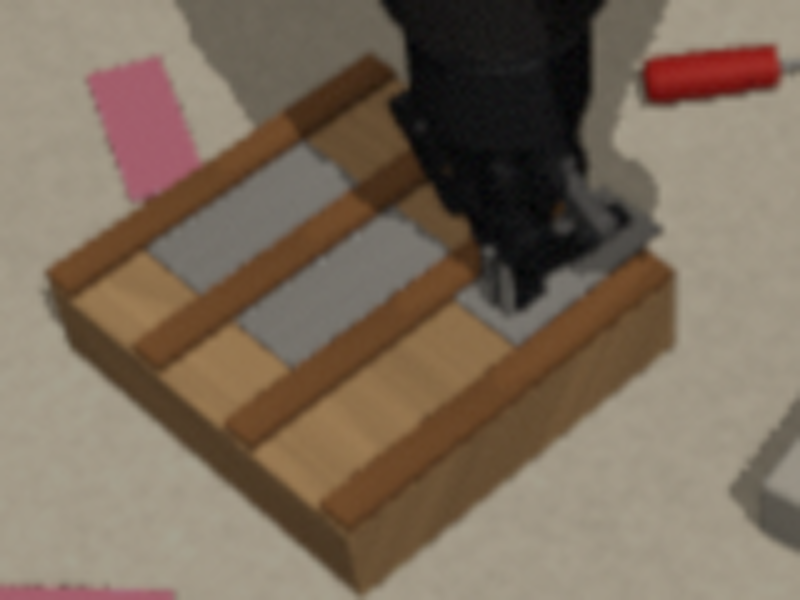

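```bash
python3 - <<'E'
from h import *
s=st();print(ray('wrist',325,274,.054,s))
plan([.4944,-.1815,.0513],-86.9)
E
```

```text
t 9.60 pos [ 0.5186 -0.1802  0.0541] yaw -86.43 tilt 1.27 j [ 0.025  0.325 -0.505  0.005 -0.718  1.604] F [ 7.   0.8 14.2] op -0.0000
[ 0.53622196 -0.18100073  0.054     ]
shift m [-0.0002  0.0022 -0.0243] turn deg [-1.25  0.47  0.24] rows>= 1
```

>>> servo_tool:
  moves:
    - {"x":0,"y":0.003,"z":-0.004,"wx":-0.6,"wy":0.3,"wz":0.2,"grip":255}
    - {"x":0,"y":0.003,"z":-0.009,"wx":-0.6,"wy":0.3,"wz":0.2,"grip":255}
    - {"x":0,"y":0.003,"z":-0.014,"wx":-0.6,"wy":0.3,"wz":0.2,"grip":255}
    - {"x":0,"y":0.003,"z":-0.019,"wx":-0.6,"wy":0.3,"wz":0.2,"grip":255}
    - {"x":0,"y":0.003,"z":-0.024,"wx":-0.6,"wy":0.3,"wz":0.2,"grip":255}
    - {"x":0,"y":0.003,"z":-0.0275,"wx":-0.6,"wy":0.3,"wz":0.2,"grip":255}
    - {"x":0,"y":-0.003,"z":-0.0275,"wx":-1.2,"wy":0.3,"wz":0.2,"grip":255}
    - {"x":0,"y":-0.04,"z":-0.0275,"wx":-1.2,"wy":0.3,"wz":0.2,"grip":255}
    - {"x":0,"y":-0.08,"z":-0.0275,"wx":-1.2,"wy":0.3,"wz":0.2,"grip":255}
    - {"x":0,"y":-0.1,"z":-0.0275,"wx":-1.2,"wy":0.3,"wz":0.2,"grip":100}

```text
time_s: 10.43
eef_pos: [0.4894, -0.182, 0.1568]
orientation: [-0.514, 0.484, -0.487, 0.514]
force: [1.1, 0.2, 0.7]
opening: 0.0112
```

```bash
python3 - <<'E'
from h import *
s=st();im=read_camera('wrist');cv2.imwrite('pics/w8.png',im)
E
```

```text
t 10.43 pos [ 0.4894 -0.182   0.1568] yaw -86.71 tilt 0.19 j [ 0.021  0.17  -0.431  0.002 -0.967  1.606] F [1.1 0.2 0.7] op 0.0112
```

View pics/w8.png

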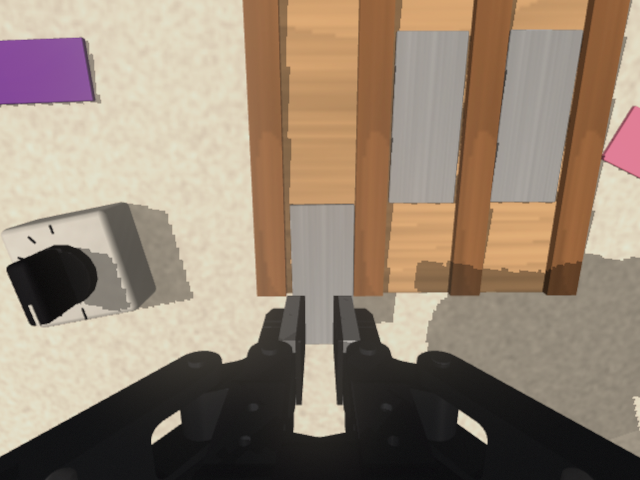

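```bash
python3 - <<'E'
from h import *
s=st();P=[ray('wrist',u,v,.054,s) for u,v in((290,205),(354,205),(333,344),(315,295))];print(np.round(P,4))
c=calibration('wrist')
E
```

```text
t 10.48 pos [ 0.4911 -0.1822  0.1597] yaw -86.69 tilt 0.47 j [ 0.021  0.167 -0.428  0.003 -0.969  1.606] F [ 1.7 -0.7  4.1] op 0.0181
[[ 0.516  -0.1625  0.054 ]
 [ 0.5183 -0.2025  0.054 ]
 [ 0.421  -0.1959  0.054 ]
 [ 0.4566 -0.1815  0.054 ]]
```

```bash
python3 - <<'E'
from h import *
s=st();plan([.439,-.1867,.0395],-86.8)
E
```

```text
t 10.48 pos [ 0.4911 -0.1822  0.1597] yaw -86.69 tilt 0.47 j [ 0.021  0.167 -0.428  0.003 -0.969  1.606] F [ 1.7 -0.7  4.1] op 0.0181
shift m [ 0.0012  0.1197 -0.0532] turn deg [-0.44  0.11  0.14] rows>= 4
```

>>> servo_tool:
  moves:
    - {"x":0.0012,"y":0,"z":-0.03,"wx":-0.4,"wy":0.1,"wz":0.1,"grip":76}
    - {"x":0.0012,"y":0.01,"z":-0.053,"wx":-0.4,"wy":0.1,"wz":0.1,"grip":76}
    - {"x":0.0012,"y":0.03,"z":-0.053,"wx":-0.4,"wy":0.1,"wz":0.1,"grip":76}
    - {"x":0.0012,"y":0.06,"z":-0.053,"wx":-0.4,"wy":0.1,"wz":0.1,"grip":76}
    - {"x":0.0012,"y":0.08,"z":-0.053,"wx":-0.4,"wy":0.1,"wz":0.1,"grip":76}
    - {"x":0.0012,"y":0.08,"z":-0.053,"wx":-0.4,"wy":0.1,"wz":0.1,"grip":76}

```text
time_s: 10.98
eef_pos: [0.4351, -0.1864, 0.0754]
orientation: [0.515, -0.488, 0.484, -0.512]
force: [0.1, 0.8, -0.6]
opening: 0.06
```

```bash
python3 - <<'E'
from h import *
s=st();plan([.439,-.1867,.0395],-86.8);im=read_camera('wrist');cv2.imwrite('pics/w9.png',im)
E
```

```text
t 10.98 pos [ 0.4351 -0.1864  0.0754] yaw -86.86 tilt 0.39 j [ 1.200e-02  2.000e-01 -6.220e-01 -1.000e-03 -7.560e-01  1.614e+00] F [ 0.1  0.8 -0.6] op 0.0600
shift m [0.0005 0.0359 0.0041] turn deg [ 0.39 -0.06 -0.04] rows>= 1
```

View pics/w9.png

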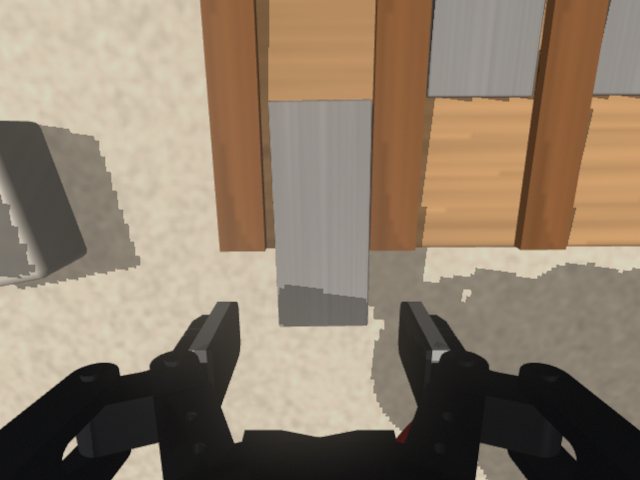

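>>> servo_tool:
  moves:
    - {"x":0.0005,"y":0.015,"z":0.004,"wx":0.4,"wy":0,"wz":0,"grip":76}
    - {"x":0.0005,"y":0.03,"z":0.004,"wx":0.4,"wy":0,"wz":0,"grip":76}
    - {"x":0.0005,"y":0.036,"z":0.004,"wx":0.4,"wy":0,"wz":0,"grip":76}
    - {"x":0.0005,"y":0.036,"z":0.004,"wx":0.4,"wy":0,"wz":0,"grip":76}

```text
time_s: 11.37
eef_pos: [0.4398, -0.187, 0.041]
orientation: [-0.514, 0.486, -0.486, 0.514]
force: [-0.2, 1.6, 0.5]
opening: 0.0599
```

>>> servo_tool:
  moves:
    - {"x":0,"y":0,"z":0,"wx":0,"wy":0,"wz":0,"grip":115}
    - {"x":0,"y":0,"z":0,"wx":0,"wy":0,"wz":0,"grip":125}
    - {"x":0,"y":0,"z":0,"wx":0,"wy":0,"wz":0,"grip":180}
    - {"x":0,"y":0,"z":0,"wx":0,"wy":0,"wz":0,"grip":180}

```text
time_s: 11.7
eef_pos: [0.4405, -0.187, 0.0423]
orientation: [-0.513, 0.485, -0.486, 0.514]
force: [-1.4, 0.1, 6.3]
opening: 0.038
```

```bash
python3 - <<'E'
from h import *
s=st();im=read_camera('wrist');cv2.imwrite('pics/w10.png',im)
E
```

```text
t 11.70 pos [ 0.4405 -0.187   0.0423] yaw -86.80 tilt 0.12 j [ 0.011  0.256 -0.652  0.    -0.661  1.615] F [-1.4  0.1  6.3] op 0.0380
```

View pics/w10.png

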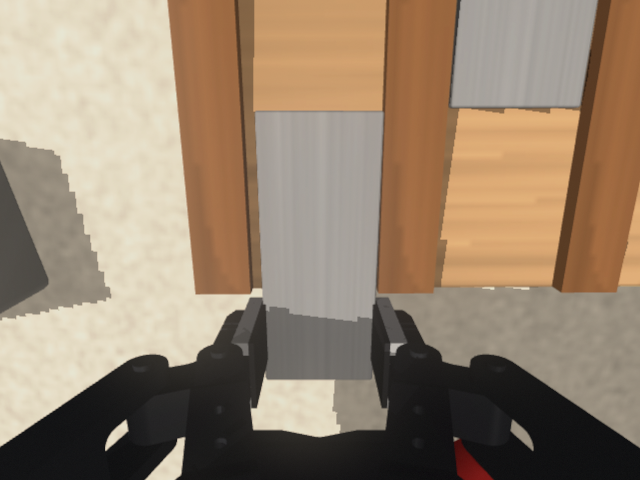

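>>> servo_tool:
  moves:
    - {"x":0,"y":-0.01,"z":0,"wx":0,"wy":0,"wz":0,"grip":180}
    - {"x":0,"y":-0.03,"z":0,"wx":0,"wy":0,"wz":0,"grip":180}
    - {"x":0,"y":-0.06,"z":0,"wx":0,"wy":0,"wz":0,"grip":180}
    - {"x":0,"y":-0.09,"z":0,"wx":0,"wy":0,"wz":0,"grip":180}
    - {"x":0,"y":-0.1,"z":0,"wx":0,"wy":0,"wz":0,"grip":180}

```text
time_s: 12.17
eef_pos: [0.4424, -0.1874, 0.147]
orientation: [-0.512, 0.483, -0.488, 0.516]
force: [1.0, -0.4, 0.1]
opening: 0.0375
```

```bash
python3 - <<'E'
from h import *
s=st();im=read_camera('wrist');cv2.imwrite('pics/w11.png',im)
plan([.46,.250,.16],-88.1)
E
```

```text
t 12.17 pos [ 0.4424 -0.1874  0.147 ] yaw -86.76 tilt 0.48 j [ 0.011  0.108 -0.532  0.002 -0.922  1.615] F [ 1.  -0.4  0.1] op 0.0375
shift m [-0.4357 -0.013   0.0421] turn deg [-0.55  1.34  0.1 ] rows>= 11
```

View pics/w11.png

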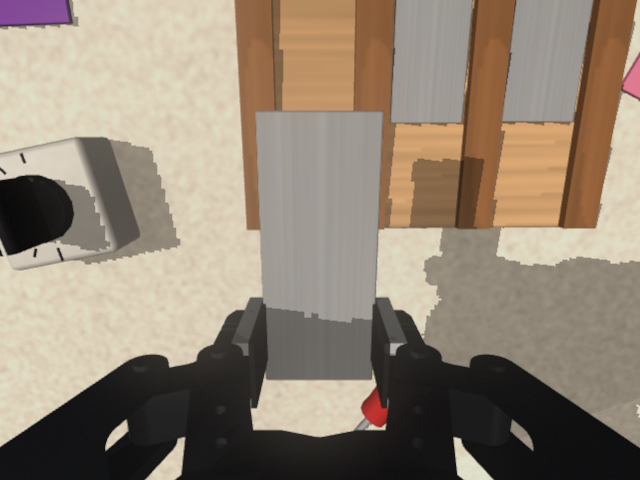

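>>> servo_tool:
  moves:
    - {"x":-0.04,"y":-0.013,"z":0.005,"wx":-0.5,"wy":1.3,"wz":0,"grip":180}
    - {"x":-0.08,"y":-0.013,"z":0.01,"wx":-0.5,"wy":1.3,"wz":0,"grip":180}
    - {"x":-0.12,"y":-0.013,"z":0.015,"wx":-0.5,"wy":1.3,"wz":0,"grip":180}
    - {"x":-0.16,"y":-0.013,"z":0.02,"wx":-0.5,"wy":1.3,"wz":0,"grip":180}
    - {"x":-0.2,"y":-0.013,"z":0.025,"wx":-0.5,"wy":1.3,"wz":0,"grip":180}
    - {"x":-0.24,"y":-0.013,"z":0.03,"wx":-0.5,"wy":1.3,"wz":0,"grip":180}
    - {"x":-0.28,"y":-0.013,"z":0.035,"wx":-0.5,"wy":1.3,"wz":0,"grip":180}
    - {"x":-0.32,"y":-0.013,"z":0.04,"wx":-0.5,"wy":1.3,"wz":0,"grip":180}
    - {"x":-0.36,"y":-0.013,"z":0.042,"wx":-0.5,"wy":1.3,"wz":0,"grip":180}
    - {"x":-0.4,"y":-0.013,"z":0.042,"wx":-0.5,"wy":1.3,"wz":0,"grip":180}
    - {"x":-0.436,"y":-0.013,"z":0.042,"wx":-0.5,"wy":1.3,"wz":0,"grip":180}
    - {"x":-0.436,"y":-0.013,"z":0.042,"wx":-0.5,"wy":1.3,"wz":0,"grip":180}

```text
time_s: 13.22
eef_pos: [0.4601, 0.2558, 0.1601]
orientation: [-0.509, 0.49, -0.491, 0.51]
force: [0.5, -0.4, -0.6]
opening: 0.0377
```

```bash
python3 - <<'E'
from h import *
s=st();im=read_camera('wrist');cv2.imwrite('pics/w12.png',im)
E
```

```text
t 13.22 pos [0.4601 0.2558 0.1601] yaw -87.84 tilt 0.14 j [ 0.882  0.174 -0.417  0.002 -0.979  0.725] F [ 0.5 -0.4 -0.6] op 0.0377
```

View pics/w12.png

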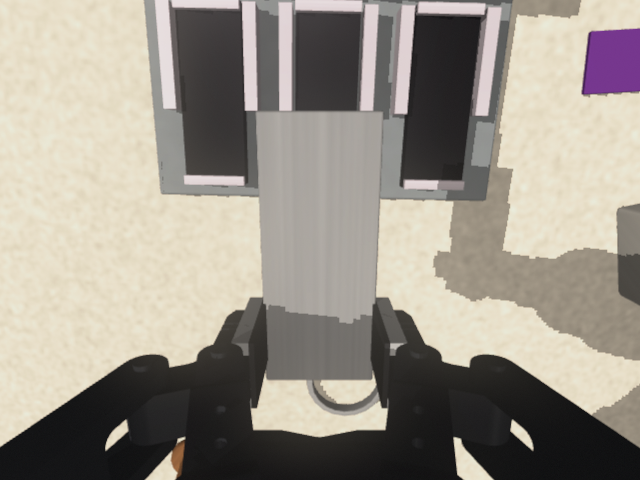

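```bash
python3 - <<'E'
from h import *
im=cv2.imread('pics/w12.png');crop(im,140,0,330,200,4,'pics/w12a.png');crop(im,330,0,520,210,4,'pics/w12b.png')
s=sense()
# held blank in tool frame: corners top face, fit pose
q=np.array([[257,112],[383,112],[374,380],[266,380]],float)
c=calibration('wrist');K=np.array([[c['fx'],0,c['cx']],[0,c['fy'],c['cy']],[0,0,1]])
T=c['tool_from_camera']
# object pts tool-ish: x:-20..20, z +48 (far)/-48
obj=np.array([[-.02,0,.048],[.02,0,.048],[.02,0,-.048],[-.02,0,-.048]])
ok,rv,tv=cv2.solvePnP(obj,q,K,None)
Rm=cv2.Rodrigues(rv)[0];print('blank top centre in tool',np.round(T[:3,:3]@tv[:,0]+T[:3,3],4));print(np.round(T[:3,:3]@Rm,3))
E
```

```text
blank top centre in tool [-0.     -0.0102  0.0275]
[[ 1.     0.001 -0.001]
 [-0.001  1.     0.031]
 [ 0.001 -0.031  1.   ]]
```

View pics/w12a.png

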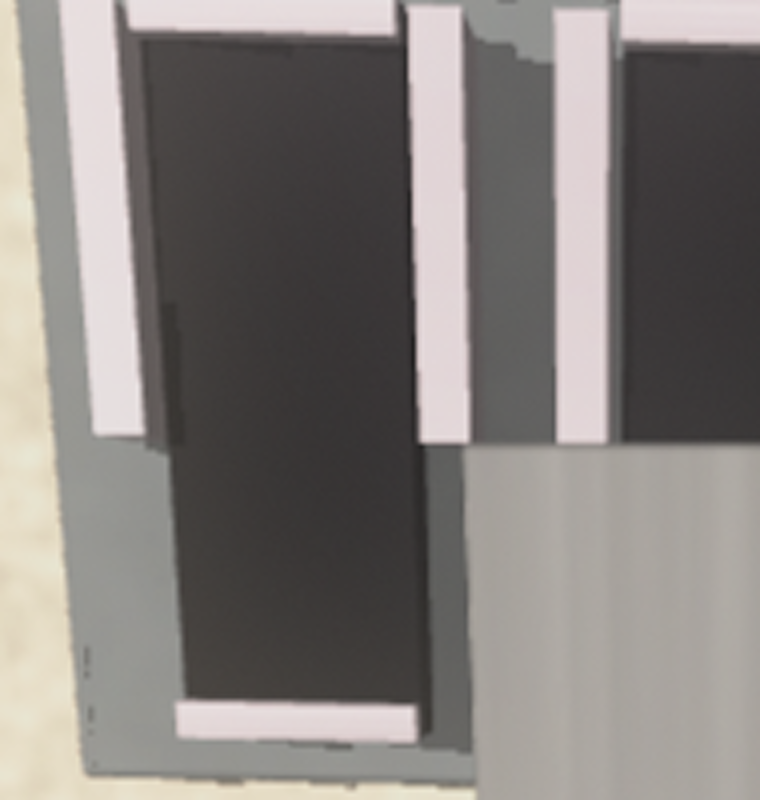

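View pics/w12b.png

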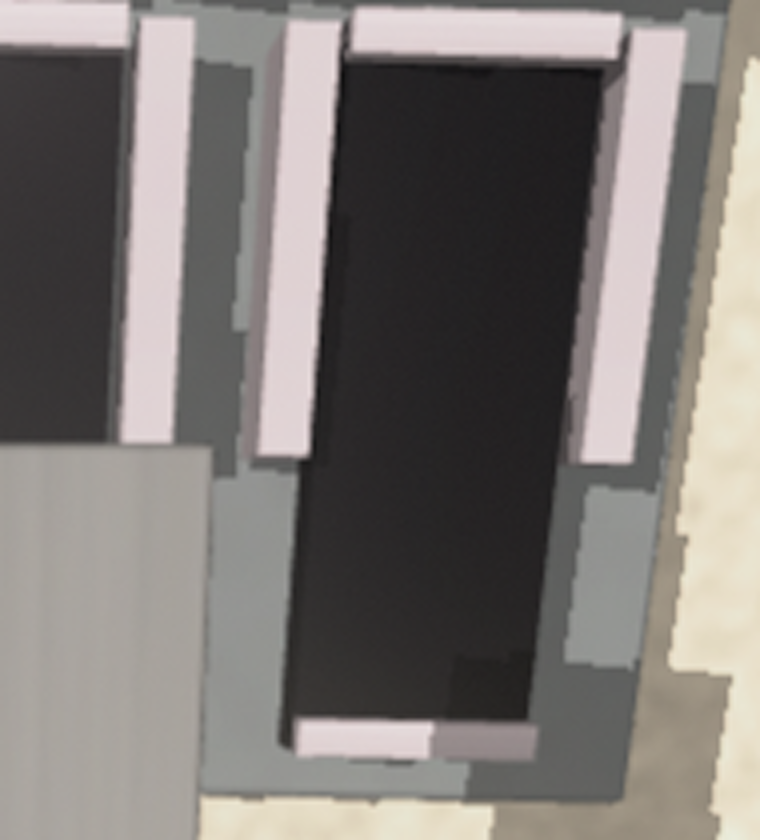

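```bash
python3 - <<'E'
from h import *
np.set_printoptions(precision=4,suppress=True)
s=st()
L=lambda u,v:ray('wrist',u/4+140,v/4,.031,s)[:2]
Q=lambda u,v:ray('wrist',u/4+330,v/4,.031,s)[:2]
l=[L(143,435),L(418,442)];e=[L(262,33),L(297,705)]
print('L walls',l,np.linalg.norm(l[0]-l[1]),'ends',e,np.linalg.norm(e[0]-e[1]))
r=[Q(308,457),Q(582,462)];f=[Q(486,57),Q(417,720)]
print('R walls',r,np.linalg.norm(r[0]-r[1]),'ends',f,np.linalg.norm(f[0]-f[1]))
ax=np.array([np.cos(.033),np.sin(.033)]);ay=np.array([-ax[1],ax[0]])
for w,g in((l,e),(r,f)):
    # centre: along ax midpoint of ends; along ay midpoint of walls
    a=np.mean([p@ax for p in g]);b=np.mean([p@ay for p in w]);print(a*ax+b*ay)
d=l[0]-r[1];print(np.linalg.norm(d),np.degrees(np.arctan2(d[1],d[0]))-90)
M=lambda u,v:ray('wrist',u,v,.031,s)[:2]
print('mid walls',M(140+608/4,442/4),M(330+120/4,442/4))
E
```

```text
t 13.27 pos [0.4596 0.2533 0.1598] yaw -87.85 tilt 0.10 j [ 0.879  0.173 -0.419  0.002 -0.979  0.728] F [ 0.  -0.7 -2.1] op 0.0379
L walls [array([0.5396, 0.3483]), array([0.5402, 0.3043])] 0.04399449857848505 ends [array([0.5978, 0.327 ]), array([0.4976, 0.3251])] 0.10019155589118292
R walls [array([0.5419, 0.1999]), array([0.5428, 0.1557])] 0.044183517653344155 ends [array([0.6002, 0.1786]), array([0.5007, 0.1775])] 0.09955071083405105
[0.5476 0.3266]
[0.5504 0.1781]
0.1926164665128937 0.957316977250386
mid walls [0.5413 0.2739] [0.543  0.2303]
```

```bash
python3 - <<'E'
from h import *
s=st();im=read_camera('wrist');cv2.imwrite('pics/w13.png',im);s=st()
crop(im,140,0,330,200,4,'pics/w13a.png');crop(im,330,0,520,210,4,'pics/w13b.png')
E
```

```text
t 13.27 pos [0.4596 0.2533 0.1598] yaw -87.85 tilt 0.10 j [ 0.879  0.173 -0.419  0.002 -0.979  0.728] F [ 0.  -0.7 -2.1] op 0.0379
t 13.32 pos [0.4593 0.2515 0.1597] yaw -87.92 tilt 0.12 j [ 0.877  0.172 -0.421  0.002 -0.98   0.729] F [-0.2 -1.2 -1.3] op 0.0377
```

View pics/w13a.png

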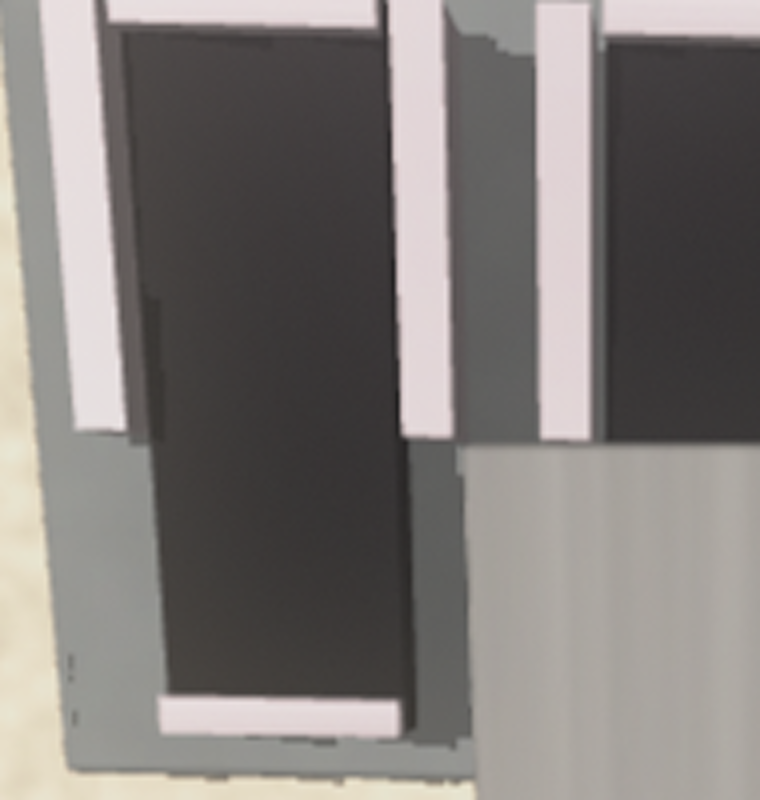

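View pics/w13b.png

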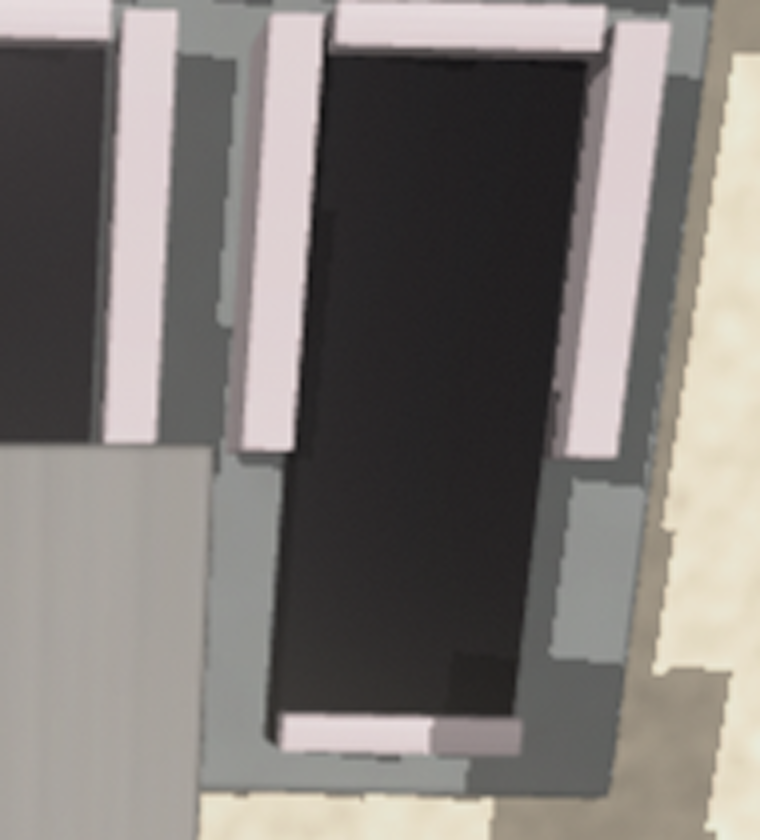

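```bash
python3 - <<'E'
from h import *
np.set_printoptions(precision=4,suppress=True)
s=dict(eef_pos=np.array([.4596,.2533,.1598]),orientation=R.from_matrix(Rdown(-87.85)).as_quat())
L=lambda u,v:ray('wrist',u/4+140,v/4,.031,s)[:2]
Q=lambda u,v:ray('wrist',u/4+330,v/4,.031,s)[:2]
l=[L(125,430),L(402,437)];e=[L(243,25),L(280,697)]
r=[Q(293,451),Q(567,457)];f=[Q(470,50),Q(400,714)]
m=[L(590,438),Q(105,442)]
d=r[0]-l[0];yaw=np.degrees(np.arctan2(-d[1],-d[0]))-90;d2=r[1]-l[1];print(np.linalg.norm(d),np.linalg.norm(d2),yaw,np.degrees(np.arctan2(-d2[1],-d2[0]))-90)
for g in(e,f): d=g[0]-g[1];print('axis',np.degrees(np.arctan2(d[1],d[0])),np.linalg.norm(d))
t=np.radians(1.4);ax=np.array([np.cos(t),np.sin(t)]);ay=np.array([-ax[1],ax[0]])
for w,g in((l,e),(r,f)):
    a=np.mean([p@ax for p in g]);b=np.mean([p@ay for p in w]);print(a*ax+b*ay)
print('mid y',np.mean(m,0))
plan([0.46,.25,.16],-88.3)
E
```

```text
0.14875342570881334 0.14856441118582103 0.946812928031207 1.0015025655094831
axis 1.116769430601436 0.0999291984011365
axis 0.42988087497821525 0.09942081238746905
[0.5486 0.3294]
[0.5512 0.1808]
mid y [0.5423 0.2549]
shift m [ 0.0015 -0.0003  0.0006] turn deg [-0.02  0.38  0.12] rows>= 1
```

```bash
python3 - <<'E'
from h import *
s=st();plan([.5206,.3289,.06],-89)
E
```

```text
t 13.32 pos [0.4593 0.2515 0.1597] yaw -87.92 tilt 0.12 j [ 0.877  0.172 -0.421  0.002 -0.98   0.729] F [-0.2 -1.2 -1.3] op 0.0377
shift m [-0.0754  0.0995  0.064 ] turn deg [-0.02  1.08  0.12] rows>= 4
```

>>> servo_tool:
  moves:
    - {"x":-0.03,"y":0.0,"z":0.025,"wx":0,"wy":1.1,"wz":0.1,"grip":180}
    - {"x":-0.06,"y":0.01,"z":0.05,"wx":0,"wy":1.1,"wz":0.1,"grip":180}
    - {"x":-0.0754,"y":0.03,"z":0.064,"wx":0,"wy":1.1,"wz":0.1,"grip":180}
    - {"x":-0.0754,"y":0.05,"z":0.064,"wx":0,"wy":1.1,"wz":0.1,"grip":180}
    - {"x":-0.0754,"y":0.07,"z":0.064,"wx":0,"wy":1.1,"wz":0.1,"grip":180}
    - {"x":-0.0754,"y":0.09,"z":0.064,"wx":0,"wy":1.1,"wz":0.1,"grip":180}
    - {"x":-0.0754,"y":0.0995,"z":0.064,"wx":0,"wy":1.1,"wz":0.1,"grip":180}
    - {"x":-0.0754,"y":0.0995,"z":0.064,"wx":0,"wy":1.1,"wz":0.1,"grip":180}

```text
time_s: 13.98
eef_pos: [0.5195, 0.3266, 0.0577]
orientation: [0.505, -0.496, 0.496, -0.502]
force: [-0.5, 0.4, -1.1]
opening: 0.0377
```

```bash
python3 - <<'E'
from h import *
s=st();im=read_camera('wrist');cv2.imwrite('pics/w14.png',im);plan([.5206,.3289,.0183],-89)
E
```

```text
t 13.98 pos [0.5195 0.3266 0.0577] yaw -89.11 tilt 0.27 j [ 0.879  0.421 -0.331 -0.    -0.823  0.707] F [-0.5  0.4 -1.1] op 0.0377
shift m [-0.0014  0.0412  0.0003] turn deg [ 0.06 -0.07  0.11] rows>= 1
```

View pics/w14.png

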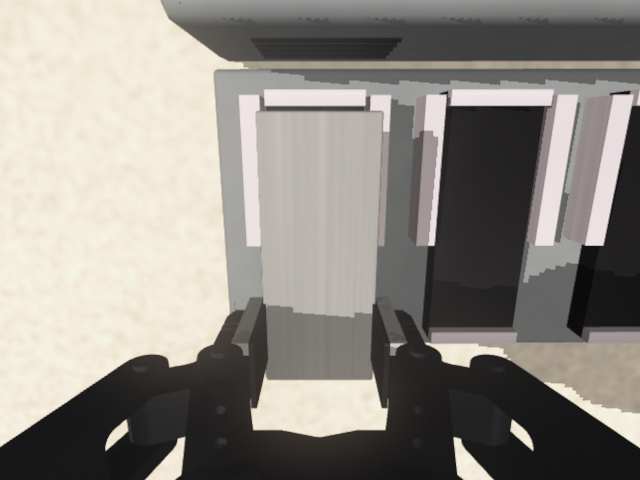

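>>> servo_tool:
  moves:
    - {"x":-0.0012,"y":0.0,"z":0,"wx":0,"wy":0,"wz":0,"grip":180}
    - {"x":-0.0012,"y":0.01,"z":0,"wx":0,"wy":0,"wz":0,"grip":180}
    - {"x":-0.0012,"y":0.02,"z":0,"wx":0,"wy":0,"wz":0,"grip":180}
    - {"x":-0.0012,"y":0.025,"z":0,"wx":0,"wy":0,"wz":0,"grip":180}
    - {"x":-0.0012,"y":0.025,"z":0,"wx":0,"wy":0,"wz":0,"grip":180}

```text
time_s: 14.45
eef_pos: [0.5195, 0.328, 0.033]
orientation: [0.506, -0.496, 0.496, -0.502]
force: [-0.9, 0.7, -1.1]
opening: 0.0378
```

```bash
python3 - <<'E'
from h import *
s=st();im=read_camera('wrist');cv2.imwrite('pics/w15.png',im);plan([.5206,.3289,.0183],-89)
E
```

```text
t 14.45 pos [0.5195 0.328  0.033 ] yaw -89.09 tilt 0.26 j [ 0.881  0.453 -0.35   0.    -0.772  0.706] F [-0.9  0.7 -1.1] op 0.0378
shift m [-0.0007  0.0153  0.0008] turn deg [ 0.13 -0.08  0.19] rows>= 1
```

View pics/w15.png

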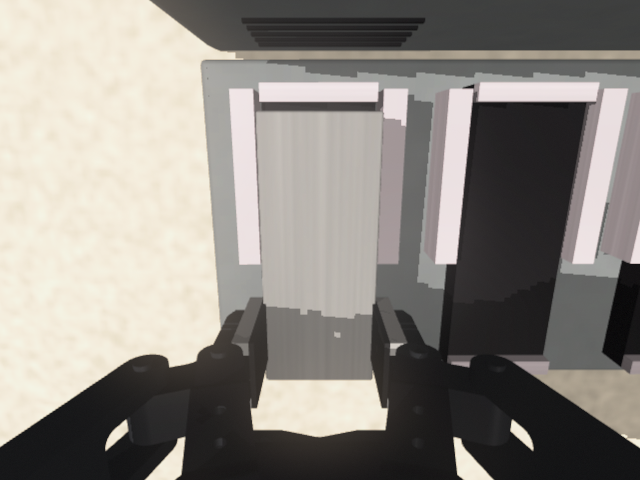

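>>> servo_tool:
  moves:
    - {"x":-0.0008,"y":0.004,"z":0.0008,"wx":0.1,"wy":0,"wz":0.1,"grip":180}
    - {"x":-0.0008,"y":0.008,"z":0.0008,"wx":0.1,"wy":0,"wz":0.1,"grip":180}
    - {"x":-0.0008,"y":0.012,"z":0.0008,"wx":0.1,"wy":0,"wz":0.1,"grip":180}
    - {"x":-0.0008,"y":0.0145,"z":0.0008,"wx":0.1,"wy":0,"wz":0.1,"grip":180}
    - {"x":-0.0008,"y":0.0145,"z":0.0008,"wx":0.1,"wy":0,"wz":0.1,"grip":180}

```text
time_s: 14.92
eef_pos: [0.5212, 0.3295, 0.024]
orientation: [-0.504, 0.495, -0.496, 0.505]
force: [-14.0, -5.5, 42.0]
opening: 0.0376
```

```bash
python3 - <<'E'
from h import *
s=st();im=read_camera('wrist');cv2.imwrite('pics/w16.png',im);plan([.5206,.3289,.0183],-89)
E
```

```text
t 14.92 pos [0.5212 0.3295 0.024 ] yaw -88.96 tilt 0.13 j [ 0.881  0.465 -0.358  0.003 -0.748  0.705] F [-14.   -5.5  42. ] op 0.0376
shift m [ 0.0006  0.0057 -0.0006] turn deg [-0.12  0.03  0.05] rows>= 1
```

View pics/w16.png

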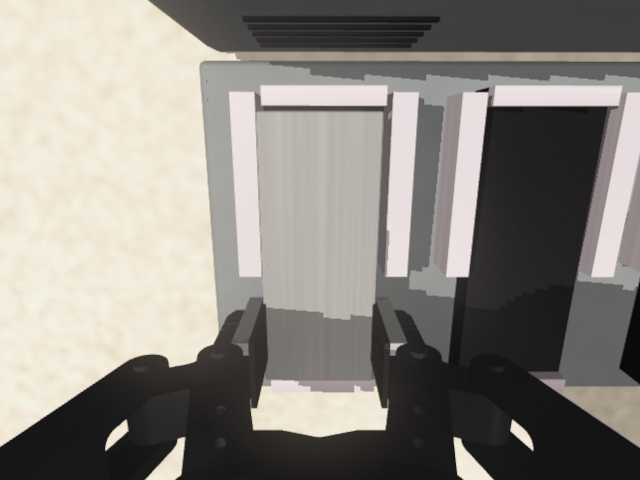

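```bash
python3 - <<'E'
from h import *
im=cv2.imread('pics/w16.png');crop(im,220,70,430,290,3.5,'pics/w16a.png');crop(im,240,280,400,400,5,'pics/w16b.png')
E
```

```text
(no output)
```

View pics/w16a.png

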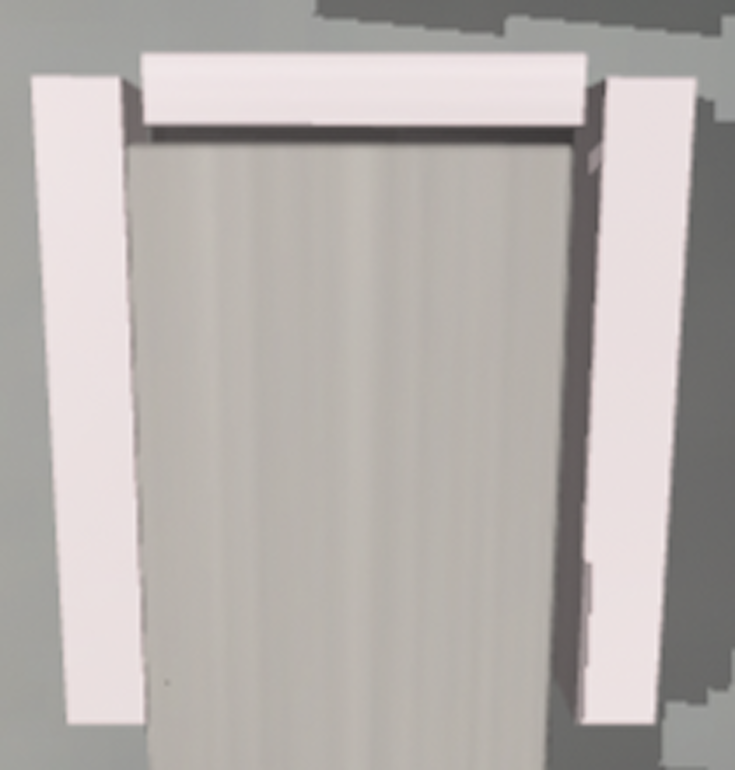

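View pics/w16b.png

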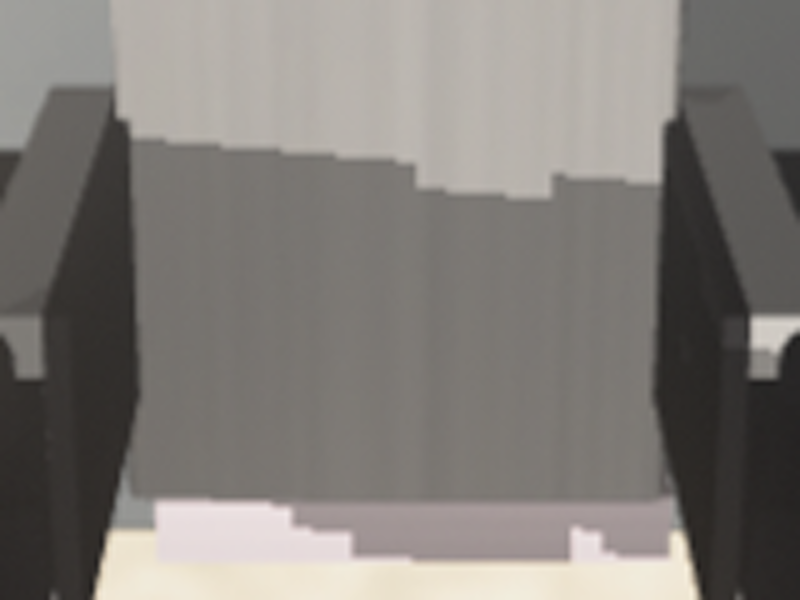

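```bash
python3 - <<'E'
from h import *
np.set_printoptions(precision=4,suppress=True)
c=calibration('wrist');T=c['tool_from_camera']
def tp(u,v,y):
    d=T[:3,:3]@np.array([(u-c['cx'])/c['fx'],(v-c['cy'])/c['fy'],1]);o=T[:3,3];return (o+d*(y-o[1])/d[1])*1000
A=lambda u,v,y:tp(u/3.5+220,v/3.5+70,y)
B=lambda u,v,y:tp(u/5+240,v/5+280,y)
print('walls',A(145,722,-.007),A(580,722,-.007),A(120,78,-.007),A(607,78,-.007),'back',A(365,125,-.007),'front wall outer',B(155,560,-.007),B(670,560,-.007))
print('blank',A(128,146,-.0117),A(574,146,-.0117),B(132,498,-.0117),B(672,500,-.0117))
s=st();print(s['ft_torque'])
E
```

```text
walls [-21.1079  -7.      19.3397] [23.6442 -7.     19.3636] [-20.9769  -7.      81.4699] [23.2357 -7.     81.4905] back [ 1.283  -7.     77.4444] front wall outer [-19.2136  -7.     -28.9844] [ 21.2649  -7.     -28.9606]
blank [-19.8054 -11.7     75.4009] [ 19.7817 -11.7     75.4196] [-20.1218 -11.7    -20.1854] [ 20.4688 -11.7    -20.3345]
t 14.97 pos [0.5212 0.3295 0.024 ] yaw -88.97 tilt 0.13 j [ 0.881  0.465 -0.358  0.003 -0.748  0.705] F [-13.2  -5.4  41. ] op 0.0379
[-2.8154  5.1359 -0.3264]
```

```bash
python3 - <<'E'
from h import *
im=read_camera('scene');crop(im,330,250,520,410,4.2,'pics/s16.png')
im=read_camera('top');crop(im,110,150,250,275,5.6,'pics/t16.png')
E
```

```text
(no output)
```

View pics/s16.png

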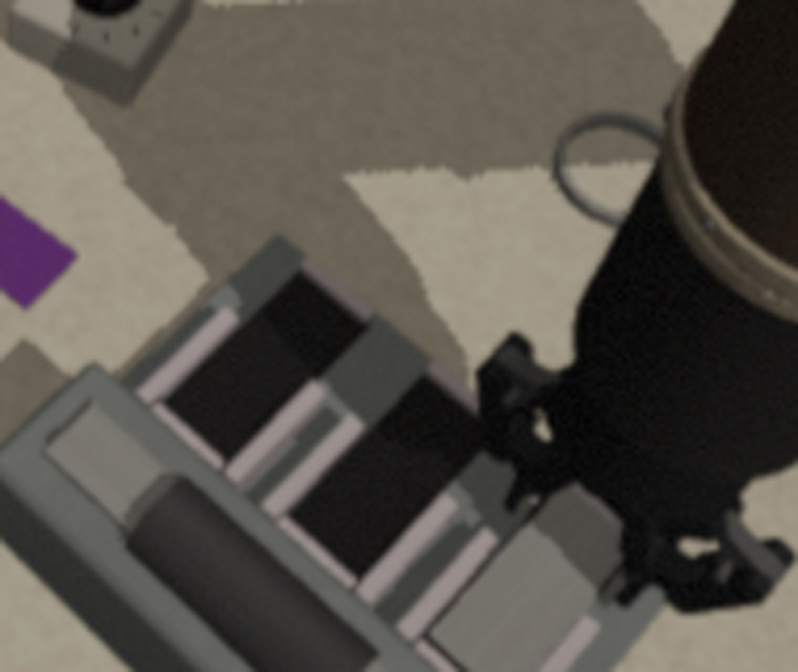

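View pics/t16.png

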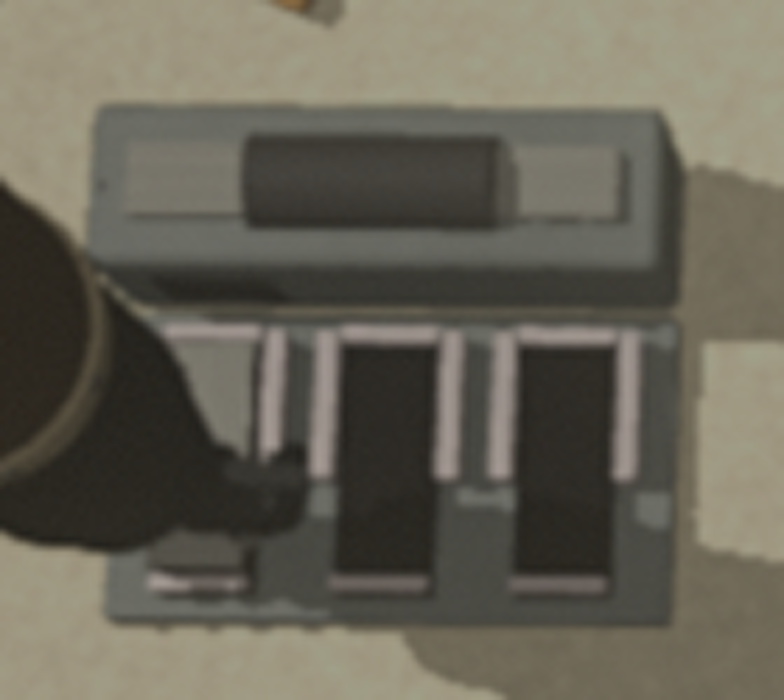

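```bash
python3 - <<'E'
from h import *
np.set_printoptions(precision=4,suppress=True)
s=dict(eef_pos=np.array([.4596,.2533,.1598]),orientation=R.from_matrix(Rdown(-87.85)).as_quat())
im=cv2.imread('pics/w13.png')
for v in (140,150,160):
    print(v,[int(x) for x in im[v,172:182].mean(1)],[int(x) for x in im[v,236:250].mean(1)])
    print(v,[int(x) for x in im[v,394:408].mean(1)],[int(x) for x in im[v,455:472].mean(1)])
L=lambda u,v:ray('wrist',u,v,.026,s)[:2]
print(L(178.5,140),L(241,140))
crop(im,165,100,260,190,8,'pics/w13d.png')
crop(im,385,100,480,190,8,'pics/w13e.png')
E
```

```text
140 [145, 145, 144, 143, 145, 144, 144, 109, 71, 66] [54, 53, 55, 51, 47, 45, 48, 81, 93, 93, 93, 94, 94, 94]
140 [146, 146, 146, 146, 127, 78, 41, 41, 43, 48, 47, 47, 47, 46] [36, 38, 37, 35, 37, 36, 37, 61, 87, 94, 94, 93, 93, 93, 93, 129, 145]
150 [147, 147, 146, 146, 146, 146, 146, 146, 103, 66] [56, 57, 56, 56, 50, 47, 47, 71, 89, 95, 94, 94, 94, 95]
150 [148, 147, 147, 146, 97, 44, 42, 45, 47, 49, 50, 49, 49, 48] [38, 38, 38, 39, 38, 38, 69, 90, 95, 95, 96, 94, 94, 95, 131, 146, 147]
160 [149, 149, 148, 148, 148, 148, 148, 148, 132, 92] [58, 59, 58, 58, 55, 51, 50, 62, 87, 96, 96, 96, 95, 95]
160 [147, 148, 147, 103, 53, 46, 47, 50, 52, 52, 52, 51, 50, 50] [40, 39, 41, 39, 39, 74, 92, 94, 94, 94, 94, 95, 94, 132, 148, 148, 147]
[0.5199 0.3496] [0.5215 0.308 ]
```

View pics/w13d.png

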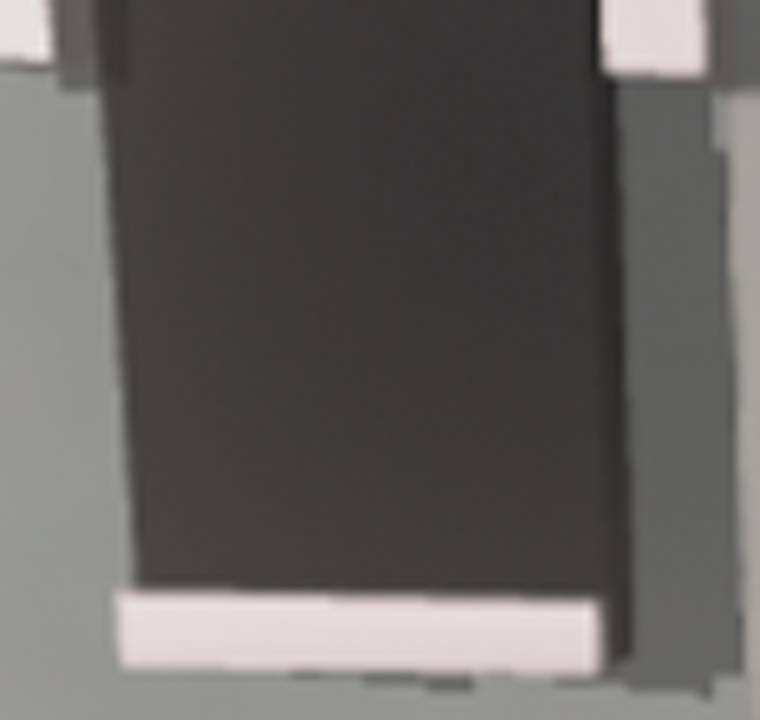

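View pics/w13e.png

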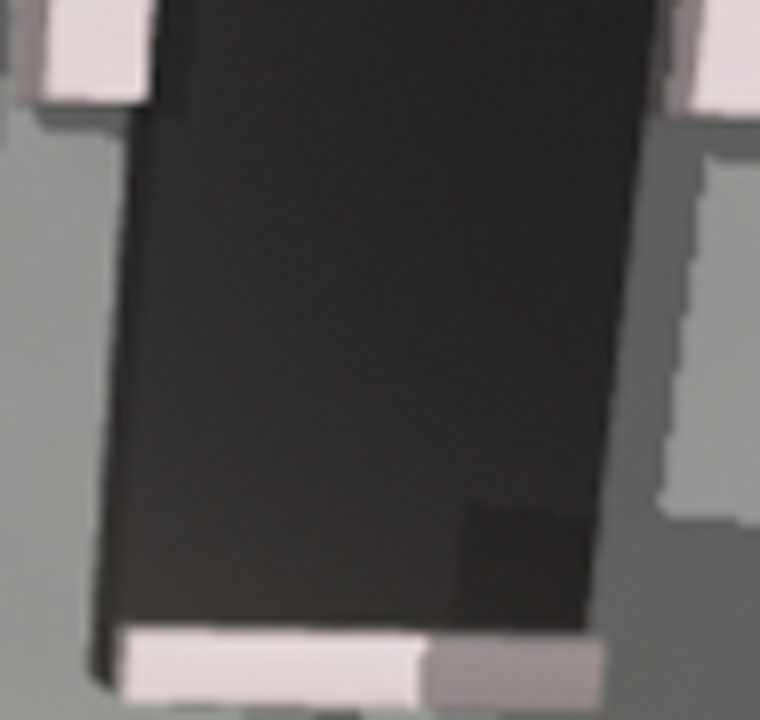

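>>> servo_tool:
  moves:
    - {"x":0,"y":-0.004,"z":0,"wx":0,"wy":0,"wz":0,"grip":180}
    - {"x":0.0012,"y":-0.004,"z":0,"wx":0,"wy":0,"wz":0,"grip":180}
    - {"x":0.0012,"y":-0.004,"z":0,"wx":0,"wy":0,"wz":0,"grip":180}
    - {"x":0.0012,"y":-0.004,"z":0,"wx":0,"wy":0,"wz":0,"grip":180}

```text
time_s: 15.4
eef_pos: [0.521, 0.328, 0.0274]
orientation: [-0.504, 0.495, -0.496, 0.505]
force: [0.5, 0.0, -1.2]
opening: 0.0375
```

```bash
python3 - <<'E'
from h import *
s=st();im=read_camera('wrist');cv2.imwrite('pics/w17.png',im);crop(im,220,70,430,290,3.5,'pics/w17a.png')
s=st();plan([.521,.3283,.0183],-89)
E
```

```text
t 15.40 pos [0.521  0.328  0.0274] yaw -88.99 tilt 0.11 j [ 0.88   0.459 -0.357  0.003 -0.754  0.707] F [ 0.5  0.  -1.2] op 0.0375
t 15.45 pos [0.5209 0.3279 0.0272] yaw -88.99 tilt 0.11 j [ 0.88   0.46  -0.357  0.003 -0.755  0.707] F [-0.7 -1.  -0.2] op 0.0380
shift m [-0.0004  0.0089  0.0001] turn deg [-0.08  0.01  0.08] rows>= 1
```

View pics/w17a.png

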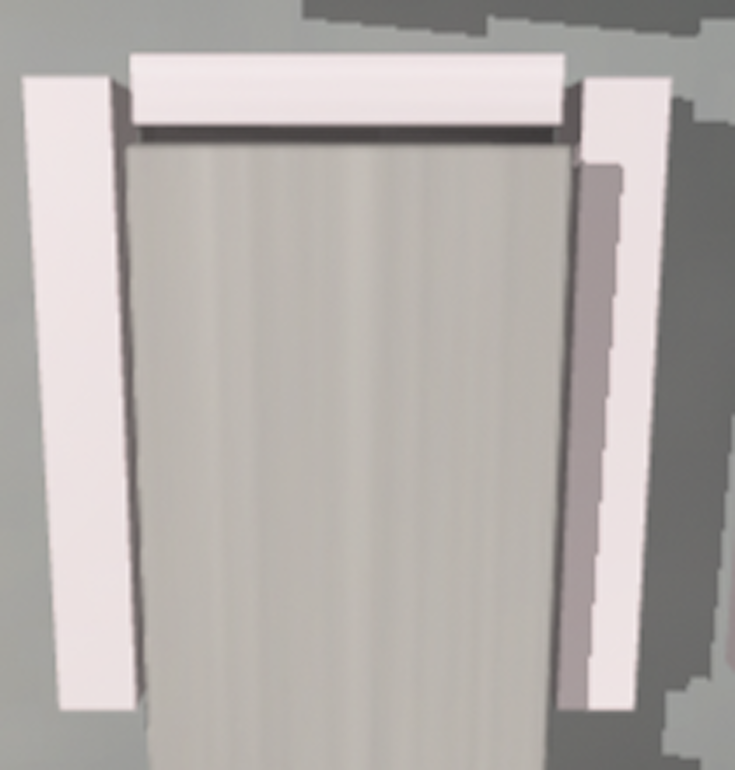

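>>> servo_tool:
  moves:
    - {"x":0,"y":0.003,"z":0,"wx":0,"wy":0,"wz":0,"grip":180}
    - {"x":0,"y":0.006,"z":0,"wx":0,"wy":0,"wz":0,"grip":180}
    - {"x":0,"y":0.006,"z":0,"wx":0,"wy":0,"wz":0,"grip":180}

```text
time_s: 15.7
eef_pos: [0.5221, 0.3282, 0.0225]
orientation: [-0.504, 0.494, -0.496, 0.505]
force: [-1.1, -2.9, 14.4]
opening: 0.038
```

```bash
python3 - <<'E'
from h import *
s=st();print(s['ft_torque']);im=read_camera('wrist');cv2.imwrite('pics/w18.png',im);crop(im,220,70,430,290,3.5,'pics/w18a.png');crop(im,240,280,400,400,5,'pics/w18b.png')
s=st()
E
```

```text
t 15.70 pos [0.5221 0.3282 0.0225] yaw -88.92 tilt 0.20 j [ 0.88   0.466 -0.36   0.005 -0.743  0.706] F [-1.1 -2.9 14.4] op 0.0380
[-1.32092399  0.22624368 -0.07061698]
t 15.75 pos [0.5221 0.3282 0.0225] yaw -88.93 tilt 0.20 j [ 0.88   0.466 -0.36   0.005 -0.743  0.706] F [-0.8 -3.2 15.2] op 0.0378
```

View pics/w18a.png

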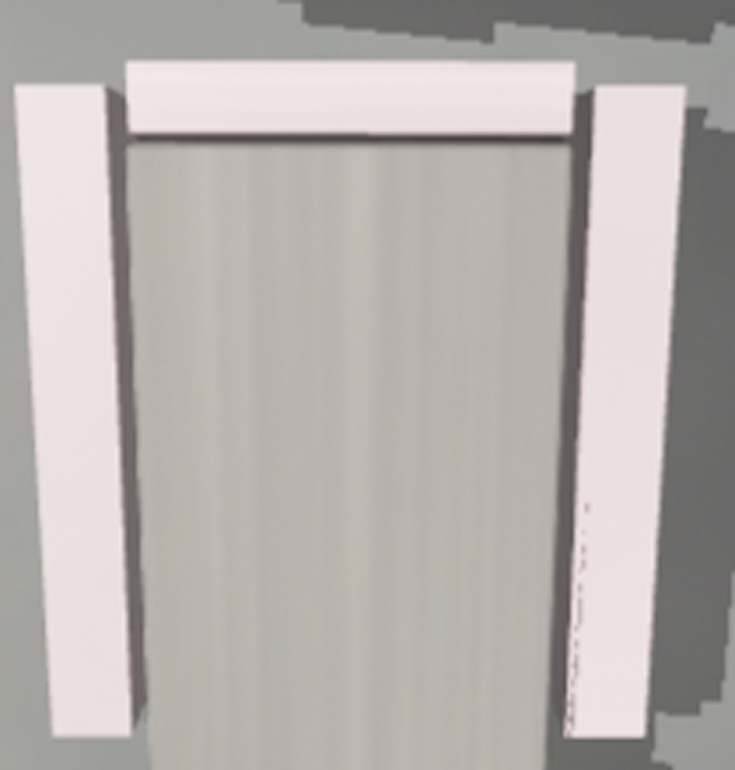

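View pics/w18b.png

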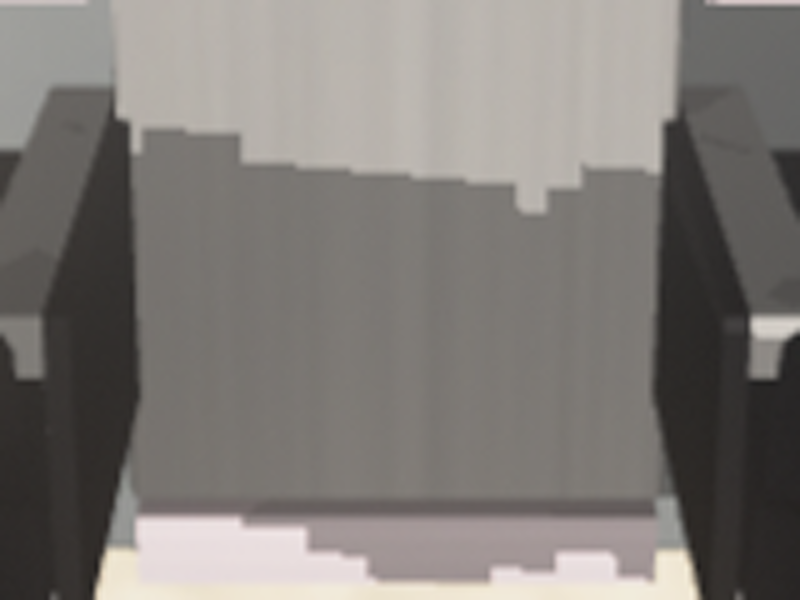

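>>> servo_tool:
  moves:
    - {"x":0,"y":-0.0004,"z":-0.0008,"wx":0,"wy":0,"wz":0,"grip":180}
    - {"x":0,"y":-0.0004,"z":-0.0008,"wx":0,"wy":0,"wz":0,"grip":180}
    - {"x":0,"y":-0.0004,"z":-0.0008,"wx":0,"wy":0,"wz":0,"grip":100}
    - {"x":0,"y":-0.0004,"z":-0.0008,"wx":0,"wy":0,"wz":0,"grip":85}
    - {"x":0,"y":-0.0004,"z":-0.0008,"wx":0,"wy":0,"wz":0,"grip":85}

```text
time_s: 16.17
eef_pos: [0.5208, 0.328, 0.0223]
orientation: [-0.505, 0.494, -0.496, 0.505]
force: [0.5, -0.1, -0.8]
opening: 0.0572
```

```bash
python3 - <<'E'
from h import *
s=st();im=read_camera('wrist');cv2.imwrite('pics/w19.png',im)
E
```

```text
t 16.17 pos [0.5208 0.328  0.0223] yaw -88.94 tilt 0.16 j [ 0.881  0.466 -0.362  0.004 -0.743  0.705] F [ 0.5 -0.1 -0.8] op 0.0572
```

View pics/w19.png

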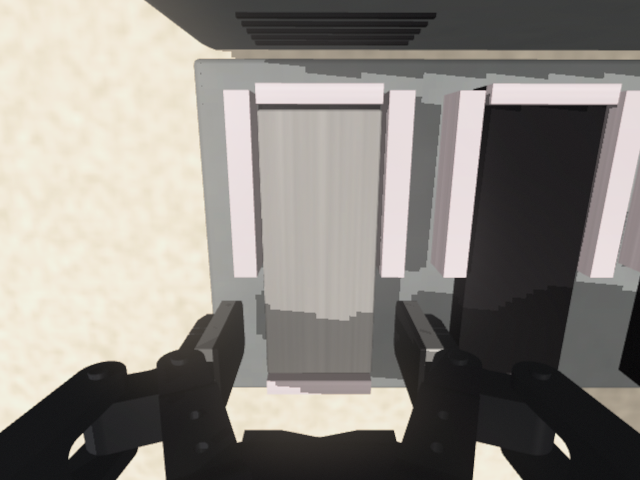

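>>> servo_tool:
  moves:
    - {"x":0,"y":-0.02,"z":0,"wx":0,"wy":0,"wz":0,"grip":85}
    - {"x":0,"y":-0.05,"z":0,"wx":0,"wy":0,"wz":0,"grip":85}
    - {"x":0.01,"y":-0.09,"z":-0.02,"wx":0,"wy":0,"wz":0,"grip":255}
    - {"x":0.03,"y":-0.12,"z":-0.05,"wx":0,"wy":0,"wz":0,"grip":255}
    - {"x":0.05,"y":-0.12,"z":-0.06,"wx":0,"wy":0,"wz":0,"grip":255}
    - {"x":0.05,"y":-0.12,"z":-0.06,"wx":0,"wy":0,"wz":0,"grip":255}
    - {"x":0.05,"y":-0.12,"z":-0.06,"wx":0,"wy":0,"wz":0,"grip":255}

```text
time_s: 16.8
eef_pos: [0.4609, 0.2768, 0.1437]
orientation: [-0.504, 0.494, -0.496, 0.506]
force: [0.3, 0.1, 0.0]
opening: -0.0
```

```bash
python3 - <<'E'
from h import *
s=st();im=read_camera('wrist');cv2.imwrite('pics/w20.png',im)
E
```

```text
t 16.80 pos [0.4609 0.2768 0.1437] yaw -88.93 tilt 0.22 j [ 0.907  0.208 -0.416  0.003 -0.944  0.68 ] F [0.3 0.1 0. ] op -0.0000
```

View pics/w20.png

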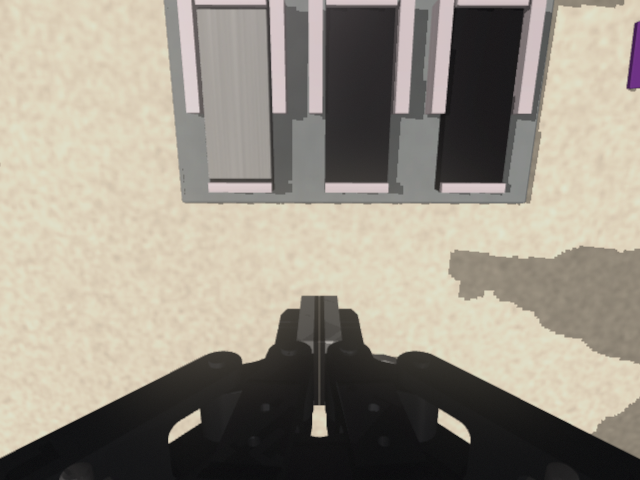

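```bash
python3 - <<'E'
from h import *
np.set_printoptions(precision=4,suppress=True)
im=cv2.imread('pics/w20.png');crop(im,160,0,300,200,4,'pics/w20a.png');crop(im,295,0,550,200,3,'pics/w20b.png')
E
```

```text
(no output)
```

View pics/w20a.png

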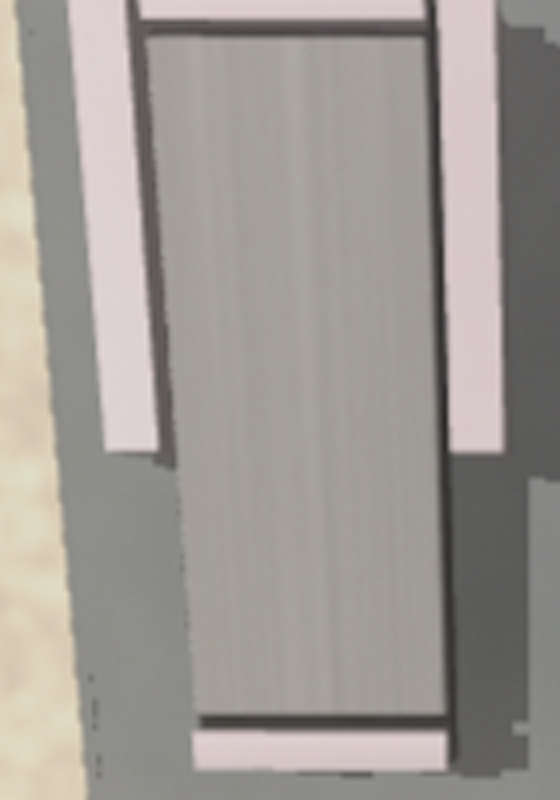

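View pics/w20b.png

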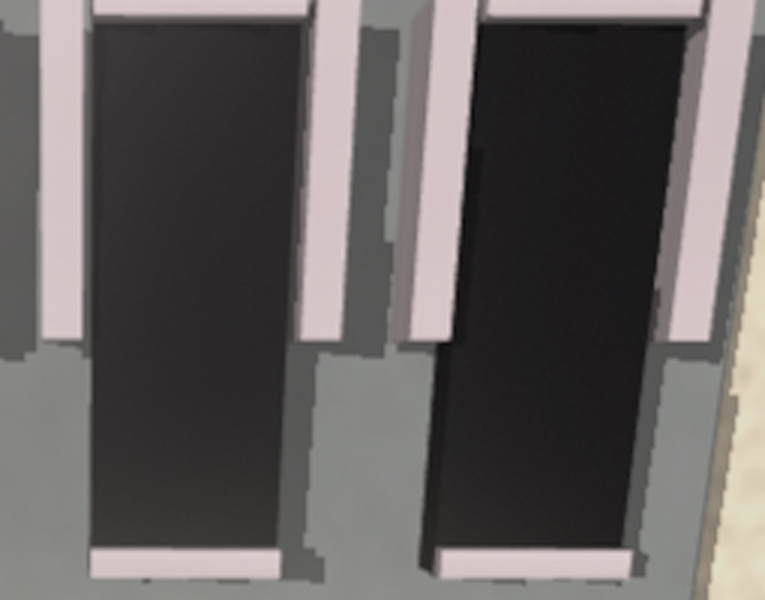

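```bash
python3 - <<'E'
from h import *
np.set_printoptions(precision=4,suppress=True)
s=dict(eef_pos=np.array([.4609,.2768,.1437]),orientation=R.from_matrix(Rdown(-88.93)).as_quat())
A=lambda u,v,z=.031:ray('wrist',u/4+160,v/4,z,s)[:2]
B=lambda u,v:ray('wrist',u/3+295,v/3,.031,s)[:2]
t=np.radians(1.0);ax=np.array([np.cos(t),np.sin(t)]);ay=np.array([-ax[1],ax[0]])
for n,w,g in(('L',[A(158,452),A(450,452)],[A(283,19),A(320,730)]),('M',[B(83,340),B(301,340)],[B(200,15),B(186,549)]),('R',[B(451,340),B(670,340)],[B(594,17),B(535,549)])):
    a=np.mean([p@ax for p in g]);b=np.mean([p@ay for p in w]);print(n,a*ax+b*ay,np.linalg.norm(w[0]-w[1]),np.linalg.norm(g[0]-g[1]))
P=np.array([A(147,37,.03),A(427,36,.03),A(446,715,.03),A(196,715,.03)]);print('blank',P.mean(0))
im=read_camera('top');crop(im,335,170,455,290,6,'pics/t20.png')
E
```

```text
L [0.5482 0.329 ] 0.04413160757666752 0.09992343089463905
M [0.5494 0.2546] 0.04393574624344779 0.10010860443108281
R [0.5507 0.1804] 0.044133444671452915 0.09977147804180712
blank [0.5484 0.3286]
```

View pics/t20.png

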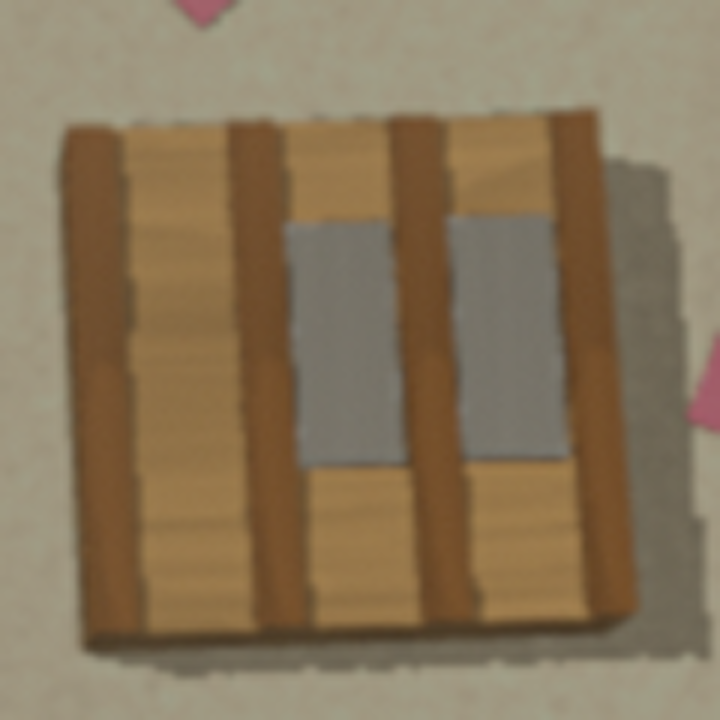

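```bash
python3 - <<'E'
from h import *
s=st();plan([.598,-.2395,.144],-86.9)
E
```

```text
t 16.90 pos [0.4617 0.2775 0.1425] yaw -88.92 tilt 0.17 j [ 0.907  0.212 -0.414  0.004 -0.944  0.68 ] F [ 0.5  0.3 -1.1] op 0.0001
shift m [ 0.5194 -0.0006  0.1266] turn deg [-0.16 -2.02  0.07] rows>= 13
```

>>> servo_tool:
  moves:
    - {"x":0.519,"y":0,"z":0.127,"wx":0,"wy":-2,"wz":0,"grip":255}
    - {"x":0.519,"y":0,"z":0.127,"wx":0,"wy":-2,"wz":0,"grip":255}
    - {"x":0.519,"y":0,"z":0.127,"wx":0,"wy":-2,"wz":0,"grip":255}
    - {"x":0.519,"y":0,"z":0.127,"wx":0,"wy":-2,"wz":0,"grip":255}
    - {"x":0.519,"y":0,"z":0.127,"wx":0,"wy":-2,"wz":0,"grip":255}
    - {"x":0.519,"y":0,"z":0.127,"wx":0,"wy":-2,"wz":0,"grip":255}
    - {"x":0.519,"y":0,"z":0.127,"wx":0,"wy":-2,"wz":0,"grip":255}
    - {"x":0.519,"y":0,"z":0.127,"wx":0,"wy":-2,"wz":0,"grip":255}
    - {"x":0.519,"y":0,"z":0.127,"wx":0,"wy":-2,"wz":0,"grip":255}
    - {"x":0.519,"y":0,"z":0.127,"wx":0,"wy":-2,"wz":0,"grip":255}
    - {"x":0.519,"y":0,"z":0.127,"wx":0,"wy":-2,"wz":0,"grip":255}
    - {"x":0.519,"y":0,"z":0.127,"wx":0,"wy":-2,"wz":0,"grip":255}

```text
time_s: 17.9
eef_pos: [0.5904, -0.2083, 0.142]
orientation: [0.513, -0.486, 0.487, -0.513]
force: [1.0, 1.4, 0.3]
opening: -0.0
```

>>> servo_tool:
  moves:
    - {"x":0.02,"y":0,"z":0.005,"wx":0,"wy":0,"wz":0,"grip":255}
    - {"x":0.02,"y":0,"z":0.005,"wx":0,"wy":0,"wz":0,"grip":255}

```text
time_s: 18.07
eef_pos: [0.5973, -0.2324, 0.1395]
orientation: [0.513, -0.487, 0.487, -0.511]
force: [-0.1, -0.0, -0.2]
opening: 0.0001
```

```bash
python3 - <<'E'
from h import *
s=st();plan([.598,-.2395,.058],-86.9)
E
```

```text
t 18.07 pos [ 0.5973 -0.2324  0.1395] yaw -87.14 tilt 0.15 j [-0.066  0.373 -0.188  0.002 -1.012  1.686] F [-0.1 -0.  -0.2] op 0.0001
shift m [0.007  0.0815 0.0005] turn deg [ 0.12 -0.24  0.09] rows>= 2
```

>>> servo_tool:
  moves:
    - {"x":0.007,"y":0.02,"z":0,"wx":0,"wy":-0.2,"wz":0,"grip":255}
    - {"x":0.007,"y":0.05,"z":0,"wx":0,"wy":-0.2,"wz":0,"grip":255}
    - {"x":0.007,"y":0.075,"z":0,"wx":0,"wy":-0.2,"wz":0,"grip":255}
    - {"x":0.007,"y":0.079,"z":0,"wx":0,"wy":-0.2,"wz":0,"grip":255}
    - {"x":0.007,"y":0.079,"z":0,"wx":0,"wy":-0.2,"wz":0,"grip":255}
    - {"x":0.007,"y":0.079,"z":0,"wx":0,"wy":-0.2,"wz":0,"grip":255}

```text
time_s: 18.57
eef_pos: [0.5982, -0.2394, 0.0607]
orientation: [0.515, -0.486, 0.486, -0.512]
force: [0.6, 0.0, 0.6]
opening: 0.0001
```

```bash
python3 - <<'E'
from h import *
s=st();plan([.598,-.2395,.0515],-86.9)
im=read_camera('wrist');cv2.imwrite('pics/w21.png',im)
E
```

```text
t 18.57 pos [ 0.5982 -0.2394  0.0607] yaw -86.89 tilt 0.19 j [-0.077  0.458 -0.259  0.003 -0.856  1.7  ] F [0.6 0.  0.6] op 0.0001
shift m [ 0.0001  0.0092 -0.0002] turn deg [0.15 0.01 0.11] rows>= 1
```

View pics/w21.png

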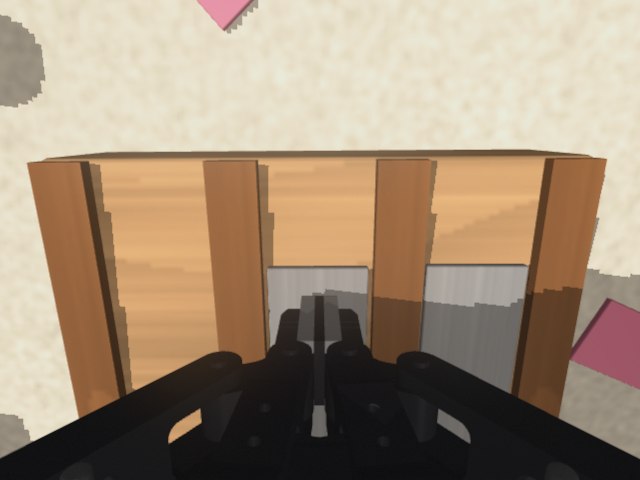

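>>> servo_tool:
  moves:
    - {"x":0,"y":0.006,"z":0,"wx":0,"wy":0,"wz":0,"grip":255}
    - {"x":0,"y":0.0092,"z":0,"wx":0,"wy":0,"wz":0,"grip":255}
    - {"x":0,"y":0.0097,"z":-0.003,"wx":0,"wy":0,"wz":0,"grip":255}
    - {"x":0,"y":0.0097,"z":-0.008,"wx":0,"wy":0,"wz":0,"grip":255}
    - {"x":0,"y":0.0097,"z":-0.013,"wx":0,"wy":0,"wz":0,"grip":255}
    - {"x":0,"y":0.0097,"z":-0.018,"wx":0,"wy":0,"wz":0,"grip":255}
    - {"x":0,"y":0.0097,"z":-0.023,"wx":0,"wy":0,"wz":0,"grip":255}
    - {"x":0,"y":0.0097,"z":-0.028,"wx":0,"wy":0,"wz":0,"grip":255}
    - {"x":0,"y":0.0097,"z":-0.033,"wx":0,"wy":0,"wz":0,"grip":255}
    - {"x":0,"y":0.0097,"z":-0.038,"wx":0,"wy":0,"wz":0,"grip":255}
    - {"x":0,"y":0.0097,"z":-0.043,"wx":0,"wy":0,"wz":0,"grip":255}
    - {"x":0,"y":0.0097,"z":-0.048,"wx":0,"wy":0,"wz":0,"grip":255}

```text
time_s: 19.62
eef_pos: [0.5535, -0.2424, 0.0541]
orientation: [-0.513, 0.484, -0.488, 0.514]
force: [4.7, 0.5, 5.1]
opening: 0.0
```

```bash
python3 - <<'E'
from h import *
s=st();plan([.499,-.245,.0511],-86.9)
im=read_camera('wrist');cv2.imwrite('pics/w22.png',im)
E
```

```text
t 19.62 pos [ 0.5535 -0.2424  0.0541] yaw -86.83 tilt 0.38 j [-0.088  0.408 -0.367  0.004 -0.79   1.711] F [4.7 0.5 5.1] op 0.0000
shift m [-0.0004  0.0027 -0.0546] turn deg [-0.31  0.07  0.22] rows>= 2
```

View pics/w22.png

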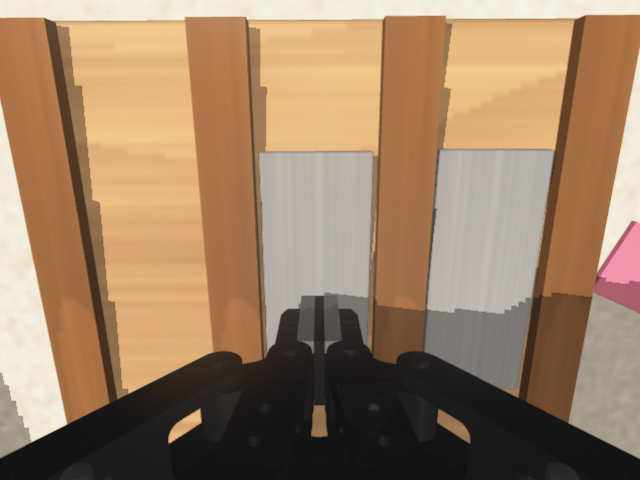

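>>> servo_tool:
  moves:
    - {"x":0,"y":-0.004,"z":0.02,"wx":-0.3,"wy":0,"wz":0.2,"grip":255}
    - {"x":0,"y":-0.004,"z":0.047,"wx":-0.3,"wy":0,"wz":0.2,"grip":255}
    - {"x":0,"y":-0.004,"z":0.047,"wx":-0.3,"wy":0,"wz":0.2,"grip":255}
    - {"x":0,"y":0.001,"z":0.047,"wx":-0.3,"wy":0,"wz":0.2,"grip":255}
    - {"x":0,"y":0.003,"z":0.047,"wx":-0.3,"wy":0,"wz":0.2,"grip":255}
    - {"x":0,"y":0.003,"z":0.047,"wx":-0.3,"wy":0,"wz":0.2,"grip":255}

```text
time_s: 20.17
eef_pos: [0.6009, -0.2398, 0.0541]
orientation: [-0.513, 0.484, -0.487, 0.515]
force: [-0.6, 3.2, 16.0]
opening: 0.0003
```

```bash
python3 - <<'E'
from h import *
s=st();plan([.499,-.2455,.0511],-86.9)
E
```

```text
t 20.17 pos [ 0.6009 -0.2398  0.0541] yaw -86.78 tilt 0.24 j [-7.800e-02  4.660e-01 -2.630e-01  1.000e-03 -8.370e-01  1.705e+00] F [-0.6  3.2 16. ] op 0.0003
shift m [-0.      0.0026 -0.102 ] turn deg [-0.22  0.12  0.07] rows>= 3
```

>>> servo_tool:
  moves:
    - {"x":0,"y":0.004,"z":-0.001,"wx":-0.2,"wy":0,"wz":0,"grip":255}
    - {"x":0,"y":0.0045,"z":-0.005,"wx":-0.2,"wy":0,"wz":0,"grip":255}
    - {"x":0,"y":0.0045,"z":-0.01,"wx":-0.2,"wy":0,"wz":0,"grip":255}
    - {"x":0,"y":0.0045,"z":-0.015,"wx":-0.2,"wy":0,"wz":0,"grip":255}
    - {"x":0,"y":0.0045,"z":-0.02,"wx":-0.2,"wy":0,"wz":0,"grip":255}

```text
time_s: 20.58
eef_pos: [0.5877, -0.2416, 0.0541]
orientation: [-0.512, 0.48, -0.49, 0.517]
force: [10.9, 1.1, 13.6]
opening: -0.0
```

```bash
python3 - <<'E'
from h import *
s=st();plan([.499,-.2455,.0511],-86.9)
im=read_camera('wrist');cv2.imwrite('pics/w23.png',im);print([int(x) for x in im[150:300:4,330].mean(1)])
E
```

```text
t 20.58 pos [ 0.5877 -0.2416  0.0541] yaw -86.62 tilt 0.93 j [-0.081  0.445 -0.302  0.004 -0.808  1.708] F [10.9  1.1 13.6] op -0.0000
shift m [-0.0013  0.0016 -0.0889] turn deg [-0.88  0.28  0.3 ] rows>= 3
[168, 171, 170, 166, 167, 175, 177, 174, 174, 174, 172, 170, 172, 174, 173, 171, 171, 173, 173, 171, 172, 172, 170, 171, 169, 165, 163, 163, 164, 162, 162, 166, 87, 164, 162, 162, 142, 88]
```

View pics/w23.png

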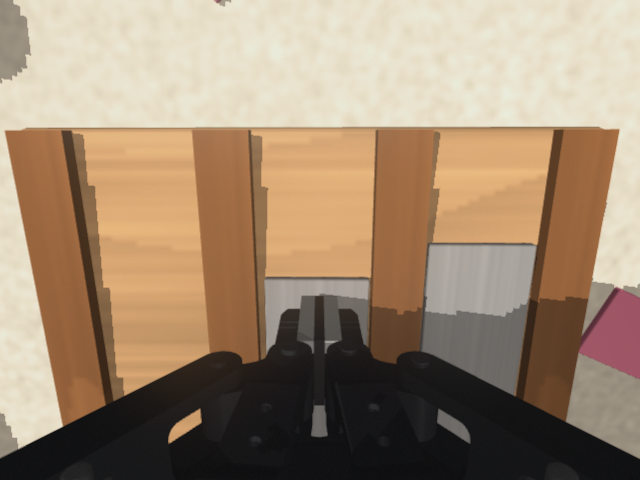

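>>> servo_tool:
  moves:
    - {"x":-0.001,"y":0.004,"z":-0.005,"wx":-0.5,"wy":0.2,"wz":0.2,"grip":255}
    - {"x":-0.001,"y":0.004,"z":-0.01,"wx":-0.5,"wy":0.2,"wz":0.2,"grip":255}
    - {"x":-0.001,"y":0.004,"z":-0.015,"wx":-0.5,"wy":0.2,"wz":0.2,"grip":255}
    - {"x":-0.001,"y":0.004,"z":-0.02,"wx":-0.5,"wy":0.2,"wz":0.2,"grip":255}
    - {"x":-0.001,"y":0.004,"z":-0.025,"wx":-0.5,"wy":0.2,"wz":0.2,"grip":255}
    - {"x":-0.001,"y":0.004,"z":-0.03,"wx":-0.5,"wy":0.2,"wz":0.2,"grip":255}
    - {"x":-0.001,"y":0.004,"z":-0.035,"wx":-0.5,"wy":0.2,"wz":0.2,"grip":255}
    - {"x":-0.001,"y":0.004,"z":-0.04,"wx":-0.5,"wy":0.2,"wz":0.2,"grip":255}
    - {"x":-0.001,"y":0.004,"z":-0.045,"wx":-0.5,"wy":0.2,"wz":0.2,"grip":255}
    - {"x":-0.001,"y":0.004,"z":-0.05,"wx":-0.5,"wy":0.2,"wz":0.2,"grip":255}

```text
time_s: 21.47
eef_pos: [0.5445, -0.2446, 0.0541]
orientation: [-0.51, 0.478, -0.492, 0.519]
force: [12.0, 0.8, 14.8]
opening: 0.0001
```

```bash
python3 - <<'E'
from h import *
s=st();plan([.499,-.2455,.0511],-86.9)
im=read_camera('wrist');cv2.imwrite('pics/w24.png',im);c=im[150:300,340].mean(1);print(150+int(np.argmax(-np.diff(c))),[round(float(x),4) for x in ray('wrist',330,150+int(np.argmax(-np.diff(c))),.054,s)])
E
```

```text
t 21.47 pos [ 0.5445 -0.2446  0.0541] yaw -86.68 tilt 1.32 j [-0.093  0.39  -0.397  0.004 -0.761  1.72 ] F [12.   0.8 14.8] op 0.0001
shift m [-0.0017  0.002  -0.0456] turn deg [-1.28  0.23  0.34] rows>= 2
276 [0.5615, -0.2474, 0.054]
```

View pics/w24.png

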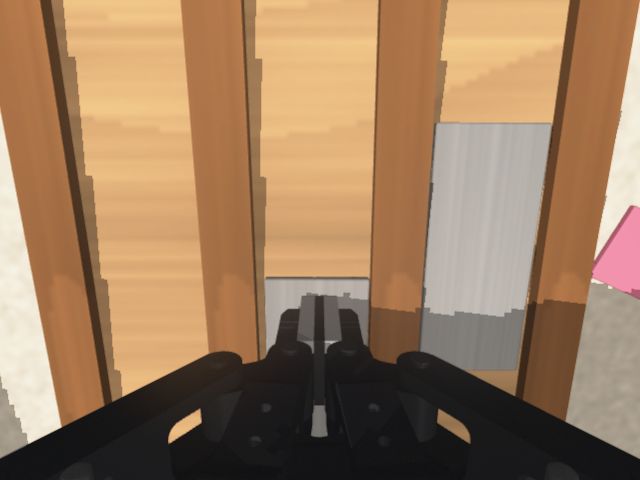

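>>> servo_tool:
  moves:
    - {"x":-0.001,"y":0.004,"z":-0.005,"wx":-0.6,"wy":0.2,"wz":0.2,"grip":255}
    - {"x":-0.001,"y":0.004,"z":-0.01,"wx":-0.6,"wy":0.2,"wz":0.2,"grip":255}
    - {"x":-0.001,"y":0.004,"z":-0.015,"wx":-0.6,"wy":0.2,"wz":0.2,"grip":255}
    - {"x":-0.001,"y":0.004,"z":-0.02,"wx":-0.6,"wy":0.2,"wz":0.2,"grip":255}
    - {"x":-0.001,"y":0.004,"z":-0.025,"wx":-0.6,"wy":0.2,"wz":0.2,"grip":255}
    - {"x":-0.001,"y":0.004,"z":-0.03,"wx":-0.6,"wy":0.2,"wz":0.2,"grip":255}
    - {"x":-0.001,"y":0.004,"z":-0.035,"wx":-0.6,"wy":0.2,"wz":0.2,"grip":255}
    - {"x":-0.001,"y":0.004,"z":-0.04,"wx":-0.6,"wy":0.2,"wz":0.2,"grip":255}
    - {"x":-0.001,"y":0.004,"z":-0.045,"wx":-0.6,"wy":0.2,"wz":0.2,"grip":255}
    - {"x":-0.001,"y":0.004,"z":-0.05,"wx":-0.6,"wy":0.2,"wz":0.2,"grip":255}

```text
time_s: 22.35
eef_pos: [0.5027, -0.2477, 0.0541]
orientation: [-0.508, 0.476, -0.494, 0.52]
force: [14.1, 0.6, 17.6]
opening: -0.0001
```

```bash
python3 - <<'E'
from h import *
s=st();plan([.47,-.247,.15],-86.9)
im=read_camera('wrist');cv2.imwrite('pics/w25.png',im);c=im[150:300,340].mean(1);print(150+int(np.argmax(-np.diff(c))),[round(float(x),4) for x in ray('wrist',330,150+int(np.argmax(-np.diff(c))),.054,s)])
E
```

```text
t 22.35 pos [ 0.5027 -0.2477  0.0541] yaw -86.70 tilt 1.76 j [-0.107  0.337 -0.486  0.004 -0.718  1.733] F [14.1  0.6 17.6] op -0.0001
shift m [-0.0019 -0.0969 -0.0298] turn deg [-1.71  0.2   0.42] rows>= 3
276 [0.5196, -0.2506, 0.054]
```

>>> servo_tool:
  moves:
    - {"x":-0.001,"y":0.004,"z":-0.005,"wx":-0.6,"wy":0.2,"wz":0.2,"grip":255}
    - {"x":-0.001,"y":0.004,"z":-0.009,"wx":-0.6,"wy":0.2,"wz":0.2,"grip":255}
    - {"x":-0.001,"y":-0.002,"z":-0.008,"wx":-1.2,"wy":0.2,"wz":0.4,"grip":255}
    - {"x":-0.001,"y":-0.03,"z":-0.008,"wx":-1.7,"wy":0.2,"wz":0.4,"grip":255}
    - {"x":-0.001,"y":-0.05,"z":-0.03,"wx":-1.7,"wy":0.2,"wz":0.4,"grip":76}
    - {"x":-0.001,"y":-0.05,"z":-0.06,"wx":-1.7,"wy":0.2,"wz":0.4,"grip":76}
    - {"x":-0.001,"y":-0.05,"z":-0.063,"wx":-1.7,"wy":0.2,"wz":0.4,"grip":76}
    - {"x":-0.001,"y":-0.05,"z":-0.063,"wx":-1.7,"wy":0.2,"wz":0.4,"grip":76}

```text
time_s: 23.07
eef_pos: [0.4347, -0.2499, 0.1022]
orientation: [0.513, -0.487, 0.486, -0.513]
force: [0.8, 0.6, -0.1]
opening: 0.0479
```

```bash
python3 - <<'E'
from h import *
s=st();im=read_camera('wrist');cv2.imwrite('pics/w26.png',im)
E
```

```text
t 23.07 pos [ 0.4347 -0.2499  0.1022] yaw -86.98 tilt 0.04 j [-1.300e-01  2.030e-01 -5.370e-01 -1.000e-03 -8.320e-01  1.753e+00] F [ 0.8  0.6 -0.1] op 0.0479
```

View pics/w26.png

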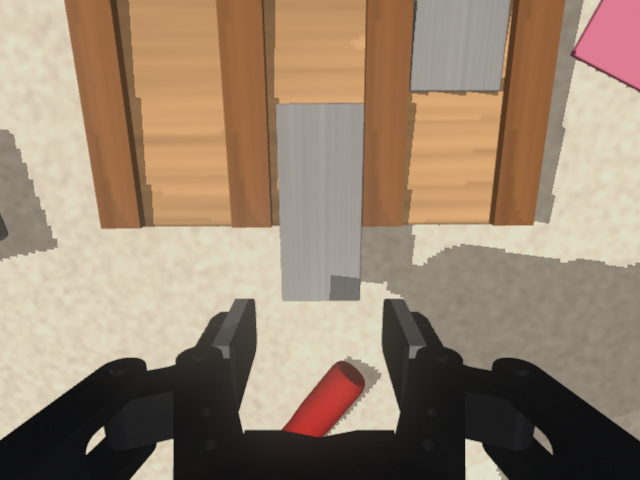

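```bash
python3 - <<'E'
from h import *
np.set_printoptions(precision=4,suppress=True)
s=dict(eef_pos=np.array([.4347,-.2499,.1022]),orientation=R.from_matrix(Rdown(-86.98)).as_quat())
P=np.array([ray('wrist',u,v,.054,s) for u,v in((277,104),(364,103),(360,300),(282,300))]);print(P.mean(0),P[0]-P[3],ray('wrist',320,226,.05,s),np.linalg.norm(P[0]-P[1]),np.linalg.norm(P[2]-P[3]))
s=st();b=P.mean(0);plan([b[0]-.029,b[1]-.0016,.042],-86.9)
E
```

```text
[ 0.4685 -0.2486  0.054 ] [0.0952 0.0049 0.    ] [ 0.4589 -0.2488  0.05  ] 0.039110021240201444 0.04013721206913667
t 23.12 pos [ 0.4362 -0.2501  0.1022] yaw -86.95 tilt 0.01 j [-0.129  0.205 -0.535 -0.    -0.832  1.753] F [ 0.9 -0.1  0.1] op 0.0556
shift m [0.0003 0.0602 0.0033] turn deg [ 0.01 -0.05 -0.  ] rows>= 2
```

>>> servo_tool:
  moves:
    - {"x":0.0003,"y":0.02,"z":0.003,"wx":0,"wy":0,"wz":0,"grip":76}
    - {"x":0.0003,"y":0.045,"z":0.003,"wx":0,"wy":0,"wz":0,"grip":76}
    - {"x":0.0003,"y":0.0585,"z":0.003,"wx":0,"wy":0,"wz":0,"grip":76}
    - {"x":0.0003,"y":0.0585,"z":0.003,"wx":0,"wy":0,"wz":0,"grip":76}
    - {"x":0.0003,"y":0.0585,"z":0.003,"wx":0,"wy":0,"wz":0,"grip":76}

```text
time_s: 23.53
eef_pos: [0.4389, -0.2502, 0.0429]
orientation: [0.514, -0.487, 0.486, -0.513]
force: [1.3, -1.1, 0.4]
opening: 0.0599
```

>>> servo_tool:
  moves:
    - {"x":0,"y":0,"z":0,"wx":0,"wy":0,"wz":0,"grip":115}
    - {"x":0,"y":0,"z":0,"wx":0,"wy":0,"wz":0,"grip":125}
    - {"x":0,"y":0,"z":0,"wx":0,"wy":0,"wz":0,"grip":180}
    - {"x":0,"y":0,"z":0,"wx":0,"wy":0,"wz":0,"grip":180}

```text
time_s: 23.87
eef_pos: [0.4397, -0.2503, 0.0439]
orientation: [0.514, -0.486, 0.486, -0.513]
force: [-0.1, 0.4, 3.4]
opening: 0.0376
```

```bash
python3 - <<'E'
from h import *
s=st();im=read_camera('wrist');cv2.imwrite('pics/w27.png',im)
E
```

```text
t 23.87 pos [ 0.4397 -0.2503  0.0439] yaw -86.91 tilt 0.04 j [-1.280e-01  2.920e-01 -5.890e-01  1.000e-03 -6.900e-01  1.753e+00] F [-0.1  0.4  3.4] op 0.0376
```

View pics/w27.png

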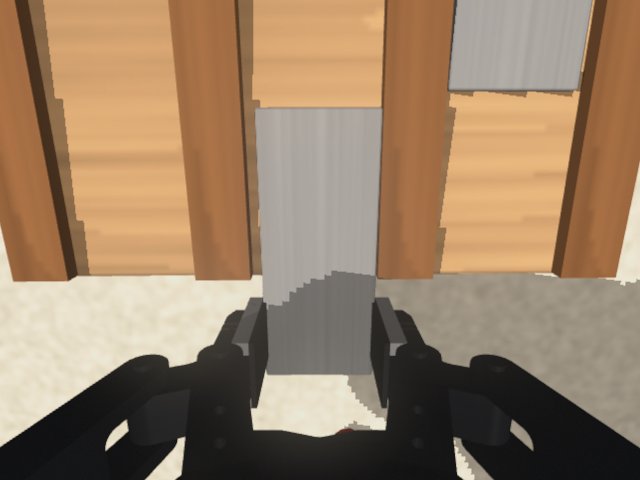

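>>> servo_tool:
  moves:
    - {"x":0,"y":-0.01,"z":0,"wx":0,"wy":0,"wz":0,"grip":180}
    - {"x":0,"y":-0.03,"z":0,"wx":0,"wy":0,"wz":0,"grip":180}
    - {"x":0,"y":-0.06,"z":0,"wx":0,"wy":0,"wz":0,"grip":180}
    - {"x":0,"y":-0.09,"z":0,"wx":0,"wy":0,"wz":0,"grip":180}
    - {"x":0,"y":-0.1,"z":0,"wx":0,"wy":0,"wz":0,"grip":180}

```text
time_s: 24.33
eef_pos: [0.4415, -0.2508, 0.1481]
orientation: [-0.513, 0.485, -0.488, 0.514]
force: [0.9, -0.1, -1.1]
opening: 0.0376
```

```bash
cat >> h.py <<'E'
def tp(u,v,y):
    c=calibration('wrist');T=c['tool_from_camera']
    d=T[:3,:3]@np.array([(u-c['cx'])/c['fx'],(v-c['cy'])/c['fy'],1]);o=T[:3,3];return (o+d*(y-o[1])/d[1])*1000
E
python3 - <<'E'
from h import *
np.set_printoptions(precision=2,suppress=True)
s=st();im=read_camera('wrist');cv2.imwrite('pics/w28.png',im)
print(np.array([tp(u,v,-.0101) for u,v in((256,108),(383,108),(372,374),(267,374))]).mean(0))
plan([.50,.250,.16],-89)
E
```

```text
t 24.33 pos [ 0.44 -0.25  0.15] yaw -86.88 tilt 0.29 j [-0.13  0.15 -0.47  0.   -0.94  1.75] F [ 0.9 -0.1 -1.1] op 0.0376
[ -0.21 -10.1   28.9 ]
shift m [-0.5  -0.01  0.09] turn deg [-0.34  2.12  0.13] rows>= 13
```

View pics/w28.png

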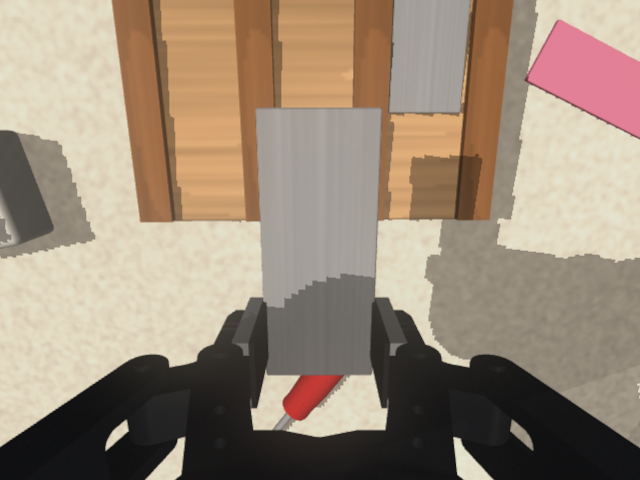

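>>> servo_tool:
  moves:
    - {"x":-0.04,"y":-0.01,"z":0.005,"wx":-0.3,"wy":2.1,"wz":0.1,"grip":180}
    - {"x":-0.08,"y":-0.012,"z":0.01,"wx":-0.3,"wy":2.1,"wz":0.1,"grip":180}
    - {"x":-0.12,"y":-0.012,"z":0.02,"wx":-0.3,"wy":2.1,"wz":0.1,"grip":180}
    - {"x":-0.16,"y":-0.012,"z":0.03,"wx":-0.3,"wy":2.1,"wz":0.1,"grip":180}
    - {"x":-0.2,"y":-0.012,"z":0.04,"wx":-0.3,"wy":2.1,"wz":0.1,"grip":180}
    - {"x":-0.24,"y":-0.012,"z":0.05,"wx":-0.3,"wy":2.1,"wz":0.1,"grip":180}
    - {"x":-0.28,"y":-0.012,"z":0.06,"wx":-0.3,"wy":2.1,"wz":0.1,"grip":180}
    - {"x":-0.32,"y":-0.012,"z":0.07,"wx":-0.3,"wy":2.1,"wz":0.1,"grip":180}
    - {"x":-0.36,"y":-0.012,"z":0.08,"wx":-0.3,"wy":2.1,"wz":0.1,"grip":180}
    - {"x":-0.4,"y":-0.012,"z":0.085,"wx":-0.3,"wy":2.1,"wz":0.1,"grip":180}
    - {"x":-0.44,"y":-0.012,"z":0.085,"wx":-0.3,"wy":2.1,"wz":0.1,"grip":180}
    - {"x":-0.48,"y":-0.012,"z":0.085,"wx":-0.3,"wy":2.1,"wz":0.1,"grip":180}

```text
time_s: 25.38
eef_pos: [0.4998, 0.2348, 0.1588]
orientation: [0.505, -0.495, 0.496, -0.504]
force: [1.0, -0.9, -0.9]
opening: 0.038
```

```bash
python3 - <<'E'
from h import *
s=st()
plan([.5205,.2538,.06],-89)
E
```

```text
t 25.38 pos [0.4998 0.2348 0.1588] yaw -89.00 tilt 0.06 j [ 0.794  0.218 -0.362  0.    -0.992  0.794] F [ 1.  -0.9 -0.9] op 0.0380
shift m [-0.0187  0.0988  0.0211] turn deg [ 0.02 -0.    0.06] rows>= 3
```

>>> servo_tool:
  moves:
    - {"x":-0.0187,"y":0.0,"z":0.021,"wx":0,"wy":0,"wz":0,"grip":180}
    - {"x":-0.0187,"y":0.02,"z":0.021,"wx":0,"wy":0,"wz":0,"grip":180}
    - {"x":-0.0187,"y":0.05,"z":0.021,"wx":0,"wy":0,"wz":0,"grip":180}
    - {"x":-0.0187,"y":0.08,"z":0.021,"wx":0,"wy":0,"wz":0,"grip":180}
    - {"x":-0.0187,"y":0.1,"z":0.021,"wx":0,"wy":0,"wz":0,"grip":180}
    - {"x":-0.0187,"y":0.12,"z":0.021,"wx":0,"wy":0,"wz":0,"grip":180}
    - {"x":-0.0187,"y":0.125,"z":0.021,"wx":0,"wy":0,"wz":0,"grip":180}
    - {"x":-0.0187,"y":0.125,"z":0.021,"wx":0,"wy":0,"wz":0,"grip":180}
    - {"x":-0.0187,"y":0.125,"z":0.021,"wx":0,"wy":0,"wz":0,"grip":180}

```text
time_s: 26.13
eef_pos: [0.5205, 0.2537, 0.0339]
orientation: [0.505, -0.495, 0.496, -0.504]
force: [-0.0, -0.3, -0.3]
opening: 0.0377
```

```bash
python3 - <<'E'
from h import *
s=st();im=read_camera('wrist');cv2.imwrite('pics/w29.png',im);crop(im,210,60,440,290,3,'pics/w29a.png');crop(im,240,280,400,400,5,'pics/w29b.png')
plan([.5205,.2538,.027],-89)
E
```

```text
t 26.13 pos [0.5205 0.2537 0.0339] yaw -88.99 tilt 0.09 j [ 0.792  0.404 -0.434  0.001 -0.734  0.796] F [-0.  -0.3 -0.3] op 0.0377
shift m [ 0.0003  0.0076 -0.0005] turn deg [-0.03  0.01  0.02] rows>= 1
```

View pics/w29a.png

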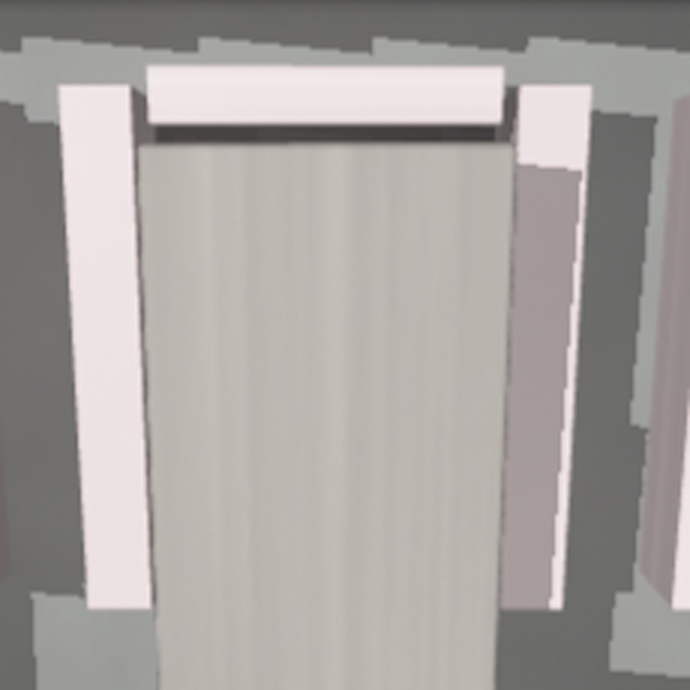

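View pics/w29b.png

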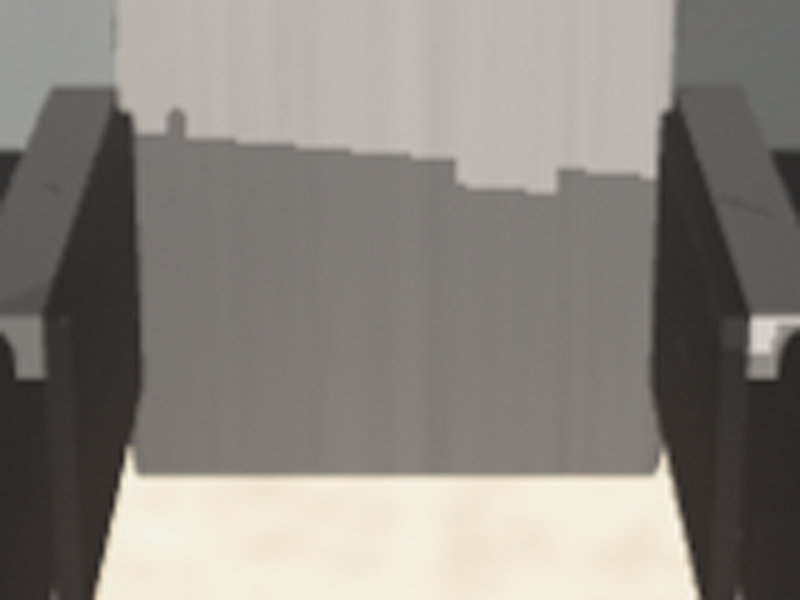

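```bash
python3 - <<'E'
from h import *
np.set_printoptions(precision=2,suppress=True)
y=.0029
A=lambda u,v,y:tp(u/3+210,v/3+60,y)
w=[A(152,607,y),A(500,607,y),A(132,88,y),A(520,88,y),A(325,124,y)];print(w)
print('nest z from side ends',(w[0][2]+w[1][2])/2+8,(w[2][2]+w[3][2])/2-54,'back',w[4][2]-50,'x',(w[0][0]+w[1][0])/2,(w[2][0]+w[3][0])/2)
print('blank',A(138,144,-.0101),A(517,144,-.0101),tp(240+135/5,280+474/5,-.0101),tp(240+658/5,280+474/5,-.0101))
E
```

```text
[array([-22.68,   2.9 ,  21.36]), array([21.67,  2.9 , 21.38]), array([-22.52,   2.9 ,  83.27]), array([21.47,  2.9 , 83.29]), array([-0.64,  2.9 , 79.43])]
nest z from side ends 29.37282472840706 29.28235094940095 back 29.4322403724411 x -0.504818657114436 -0.5266535874250735
blank [-20.17 -10.1   76.58] [ 19.45 -10.1   76.59] [-20.06 -10.1  -19.19] [ 19.57 -10.1  -19.16]
```

>>> servo_tool:
  moves:
    - {"x":-0.0003,"y":0.004,"z":0.0004,"wx":0,"wy":0,"wz":0,"grip":180}
    - {"x":-0.0003,"y":0.008,"z":0.0004,"wx":0,"wy":0,"wz":0,"grip":180}
    - {"x":-0.0003,"y":0.0105,"z":0.0004,"wx":0,"wy":0,"wz":0,"grip":180}
    - {"x":-0.0003,"y":0.0105,"z":0.0004,"wx":0,"wy":0,"wz":0,"grip":180}
    - {"x":-0.0003,"y":0.0105,"z":0.0004,"wx":0,"wy":0,"wz":0,"grip":180}

```text
time_s: 26.6
eef_pos: [0.5218, 0.2548, 0.0249]
orientation: [-0.504, 0.495, -0.496, 0.505]
force: [-1.0, 0.5, 3.9]
opening: 0.0377
```

```bash
python3 - <<'E'
from h import *
s=st();im=read_camera('wrist');cv2.imwrite('pics/w30.png',im);crop(im,210,60,440,290,3,'pics/w30a.png')
E
```

```text
t 26.60 pos [0.5218 0.2548 0.0249] yaw -88.97 tilt 0.10 j [ 0.791  0.418 -0.44   0.001 -0.712  0.796] F [-1.   0.5  3.9] op 0.0377
```

View pics/w30.png

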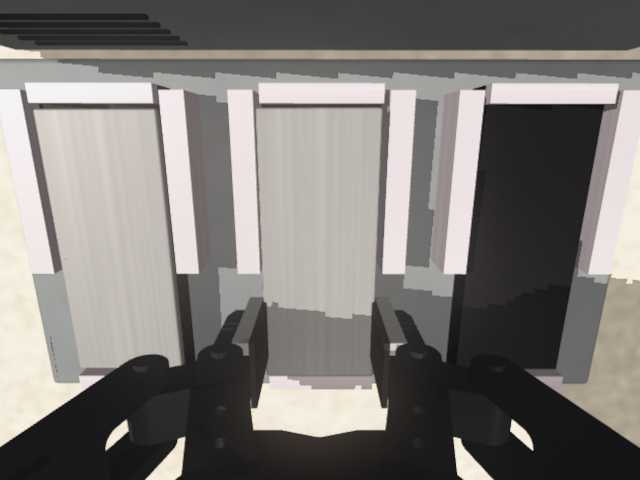

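>>> servo_tool:
  moves:
    - {"x":0.0005,"y":0,"z":-0.0006,"wx":0,"wy":0,"wz":0,"grip":180}
    - {"x":0.0005,"y":0.0015,"z":-0.0006,"wx":0,"wy":0,"wz":0,"grip":180}
    - {"x":0.0005,"y":0.002,"z":-0.0006,"wx":0,"wy":0,"wz":0,"grip":180}
    - {"x":0.0005,"y":0.002,"z":-0.0006,"wx":0,"wy":0,"wz":0,"grip":180}

```text
time_s: 26.98
eef_pos: [0.5216, 0.2546, 0.0244]
orientation: [-0.504, 0.495, -0.496, 0.506]
force: [-4.5, -0.4, 15.8]
opening: 0.0378
```

```bash
python3 - <<'E'
from h import *
s=st();print(s['ft_torque']);im=read_camera('wrist');cv2.imwrite('pics/w31.png',im);crop(im,210,60,440,290,3,'pics/w31a.png');crop(im,240,280,400,400,5,'pics/w31b.png')
E
```

```text
t 26.98 pos [0.5216 0.2546 0.0244] yaw -88.93 tilt 0.17 j [ 0.792  0.417 -0.443  0.002 -0.708  0.796] F [-4.5 -0.4 15.8] op 0.0378
[-0.68138844  1.69279569 -0.0554162 ]
```

View pics/w31a.png

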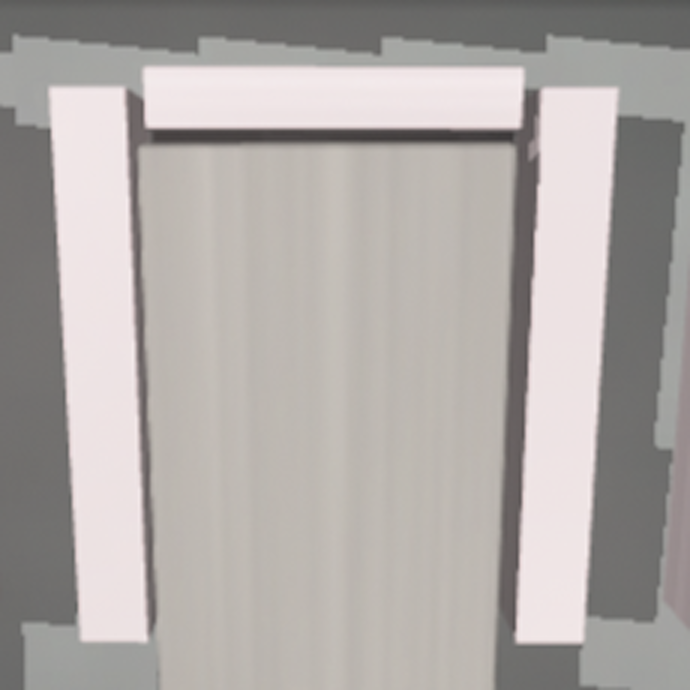

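View pics/w31b.png

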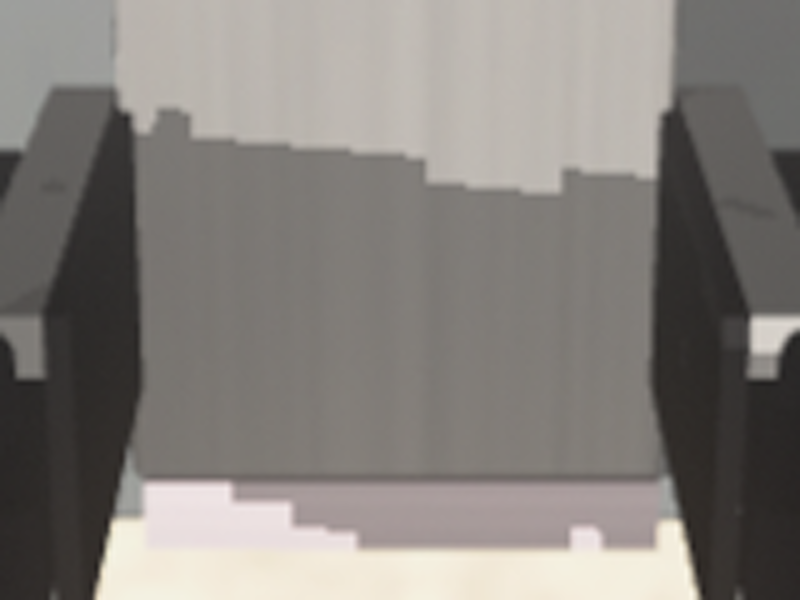

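>>> servo_tool:
  moves:
    - {"x":0.0003,"y":-0.0015,"z":0,"wx":0,"wy":0,"wz":0,"grip":180}
    - {"x":0.001,"y":-0.0015,"z":0,"wx":0,"wy":0,"wz":0,"grip":180}
    - {"x":0.001,"y":-0.0015,"z":0,"wx":0,"wy":0,"wz":0,"grip":180}
    - {"x":0.001,"y":0.001,"z":0,"wx":0,"wy":0,"wz":0,"grip":180}
    - {"x":0.001,"y":0.002,"z":0,"wx":0,"wy":0,"wz":0,"grip":180}
    - {"x":0.001,"y":0.002,"z":0,"wx":0,"wy":0,"wz":0,"grip":180}

```text
time_s: 27.53
eef_pos: [0.5219, 0.2536, 0.0242]
orientation: [-0.504, 0.494, -0.496, 0.506]
force: [-7.5, -2.7, 22.5]
opening: 0.0375
```

```bash
python3 - <<'E'
from h import *
s=st();print(s['ft_torque'])
E
```

```text
t 27.53 pos [0.5219 0.2536 0.0242] yaw -88.87 tilt 0.22 j [ 0.791  0.417 -0.444  0.003 -0.706  0.798] F [-7.5 -2.7 22.5] op 0.0375
[-0.67658789  2.96344409  0.1439063 ]
```

>>> servo_tool:
  moves:
    - {"x":0,"y":-0.0003,"z":0,"wx":0,"wy":0,"wz":0,"grip":180}
    - {"x":0,"y":-0.0003,"z":0,"wx":0,"wy":0,"wz":0,"grip":180}
    - {"x":0,"y":-0.0003,"z":0,"wx":0,"wy":0,"wz":0,"grip":100}
    - {"x":0,"y":-0.0003,"z":0,"wx":0,"wy":0,"wz":0,"grip":85}
    - {"x":0,"y":-0.0003,"z":0,"wx":0,"wy":0,"wz":0,"grip":85}
    - {"x":0,"y":-0.015,"z":0,"wx":0,"wy":0,"wz":0,"grip":85}
    - {"x":0,"y":-0.05,"z":0,"wx":0,"wy":0,"wz":0,"grip":85}
    - {"x":0,"y":-0.09,"z":-0.02,"wx":0,"wy":0,"wz":0,"grip":255}
    - {"x":0,"y":-0.12,"z":-0.05,"wx":0,"wy":0,"wz":0,"grip":255}
    - {"x":0,"y":-0.12,"z":-0.06,"wx":0,"wy":0,"wz":0,"grip":255}
    - {"x":0,"y":-0.12,"z":-0.06,"wx":0,"wy":0,"wz":0,"grip":255}

```text
time_s: 28.45
eef_pos: [0.4603, 0.2529, 0.1463]
orientation: [-0.502, 0.494, -0.495, 0.508]
force: [0.2, -0.4, -1.1]
opening: 0.0085
```

```bash
python3 - <<'E'
from h import *
s=st();im=read_camera('wrist');cv2.imwrite('pics/w32.png',im)
im=read_camera('top');cv2.imwrite('pics/top32.png',im)
E
```

```text
t 28.45 pos [0.4603 0.2529 0.1463] yaw -88.82 tilt 0.44 j [ 0.878  0.183 -0.442  0.002 -0.939  0.712] F [ 0.2 -0.4 -1.1] op 0.0085
```

View pics/w32.png

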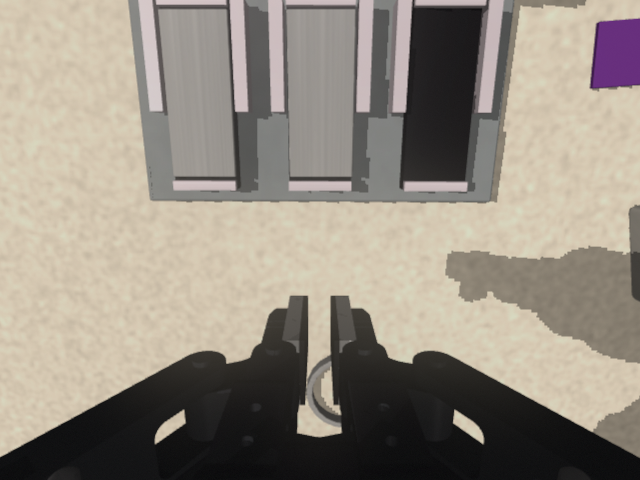

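View pics/top32.png

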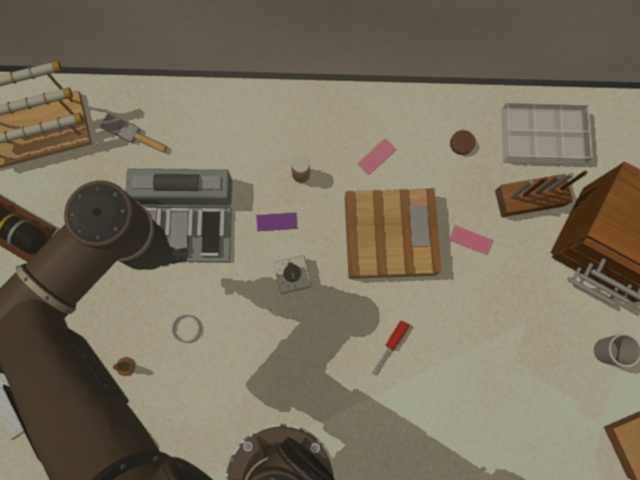

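```bash
python3 - <<'E'
from h import *
s=st();plan([.604,-.303,.146],-86.9)
E
```

```text
t 28.55 pos [0.4613 0.2525 0.1441] yaw -88.83 tilt 0.26 j [ 0.876  0.188 -0.441  0.003 -0.938  0.714] F [ 1.1 -0.7 -1.1] op -0.0002
shift m [ 0.5583 -0.0023  0.1313] turn deg [-0.25 -1.93 -0.09] rows>= 14
```

>>> servo_tool:
  moves:
    - {"x":0.558,"y":-0.005,"z":0.131,"wx":-0.2,"wy":-1.9,"wz":0,"grip":255}
    - {"x":0.558,"y":-0.005,"z":0.131,"wx":-0.2,"wy":-1.9,"wz":0,"grip":255}
    - {"x":0.558,"y":-0.005,"z":0.131,"wx":-0.2,"wy":-1.9,"wz":0,"grip":255}
    - {"x":0.558,"y":-0.005,"z":0.131,"wx":-0.2,"wy":-1.9,"wz":0,"grip":255}
    - {"x":0.558,"y":-0.005,"z":0.131,"wx":-0.2,"wy":-1.9,"wz":0,"grip":255}
    - {"x":0.558,"y":-0.005,"z":0.131,"wx":-0.2,"wy":-1.9,"wz":0,"grip":255}
    - {"x":0.558,"y":-0.005,"z":0.131,"wx":-0.2,"wy":-1.9,"wz":0,"grip":255}
    - {"x":0.558,"y":-0.005,"z":0.131,"wx":-0.2,"wy":-1.9,"wz":0,"grip":255}
    - {"x":0.558,"y":-0.005,"z":0.131,"wx":-0.2,"wy":-1.9,"wz":0,"grip":255}
    - {"x":0.558,"y":-0.005,"z":0.131,"wx":-0.2,"wy":-1.9,"wz":0,"grip":255}
    - {"x":0.558,"y":-0.005,"z":0.131,"wx":-0.2,"wy":-1.9,"wz":0,"grip":255}
    - {"x":0.558,"y":-0.005,"z":0.131,"wx":-0.2,"wy":-1.9,"wz":0,"grip":255}

```text
time_s: 29.55
eef_pos: [0.5856, -0.2349, 0.146]
orientation: [-0.513, 0.488, -0.486, 0.513]
force: [1.7, 0.6, -0.1]
opening: -0.0
```

```bash
python3 - <<'E'
from h import *
s=st();plan([.604,-.303,.1],-86.9)
E
```

```text
t 29.55 pos [ 0.5856 -0.2349  0.146 ] yaw -86.96 tilt 0.15 j [-0.074  0.353 -0.201 -0.002 -1.019  1.699] F [ 1.7  0.6 -0.1] op -0.0000
shift m [0.069  0.0458 0.0148] turn deg [ 0.11 -0.06 -0.11] rows>= 3
```

>>> servo_tool:
  moves:
    - {"x":0.04,"y":0,"z":0.008,"wx":0,"wy":0,"wz":0,"grip":255}
    - {"x":0.069,"y":0.01,"z":0.015,"wx":0,"wy":0,"wz":0,"grip":255}
    - {"x":0.069,"y":0.03,"z":0.015,"wx":0,"wy":0,"wz":0,"grip":255}
    - {"x":0.069,"y":0.06,"z":0.015,"wx":0,"wy":0,"wz":0,"grip":255}
    - {"x":0.069,"y":0.08,"z":0.015,"wx":0,"wy":0,"wz":0,"grip":255}
    - {"x":0.069,"y":0.085,"z":0.015,"wx":0,"wy":0,"wz":0,"grip":255}
    - {"x":0.069,"y":0.085,"z":0.015,"wx":0,"wy":0,"wz":0,"grip":255}

```text
time_s: 30.13
eef_pos: [0.6023, -0.3032, 0.0572]
orientation: [0.514, -0.49, 0.484, -0.512]
force: [-0.2, -0.2, 1.3]
opening: -0.0001
```

```bash
python3 - <<'E'
from h import *
s=st();plan([.604,-.303,.0511],-86.9);im=read_camera('wrist');cv2.imwrite('pics/w33.png',im)
E
```

```text
t 30.13 pos [ 0.6023 -0.3032  0.0572] yaw -87.00 tilt 0.49 j [-0.179  0.506 -0.181 -0.002 -0.892  1.803] F [-0.2 -0.2  1.3] op -0.0001
shift m [-0.0001  0.0061  0.0017] turn deg [ 0.45 -0.1  -0.19] rows>= 1
```

View pics/w33.png

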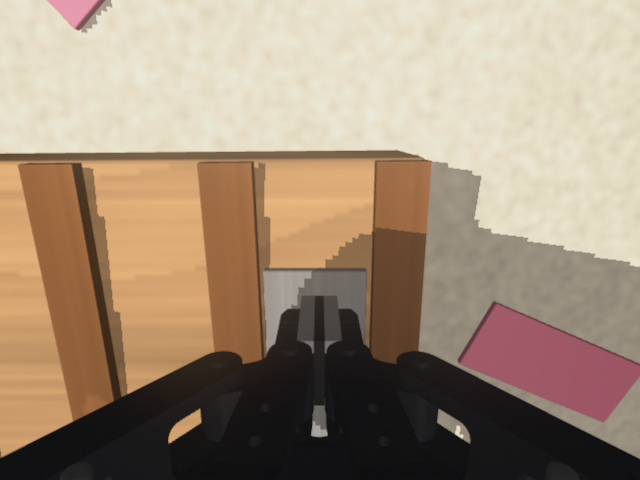

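Centred on blank 3. I'll press statically first, then drag.

>>> servo_tool:
  moves:
    - {"x":0,"y":0.003,"z":0.001,"wx":0.4,"wy":0,"wz":-0.2,"grip":255}
    - {"x":0,"y":0.0055,"z":0.001,"wx":0.4,"wy":0,"wz":-0.2,"grip":255}
    - {"x":0,"y":0.0055,"z":0.001,"wx":0.4,"wy":0,"wz":-0.2,"grip":255}

```text
time_s: 30.43
eef_pos: [0.6051, -0.3031, 0.0545]
orientation: [-0.513, 0.485, -0.488, 0.514]
force: [0.1, -0.4, -0.4]
opening: -0.0001
```

>>> servo_tool:
  moves:
    - {"x":0,"y":0.004,"z":-0.001,"wx":-0.2,"wy":0,"wz":0,"grip":255}
    - {"x":0,"y":0.0045,"z":-0.005,"wx":-0.2,"wy":0,"wz":0,"grip":255}
    - {"x":0,"y":0.0045,"z":-0.01,"wx":-0.2,"wy":0,"wz":0,"grip":255}
    - {"x":0,"y":0.0045,"z":-0.015,"wx":-0.2,"wy":0,"wz":0,"grip":255}
    - {"x":0,"y":0.0045,"z":-0.02,"wx":-0.2,"wy":0,"wz":0,"grip":255}

```text
time_s: 30.85
eef_pos: [0.5906, -0.305, 0.0541]
orientation: [-0.512, 0.482, -0.49, 0.515]
force: [6.7, 0.4, 8.7]
opening: 0.0001
```

```bash
python3 - <<'E'
from h import *
s=st();plan([.5,-.309,.0511],-86.9);im=read_camera('wrist');cv2.imwrite('pics/w34.png',im);c=im[150:295,345].mean(1);v=150+int(np.argmax(-np.diff(c)));print(v,ray('wrist',330,v,.054,s))
E
```

```text
t 30.85 pos [ 0.5906 -0.305   0.0541] yaw -86.81 tilt 0.72 j [-0.182  0.486 -0.229  0.004 -0.844  1.806] F [6.7 0.4 8.7] op 0.0001
shift m [-0.0011  0.002  -0.0907] turn deg [-0.64  0.09  0.32] rows>= 3
240 [ 0.62165802 -0.30697223  0.054     ]
```

View pics/w34.png

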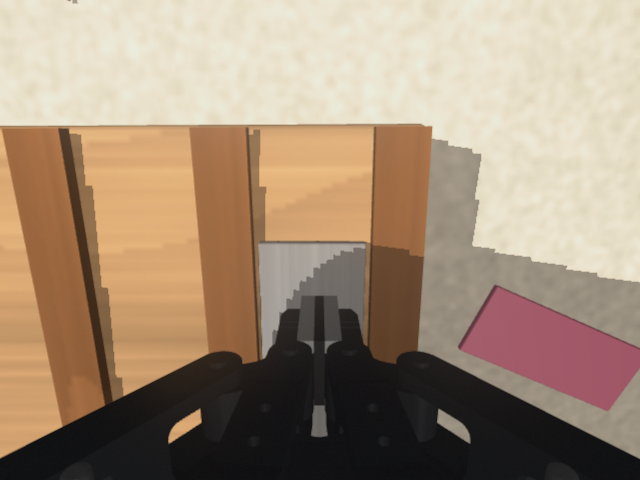

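>>> servo_tool:
  moves:
    - {"x":0,"y":0.004,"z":0,"wx":-0.5,"wy":0,"wz":0.3,"grip":255}
    - {"x":0,"y":0.005,"z":-0.002,"wx":-0.5,"wy":0,"wz":0.3,"grip":255}
    - {"x":0,"y":0.005,"z":-0.007,"wx":-0.5,"wy":0,"wz":0.3,"grip":255}
    - {"x":0,"y":0.005,"z":-0.012,"wx":-0.5,"wy":0,"wz":0.3,"grip":255}
    - {"x":0,"y":0.005,"z":-0.017,"wx":-0.5,"wy":0,"wz":0.3,"grip":255}
    - {"x":0,"y":0.005,"z":-0.022,"wx":-0.5,"wy":0,"wz":0.3,"grip":255}

```text
time_s: 31.4
eef_pos: [0.5748, -0.3074, 0.0541]
orientation: [-0.511, 0.48, -0.49, 0.517]
force: [8.5, 1.4, 11.8]
opening: -0.0001
```

```bash
python3 - <<'E'
from h import *
s=st();plan([.5,-.309,.0511],-86.9);im=read_camera('wrist');cv2.imwrite('pics/w35.png',im);c=im[150:295,345].mean(1);v=150+int(np.argmax(-np.diff(c)));print(v,ray('wrist',330,v,.054,s))
E
```

```text
t 31.40 pos [ 0.5748 -0.3074  0.0541] yaw -86.66 tilt 0.97 j [-0.192  0.467 -0.263  0.002 -0.824  1.82 ] F [ 8.5  1.4 11.8] op -0.0001
shift m [-0.0028  0.0018 -0.0748] turn deg [-0.92  0.24  0.31] rows>= 2
238 [ 0.6066075  -0.30925624  0.054     ]
```

>>> servo_tool:
  moves:
    - {"x":-0.001,"y":0.004,"z":-0.005,"wx":-0.5,"wy":0.2,"wz":0.2,"grip":255}
    - {"x":-0.001,"y":0.004,"z":-0.01,"wx":-0.5,"wy":0.2,"wz":0.2,"grip":255}
    - {"x":-0.001,"y":0.004,"z":-0.015,"wx":-0.5,"wy":0.2,"wz":0.2,"grip":255}
    - {"x":-0.001,"y":0.004,"z":-0.02,"wx":-0.5,"wy":0.2,"wz":0.2,"grip":255}
    - {"x":-0.001,"y":0.004,"z":-0.025,"wx":-0.5,"wy":0.2,"wz":0.2,"grip":255}
    - {"x":-0.001,"y":0.004,"z":-0.03,"wx":-0.5,"wy":0.2,"wz":0.2,"grip":255}
    - {"x":-0.001,"y":0.004,"z":-0.035,"wx":-0.5,"wy":0.2,"wz":0.2,"grip":255}
    - {"x":-0.001,"y":0.004,"z":-0.04,"wx":-0.5,"wy":0.2,"wz":0.2,"grip":255}
    - {"x":-0.001,"y":0.004,"z":-0.045,"wx":-0.5,"wy":0.2,"wz":0.2,"grip":255}
    - {"x":-0.001,"y":0.004,"z":-0.05,"wx":-0.5,"wy":0.2,"wz":0.2,"grip":255}

```text
time_s: 32.28
eef_pos: [0.5309, -0.3107, 0.0541]
orientation: [-0.51, 0.479, -0.492, 0.518]
force: [9.3, 1.6, 11.6]
opening: -0.0001
```

```bash
python3 - <<'E'
from h import *
s=st();plan([.5,-.311,.0511],-86.9);im=read_camera('wrist');cv2.imwrite('pics/w36.png',im);c=im[150:295,345].mean(1);v=150+int(np.argmax(-np.diff(c)));print(v,ray('wrist',330,v,.054,s))
E
```

```text
t 32.28 pos [ 0.5309 -0.3107  0.0541] yaw -86.72 tilt 1.25 j [-0.212  0.415 -0.353  0.002 -0.781  1.838] F [ 9.3  1.6 11.6] op -0.0001
shift m [-0.0015  0.0024 -0.031 ] turn deg [-1.18  0.18  0.39] rows>= 1
232 [ 0.56496681 -0.31240174  0.054     ]
```

View pics/w36.png

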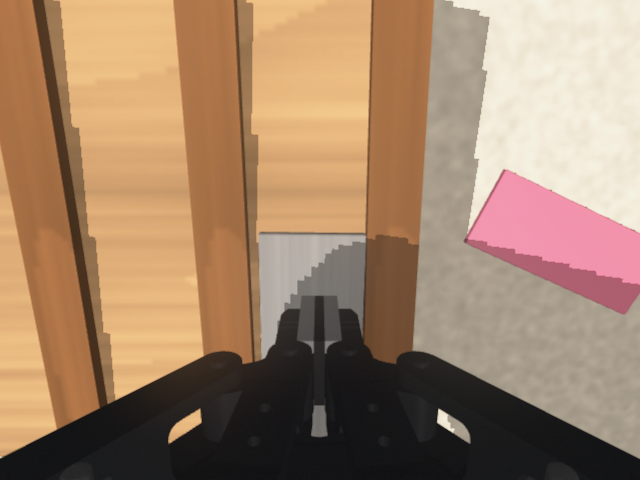

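>>> servo_tool:
  moves:
    - {"x":-0.001,"y":0.0045,"z":-0.005,"wx":-0.6,"wy":0.2,"wz":0.2,"grip":255}
    - {"x":-0.001,"y":0.0045,"z":-0.01,"wx":-0.6,"wy":0.2,"wz":0.2,"grip":255}
    - {"x":-0.001,"y":0.0045,"z":-0.015,"wx":-0.6,"wy":0.2,"wz":0.2,"grip":255}
    - {"x":-0.001,"y":0.0045,"z":-0.02,"wx":-0.6,"wy":0.2,"wz":0.2,"grip":255}
    - {"x":-0.001,"y":0.0045,"z":-0.025,"wx":-0.6,"wy":0.2,"wz":0.2,"grip":255}
    - {"x":-0.001,"y":0.0045,"z":-0.03,"wx":-0.6,"wy":0.2,"wz":0.2,"grip":255}
    - {"x":-0.001,"y":0.0045,"z":-0.035,"wx":-0.6,"wy":0.2,"wz":0.2,"grip":255}
    - {"x":-0.001,"y":0.0045,"z":-0.04,"wx":-0.6,"wy":0.2,"wz":0.2,"grip":255}
    - {"x":-0.001,"y":0.0045,"z":-0.045,"wx":-0.6,"wy":0.2,"wz":0.2,"grip":255}
    - {"x":-0.001,"y":0.0045,"z":-0.05,"wx":-0.6,"wy":0.2,"wz":0.2,"grip":255}

```text
time_s: 33.17
eef_pos: [0.4889, -0.3144, 0.0541]
orientation: [-0.51, 0.477, -0.494, 0.518]
force: [10.9, 2.0, 15.0]
opening: -0.0003
```

```bash
python3 - <<'E'
from h import *
s=st();plan([.435,-.3145,.10],-86.9);im=read_camera('wrist');cv2.imwrite('pics/w37.png',im);c=im[150:295,345].mean(1);v=150+int(np.argmax(-np.diff(c)));print(v,ray('wrist',330,v,.054,s))
E
```

```text
t 33.17 pos [ 0.4889 -0.3144  0.0541] yaw -86.75 tilt 1.61 j [-0.234  0.367 -0.437  0.003 -0.74   1.86 ] F [10.9  2.  15. ] op -0.0003
shift m [-0.0025 -0.0473 -0.0526] turn deg [-1.51  0.16  0.56] rows>= 2
209 [ 0.53142506 -0.31561735  0.054     ]
```

View pics/w37.png

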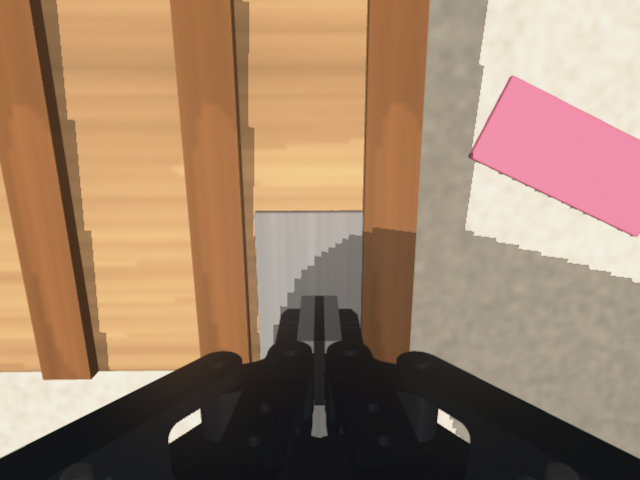

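>>> servo_tool:
  moves:
    - {"x":-0.0015,"y":-0.005,"z":0.01,"wx":-1.4,"wy":0.2,"wz":0.4,"grip":255}
    - {"x":-0.0015,"y":-0.005,"z":0.022,"wx":-1.4,"wy":0.2,"wz":0.4,"grip":255}
    - {"x":-0.0015,"y":-0.003,"z":0.022,"wx":-1.4,"wy":0.2,"wz":0.4,"grip":255}
    - {"x":-0.0015,"y":0.003,"z":0.022,"wx":-1.4,"wy":0.2,"wz":0.4,"grip":255}
    - {"x":-0.0015,"y":0.004,"z":0.022,"wx":-1.4,"wy":0.2,"wz":0.4,"grip":255}
    - {"x":-0.0015,"y":0.005,"z":0.02,"wx":-1.4,"wy":0.2,"wz":0.4,"grip":255}
    - {"x":-0.0015,"y":0.005,"z":0.015,"wx":-1.4,"wy":0.2,"wz":0.4,"grip":255}
    - {"x":-0.0015,"y":0.005,"z":0.01,"wx":-1.4,"wy":0.2,"wz":0.4,"grip":255}
    - {"x":-0.0015,"y":0.005,"z":0.006,"wx":-1.4,"wy":0.2,"wz":0.4,"grip":255}
    - {"x":-0.0015,"y":0.005,"z":0.003,"wx":-1.4,"wy":0.2,"wz":0.4,"grip":255}

```text
time_s: 34.05
eef_pos: [0.5002, -0.3147, 0.054]
orientation: [-0.511, 0.478, -0.493, 0.517]
force: [16.5, 3.4, 19.9]
opening: 0.0001
```

```bash
python3 - <<'E'
from h import *
s=st();plan([.435,-.3145,.10],-86.9);im=read_camera('wrist');cv2.imwrite('pics/w38.png',im);c=im[150:295,345].mean(1);v=150+int(np.argmax(-np.diff(c)));print(v,ray('wrist',330,v,.054,s))
E
```

```text
t 34.05 pos [ 0.5002 -0.3147  0.054 ] yaw -86.75 tilt 1.24 j [-0.228  0.383 -0.411  0.006 -0.756  1.852] F [16.5  3.4 19.9] op 0.0001
shift m [-0.0034 -0.0473 -0.0642] turn deg [-1.11  0.16  0.55] rows>= 2
236 [ 0.53274319 -0.31651759  0.054     ]
```

View pics/w38.png

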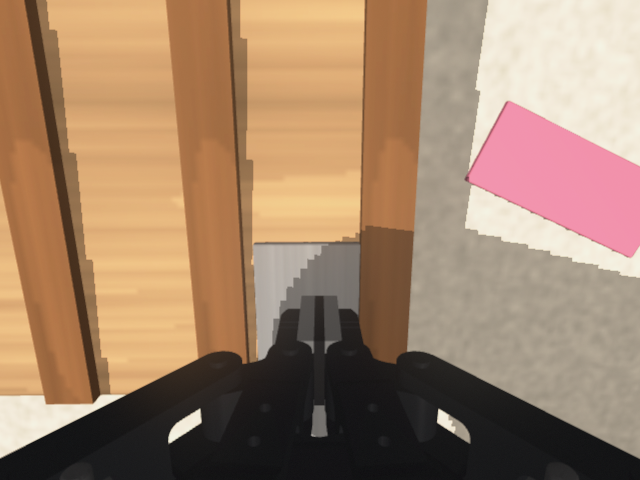

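>>> servo_tool:
  moves:
    - {"x":-0.004,"y":-0.003,"z":0.006,"wx":-1.1,"wy":0.2,"wz":0.5,"grip":255}
    - {"x":-0.004,"y":-0.003,"z":0.006,"wx":-1.1,"wy":0.2,"wz":0.5,"grip":255}
    - {"x":-0.004,"y":0.003,"z":0.006,"wx":-1.1,"wy":0.2,"wz":0.5,"grip":255}
    - {"x":-0.004,"y":0.0045,"z":0.005,"wx":-1.1,"wy":0.2,"wz":0.5,"grip":255}
    - {"x":-0.004,"y":0.005,"z":0.001,"wx":-1.1,"wy":0.2,"wz":0.5,"grip":255}
    - {"x":-0.004,"y":0.005,"z":-0.004,"wx":-1.1,"wy":0.2,"wz":0.5,"grip":255}
    - {"x":-0.004,"y":0.005,"z":-0.009,"wx":-1.1,"wy":0.2,"wz":0.5,"grip":255}
    - {"x":-0.004,"y":0.005,"z":-0.014,"wx":-1.1,"wy":0.2,"wz":0.5,"grip":255}

```text
time_s: 34.77
eef_pos: [0.496, -0.3136, 0.054]
orientation: [-0.511, 0.478, -0.492, 0.517]
force: [16.2, 3.3, 24.6]
opening: -0.0
```

```bash
python3 - <<'E'
from h import *
s=st();plan([.435,-.3145,.10],-86.9);im=read_camera('wrist');cv2.imwrite('pics/w39.png',im);c=im[150:295,345].mean(1);v=150+int(np.argmax(-np.diff(c)));print(v,ray('wrist',330,v,.054,s))
E
```

```text
t 34.77 pos [ 0.496  -0.3136  0.054 ] yaw -86.71 tilt 1.24 j [-0.229  0.377 -0.419  0.004 -0.753  1.854] F [16.2  3.3 24.6] op -0.0000
shift m [-0.0022 -0.0472 -0.06  ] turn deg [-1.14  0.19  0.5 ] rows>= 2
230 [ 0.53078642 -0.31531562  0.054     ]
```

View pics/w39.png

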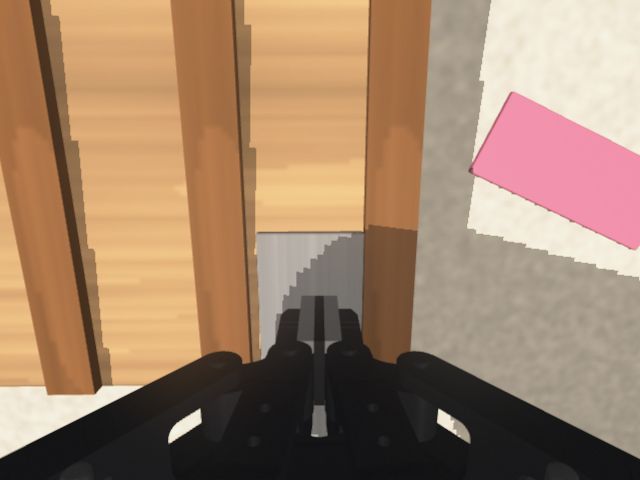

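>>> servo_tool:
  moves:
    - {"x":-0.001,"y":0.003,"z":-0.008,"wx":-0.5,"wy":0.2,"wz":0.3,"grip":255}
    - {"x":-0.001,"y":0.003,"z":-0.012,"wx":-0.5,"wy":0.2,"wz":0.3,"grip":255}
    - {"x":-0.001,"y":0.003,"z":-0.016,"wx":-0.5,"wy":0.2,"wz":0.3,"grip":255}
    - {"x":-0.001,"y":0.003,"z":-0.018,"wx":-0.5,"wy":0.2,"wz":0.3,"grip":255}

```text
time_s: 35.15
eef_pos: [0.4844, -0.3156, 0.0541]
orientation: [-0.51, 0.477, -0.494, 0.518]
force: [13.8, 3.2, 18.1]
opening: 0.0
```

```bash
python3 - <<'E'
from h import *
s=st();plan([.435,-.3145,.10],-86.9);im=read_camera('wrist');cv2.imwrite('pics/w40.png',im);c=im[150:295,345].mean(1);v=150+int(np.argmax(-np.diff(c)));print(v,ray('wrist',330,v,.054,s))
E
```

```text
t 35.15 pos [ 0.4844 -0.3156  0.0541] yaw -86.77 tilt 1.55 j [-0.238  0.363 -0.442  0.002 -0.739  1.864] F [13.8  3.2 18.1] op 0.0000
shift m [-0.0035 -0.0472 -0.0481] turn deg [-1.45  0.14  0.53] rows>= 2
202 [ 0.52950566 -0.31669891  0.054     ]
```

View pics/w40.png

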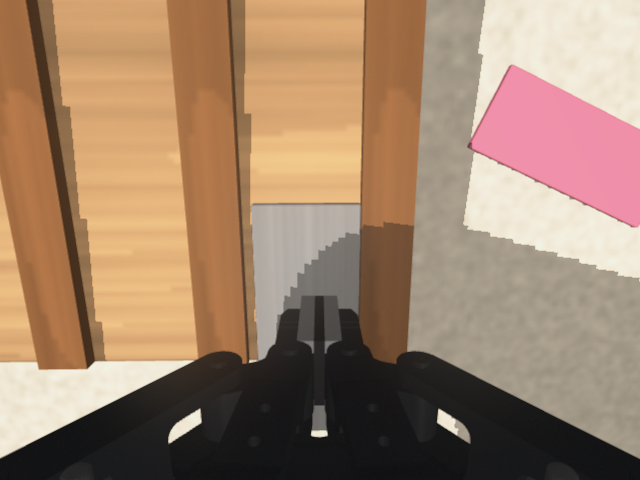

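>>> servo_tool:
  moves:
    - {"x":-0.003,"y":-0.005,"z":0.01,"wx":-1.5,"wy":0.1,"wz":0.5,"grip":255}
    - {"x":-0.005,"y":-0.005,"z":0.026,"wx":-1.5,"wy":0.1,"wz":0.5,"grip":255}
    - {"x":-0.005,"y":-0.003,"z":0.026,"wx":-1.5,"wy":0.1,"wz":0.5,"grip":255}
    - {"x":-0.005,"y":0.002,"z":0.026,"wx":-1.5,"wy":0.1,"wz":0.5,"grip":255}
    - {"x":-0.006,"y":0.003,"z":0.025,"wx":-1.5,"wy":0.1,"wz":0.5,"grip":255}
    - {"x":-0.007,"y":0.0035,"z":0.02,"wx":-1.5,"wy":0.1,"wz":0.5,"grip":255}
    - {"x":-0.007,"y":0.0035,"z":0.015,"wx":-1.5,"wy":0.1,"wz":0.5,"grip":255}
    - {"x":-0.007,"y":0.0035,"z":0.01,"wx":-1.5,"wy":0.1,"wz":0.5,"grip":255}
    - {"x":-0.007,"y":0.0035,"z":0.005,"wx":-1.5,"wy":0.1,"wz":0.5,"grip":255}
    - {"x":-0.007,"y":0.0035,"z":0.002,"wx":-1.5,"wy":0.1,"wz":0.5,"grip":255}

```text
time_s: 36.03
eef_pos: [0.4927, -0.3104, 0.054]
orientation: [-0.512, 0.481, -0.49, 0.516]
force: [12.2, 1.9, 18.3]
opening: -0.0001
```

```bash
python3 - <<'E'
from h import *
s=st();plan([.435,-.3145,.10],-86.9);im=read_camera('wrist');cv2.imwrite('pics/w41.png',im);c=im[150:295,345].mean(1);v=150+int(np.argmax(-np.diff(c)));print(v,ray('wrist',330,v,.054,s))
E
```

```text
t 36.03 pos [ 0.4927 -0.3104  0.054 ] yaw -86.71 tilt 0.85 j [-0.225  0.374 -0.424  0.003 -0.758  1.851] F [12.2  1.9 18.3] op -0.0001
shift m [ 0.0011 -0.0468 -0.0573] turn deg [-0.77  0.19  0.36] rows>= 2
236 [ 0.52533447 -0.31216639  0.054     ]
```

View pics/w41.png

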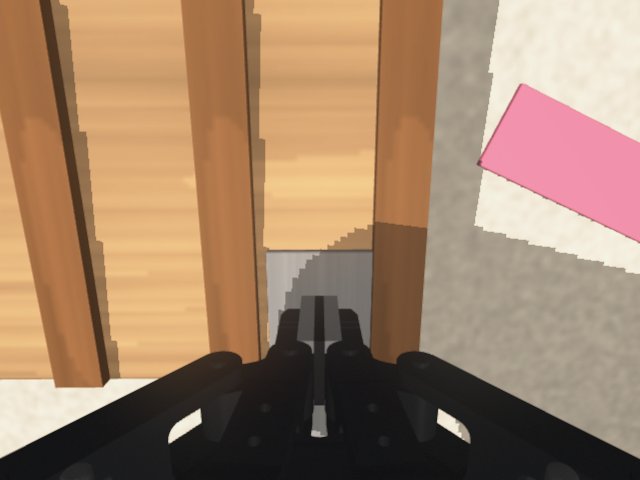

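>>> servo_tool:
  moves:
    - {"x":0,"y":-0.003,"z":0.002,"wx":-0.8,"wy":0.2,"wz":0.4,"grip":255}
    - {"x":0,"y":-0.03,"z":0,"wx":-0.8,"wy":0.2,"wz":0.4,"grip":255}
    - {"x":0.001,"y":-0.047,"z":-0.03,"wx":-0.8,"wy":0.2,"wz":0.4,"grip":76}
    - {"x":0.001,"y":-0.047,"z":-0.057,"wx":-0.8,"wy":0.2,"wz":0.4,"grip":76}
    - {"x":0.001,"y":-0.047,"z":-0.057,"wx":-0.8,"wy":0.2,"wz":0.4,"grip":76}
    - {"x":0.001,"y":-0.047,"z":-0.057,"wx":-0.8,"wy":0.2,"wz":0.4,"grip":76}
    - {"x":0.001,"y":-0.047,"z":-0.057,"wx":-0.8,"wy":0.2,"wz":0.4,"grip":76}

```text
time_s: 36.67
eef_pos: [0.4336, -0.3143, 0.0992]
orientation: [0.513, -0.487, 0.486, -0.513]
force: [0.3, -0.3, -0.2]
opening: 0.0591
```

```bash
python3 - <<'E'
from h import *
s=st();im=read_camera('wrist');cv2.imwrite('pics/w42.png',im)
E
```

```text
t 36.67 pos [ 0.4336 -0.3143  0.0992] yaw -86.96 tilt 0.15 j [-2.620e-01  2.590e-01 -4.660e-01 -1.000e-03 -8.480e-01  1.886e+00] F [ 0.3 -0.3 -0.2] op 0.0591
```

View pics/w42.png

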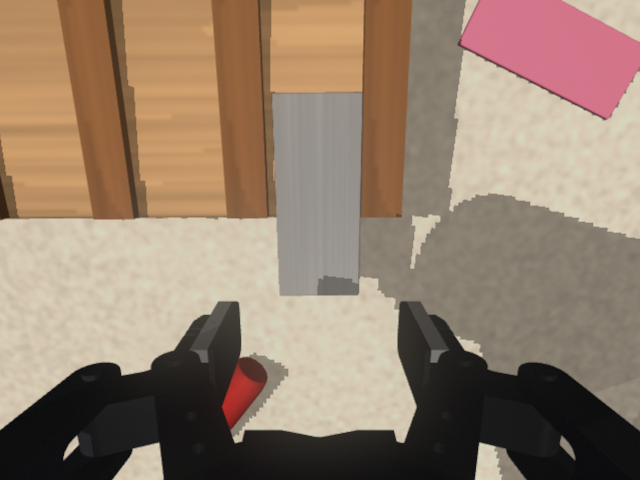

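```bash
python3 - <<'E'
from h import *
np.set_printoptions(precision=4,suppress=True)
s=dict(eef_pos=np.array([.4336,-.3143,.0992]),orientation=R.from_matrix(Rdown(-86.96)).as_quat())
P=np.array([ray('wrist',u,v,.054,s) for u,v in((272,93),(362,92),(359,295),(280,295))]);b=P.mean(0);print(b,P[0]-P[3],ray('wrist',320,217,.05,s),np.linalg.norm(P[0]-P[1]),np.linalg.norm(P[2]-P[3]))
s=st();plan([b[0]-.029,b[1]-.0016,.0435],-86.9)
E
```

```text
[ 0.4715 -0.3116  0.054 ] [0.0955 0.0061 0.    ] [ 0.4629 -0.3129  0.05  ] 0.03954618438925791 0.03986852293999959
t 36.72 pos [ 0.4342 -0.3144  0.0993] yaw -86.94 tilt 0.14 j [-0.261  0.26  -0.465 -0.001 -0.848  1.886] F [-0.2  0.4 -0.5] op 0.0599
shift m [-0.0006  0.0557  0.0085] turn deg [ 0.11 -0.04 -0.08] rows>= 2
```

>>> servo_tool:
  moves:
    - {"x":-0.0006,"y":0.02,"z":0.0075,"wx":0.1,"wy":0,"wz":0,"grip":76}
    - {"x":-0.0006,"y":0.045,"z":0.0075,"wx":0.1,"wy":0,"wz":0,"grip":76}
    - {"x":-0.0006,"y":0.0555,"z":0.0075,"wx":0.1,"wy":0,"wz":0,"grip":76}
    - {"x":-0.0006,"y":0.0555,"z":0.0075,"wx":0.1,"wy":0,"wz":0,"grip":76}
    - {"x":-0.0006,"y":0.0555,"z":0.0075,"wx":0.1,"wy":0,"wz":0,"grip":76}

```text
time_s: 37.13
eef_pos: [0.4412, -0.3132, 0.043]
orientation: [0.514, -0.488, 0.485, -0.513]
force: [-0.0, -1.0, 0.2]
opening: 0.0597
```

>>> servo_tool:
  moves:
    - {"x":0,"y":0,"z":0,"wx":0,"wy":0,"wz":0,"grip":115}
    - {"x":0,"y":0,"z":0,"wx":0,"wy":0,"wz":0,"grip":125}
    - {"x":0,"y":0,"z":0,"wx":0,"wy":0,"wz":0,"grip":180}
    - {"x":0,"y":0,"z":0,"wx":0,"wy":0,"wz":0,"grip":180}

```text
time_s: 37.47
eef_pos: [0.4419, -0.3134, 0.0441]
orientation: [-0.513, 0.487, -0.486, 0.513]
force: [0.1, 0.8, 3.5]
opening: 0.0378
```

```bash
python3 - <<'E'
from h import *
s=st();im=read_camera('wrist');cv2.imwrite('pics/w43.png',im)
E
```

```text
t 37.47 pos [ 0.4419 -0.3134  0.0441] yaw -86.90 tilt 0.09 j [-2.560e-01  3.410e-01 -5.080e-01 -1.000e-03 -7.230e-01  1.881e+00] F [0.1 0.8 3.5] op 0.0378
```

View pics/w43.png

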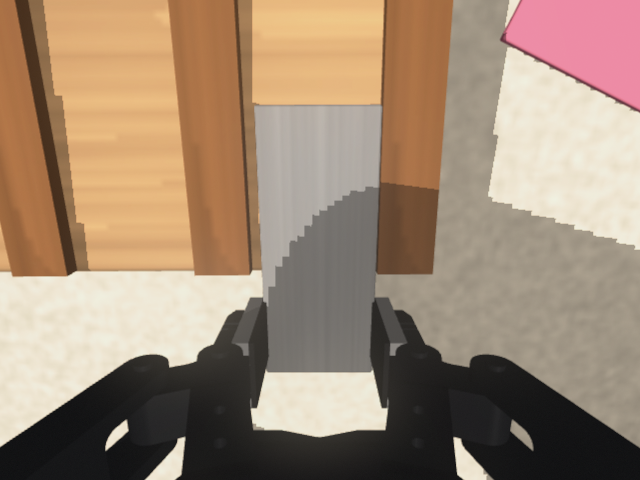

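>>> servo_tool:
  moves:
    - {"x":0,"y":-0.01,"z":0,"wx":0,"wy":0,"wz":0,"grip":180}
    - {"x":0,"y":-0.03,"z":0,"wx":0,"wy":0,"wz":0,"grip":180}
    - {"x":0,"y":-0.06,"z":0,"wx":0,"wy":0,"wz":0,"grip":180}
    - {"x":0,"y":-0.09,"z":0,"wx":0,"wy":0,"wz":0,"grip":180}
    - {"x":0,"y":-0.1,"z":0,"wx":0,"wy":0,"wz":0,"grip":180}

```text
time_s: 37.93
eef_pos: [0.4437, -0.3145, 0.1491]
orientation: [-0.513, 0.485, -0.488, 0.514]
force: [0.9, 0.5, 0.2]
opening: 0.0374
```

```bash
python3 - <<'E'
from h import *
np.set_printoptions(precision=4,suppress=True)
s=st();im=read_camera('wrist');cv2.imwrite('pics/w44.png',im)
print(np.array([tp(u,v,-.0101) for u,v in((255,105),(382,105),(372,372),(267,372))]).mean(0))
plan([.50,.170,.16],-89)
E
```

```text
t 37.93 pos [ 0.4437 -0.3145  0.1491] yaw -86.86 tilt 0.27 j [-0.256  0.212 -0.396  0.    -0.959  1.881] F [0.9 0.5 0.2] op 0.0374
[ -0.3676 -10.1     29.7764]
shift m [-0.4807 -0.011   0.0824] turn deg [-0.34  2.14  0.11] rows>= 12
```

View pics/w44.png

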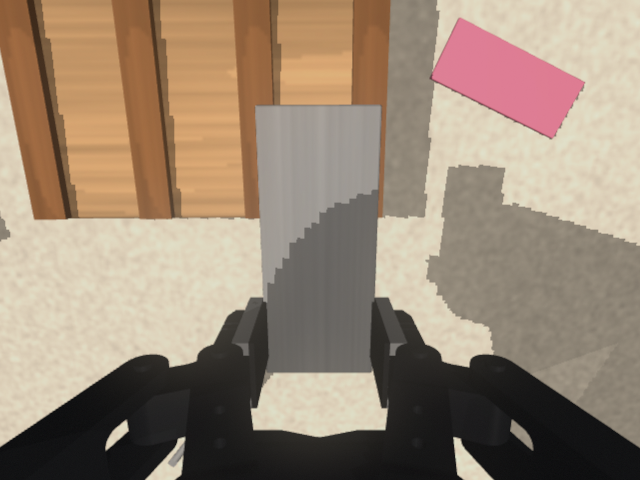

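>>> servo_tool:
  moves:
    - {"x":-0.04,"y":-0.01,"z":0.005,"wx":-0.3,"wy":2.1,"wz":0.1,"grip":180}
    - {"x":-0.08,"y":-0.012,"z":0.01,"wx":-0.3,"wy":2.1,"wz":0.1,"grip":180}
    - {"x":-0.12,"y":-0.012,"z":0.02,"wx":-0.3,"wy":2.1,"wz":0.1,"grip":180}
    - {"x":-0.16,"y":-0.012,"z":0.03,"wx":-0.3,"wy":2.1,"wz":0.1,"grip":180}
    - {"x":-0.2,"y":-0.012,"z":0.04,"wx":-0.3,"wy":2.1,"wz":0.1,"grip":180}
    - {"x":-0.24,"y":-0.012,"z":0.05,"wx":-0.3,"wy":2.1,"wz":0.1,"grip":180}
    - {"x":-0.28,"y":-0.012,"z":0.06,"wx":-0.3,"wy":2.1,"wz":0.1,"grip":180}
    - {"x":-0.32,"y":-0.012,"z":0.07,"wx":-0.3,"wy":2.1,"wz":0.1,"grip":180}
    - {"x":-0.36,"y":-0.012,"z":0.08,"wx":-0.3,"wy":2.1,"wz":0.1,"grip":180}
    - {"x":-0.4,"y":-0.012,"z":0.085,"wx":-0.3,"wy":2.1,"wz":0.1,"grip":180}
    - {"x":-0.44,"y":-0.012,"z":0.085,"wx":-0.3,"wy":2.1,"wz":0.1,"grip":180}
    - {"x":-0.475,"y":-0.012,"z":0.085,"wx":-0.3,"wy":2.1,"wz":0.1,"grip":180}

```text
time_s: 38.98
eef_pos: [0.5023, 0.1667, 0.1609]
orientation: [-0.505, 0.495, -0.496, 0.505]
force: [0.3, -0.8, -0.1]
opening: 0.0377
```

```bash
python3 - <<'E'
from h import *
s=st()
plan([.5212,.1795,.034],-89)
E
```

```text
t 38.98 pos [0.5023 0.1667 0.1609] yaw -88.95 tilt 0.02 j [ 0.691  0.179 -0.408  0.    -0.984  0.897] F [ 0.3 -0.8 -0.1] op 0.0377
shift m [-0.0125  0.1269  0.0191] turn deg [-0.01  0.05  0.01] rows>= 4
```

>>> servo_tool:
  moves:
    - {"x":-0.0125,"y":0.0,"z":0.019,"wx":0,"wy":0,"wz":0,"grip":180}
    - {"x":-0.0125,"y":0.02,"z":0.019,"wx":0,"wy":0,"wz":0,"grip":180}
    - {"x":-0.0125,"y":0.05,"z":0.019,"wx":0,"wy":0,"wz":0,"grip":180}
    - {"x":-0.0125,"y":0.08,"z":0.019,"wx":0,"wy":0,"wz":0,"grip":180}
    - {"x":-0.0125,"y":0.1,"z":0.019,"wx":0,"wy":0,"wz":0,"grip":180}
    - {"x":-0.0125,"y":0.12,"z":0.019,"wx":0,"wy":0,"wz":0,"grip":180}
    - {"x":-0.0125,"y":0.127,"z":0.019,"wx":0,"wy":0,"wz":0,"grip":180}
    - {"x":-0.0125,"y":0.127,"z":0.019,"wx":0,"wy":0,"wz":0,"grip":180}
    - {"x":-0.0125,"y":0.127,"z":0.019,"wx":0,"wy":0,"wz":0,"grip":180}

```text
time_s: 39.73
eef_pos: [0.5212, 0.1795, 0.0342]
orientation: [0.505, -0.495, 0.495, -0.504]
force: [1.2, -0.2, -0.7]
opening: 0.0376
```

```bash
python3 - <<'E'
from h import *
s=st();im=read_camera('wrist');cv2.imwrite('pics/w45.png',im);crop(im,210,60,440,290,3,'pics/w45a.png')
plan([.5215,.1795,.034],-89)
E
```

```text
t 39.73 pos [0.5212 0.1795 0.0342] yaw -88.94 tilt 0.03 j [ 0.687  0.367 -0.498  0.001 -0.706  0.901] F [ 1.2 -0.2 -0.7] op 0.0376
shift m [ 0.0004  0.0009 -0.0002] turn deg [-0.07  0.07 -0.02] rows>= 1
```

View pics/w45a.png

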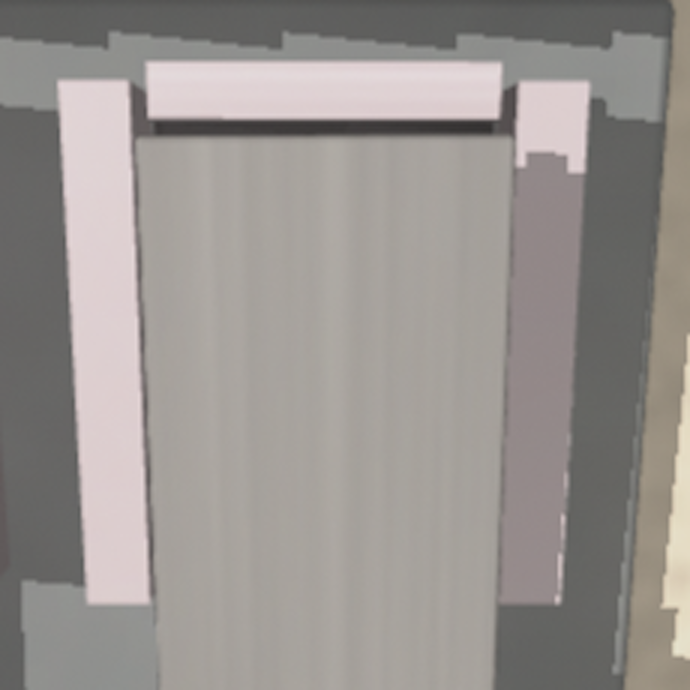

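View pics/w45.png

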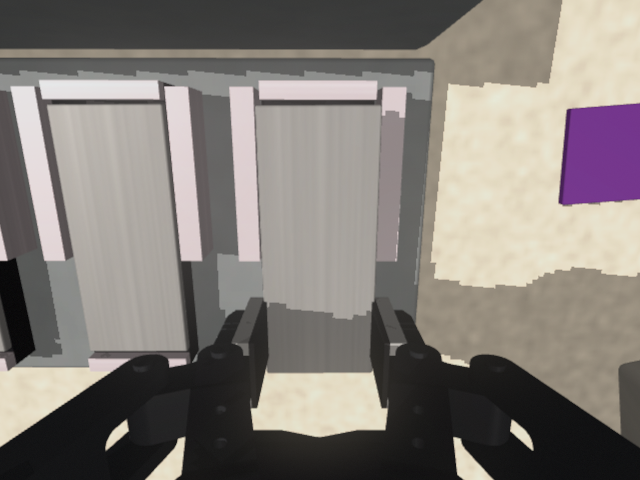

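```bash
python3 - <<'E'
from h import *
np.set_printoptions(precision=2,suppress=True)
y=.0032
A=lambda u,v,y:tp(u/3+210,v/3+60,y)
w=[A(150,604,y),A(499,604,y),A(130,80,y),A(518,82,y),A(325,119,y)]
print('nest z from side ends',(w[0][2]+w[1][2])/2+8,(w[2][2]+w[3][2])/2-54,'back',w[4][2]-50,'x',(w[0][0]+w[1][0])/2,(w[2][0]+w[3][0])/2)
print('blank',A(136,137,-.0101),A(514,137,-.0101),tp(268,372.5,-.0101),tp(372,372.5,-.0101))
E
```

```text
nest z from side ends 29.67769758820485 30.05454859625968 back 29.992745571368616 x -0.6971575019429395 -0.7499629711680154
blank [-20.35 -10.1   77.27] [ 19.11 -10.1   77.29] [-19.65 -10.1  -18.19] [ 19.69 -10.1  -18.17]
```

>>> servo_tool:
  moves:
    - {"x":0,"y":0.004,"z":0,"wx":0,"wy":0,"wz":0,"grip":180}
    - {"x":0,"y":0.007,"z":0,"wx":0,"wy":0,"wz":0,"grip":180}
    - {"x":0,"y":0.007,"z":0,"wx":0,"wy":0,"wz":0,"grip":180}
    - {"x":0,"y":0.007,"z":0,"wx":0,"wy":0,"wz":0,"grip":180}

```text
time_s: 40.12
eef_pos: [0.5218, 0.1799, 0.0282]
orientation: [-0.504, 0.495, -0.496, 0.505]
force: [-0.5, -0.8, -0.8]
opening: 0.0379
```

```bash
python3 - <<'E'
from h import *
s=st();plan([.5213,.1794,.024],-89)
E
```

```text
t 40.12 pos [0.5218 0.1799 0.0282] yaw -88.94 tilt 0.10 j [ 0.687  0.376 -0.503  0.001 -0.69   0.901] F [-0.5 -0.8 -0.8] op 0.0379
shift m [ 0.0005  0.0042 -0.0005] turn deg [-0.09  0.06 -0.04] rows>= 1
```

>>> servo_tool:
  moves:
    - {"x":0.0005,"y":0.001,"z":-0.0005,"wx":0,"wy":0,"wz":0,"grip":180}
    - {"x":0.0007,"y":0.003,"z":-0.0006,"wx":0,"wy":0,"wz":0,"grip":180}
    - {"x":0.0007,"y":0.005,"z":-0.0006,"wx":0,"wy":0,"wz":0,"grip":180}
    - {"x":0.0007,"y":0.005,"z":-0.0006,"wx":0,"wy":0,"wz":0,"grip":180}

```text
time_s: 40.45
eef_pos: [0.5216, 0.1794, 0.0245]
orientation: [-0.504, 0.495, -0.496, 0.506]
force: [-5.3, -0.5, 16.0]
opening: 0.0374
```

```bash
python3 - <<'E'
from h import *
s=st();print(s['ft_torque']);im=read_camera('wrist');cv2.imwrite('pics/w46.png',im);crop(im,210,60,440,290,3,'pics/w46a.png');crop(im,240,280,400,400,5,'pics/w46b.png')
E
```

```text
t 40.45 pos [0.5216 0.1794 0.0245] yaw -88.88 tilt 0.16 j [ 0.687  0.38  -0.508  0.002 -0.68   0.902] F [-5.3 -0.5 16. ] op 0.0374
[-0.14667572  2.00558351  0.07251359]
```

View pics/w46a.png

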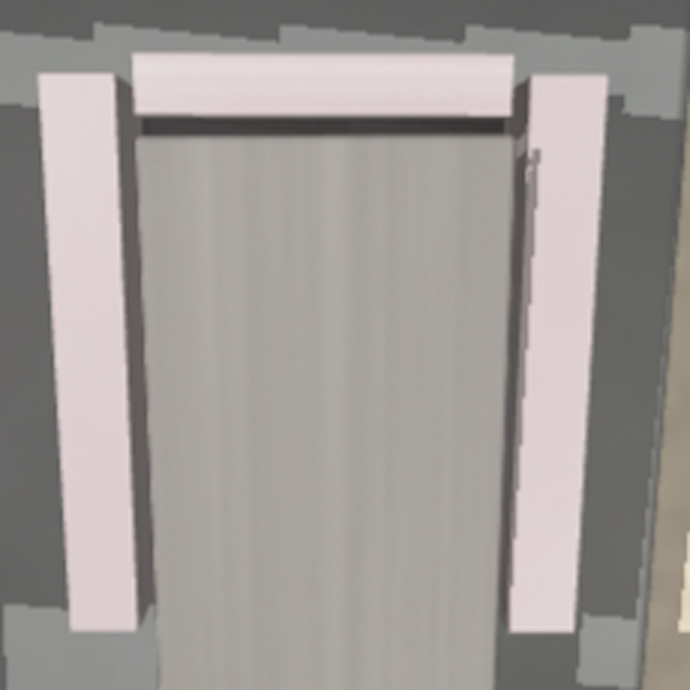

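View pics/w46b.png

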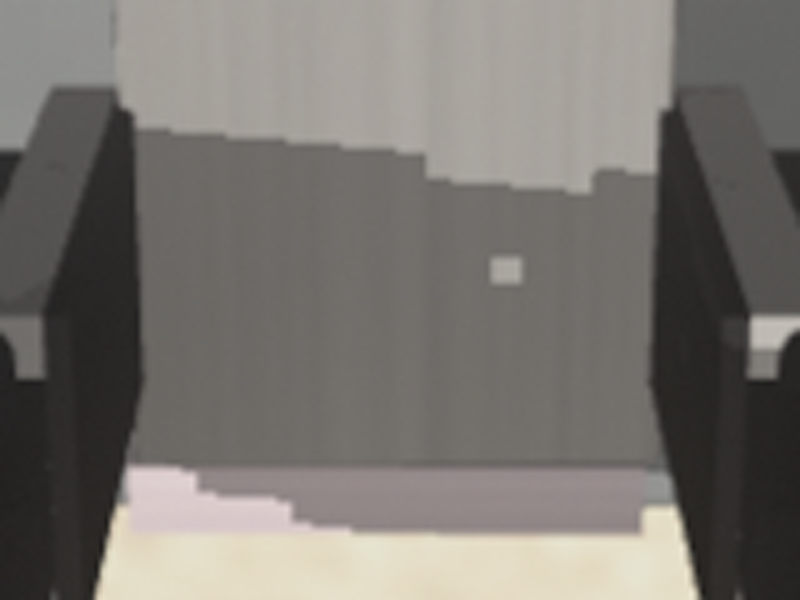

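>>> servo_tool:
  moves:
    - {"x":-0.0003,"y":-0.0005,"z":0.0008,"wx":0,"wy":0,"wz":0,"grip":180}
    - {"x":-0.0003,"y":-0.0005,"z":0.0008,"wx":0,"wy":0,"wz":0,"grip":180}
    - {"x":-0.0003,"y":-0.0003,"z":0.0008,"wx":0,"wy":0,"wz":0,"grip":180}
    - {"x":-0.0003,"y":-0.0003,"z":0.0008,"wx":0,"wy":0,"wz":0,"grip":100}
    - {"x":-0.0003,"y":-0.0003,"z":0.0008,"wx":0,"wy":0,"wz":0,"grip":85}
    - {"x":-0.0003,"y":-0.0003,"z":0.0008,"wx":0,"wy":0,"wz":0,"grip":85}
    - {"x":0,"y":-0.015,"z":0,"wx":0,"wy":0,"wz":0,"grip":85}
    - {"x":0,"y":-0.05,"z":0,"wx":0,"wy":0,"wz":0,"grip":85}
    - {"x":0,"y":-0.09,"z":-0.02,"wx":0,"wy":0,"wz":0,"grip":120}
    - {"x":0,"y":-0.12,"z":-0.05,"wx":0,"wy":0,"wz":0,"grip":120}
    - {"x":0,"y":-0.13,"z":-0.06,"wx":0,"wy":0,"wz":0,"grip":120}
    - {"x":0,"y":-0.13,"z":-0.06,"wx":0,"wy":0,"wz":0,"grip":120}

```text
time_s: 41.5
eef_pos: [0.4606, 0.1788, 0.1581]
orientation: [-0.502, 0.494, -0.495, 0.508]
force: [0.2, -0.3, -0.4]
opening: 0.0453
```

```bash
python3 - <<'E'
from h import *
s=st();im=read_camera('wrist');cv2.imwrite('pics/w47.png',im)
im=read_camera('top');cv2.imwrite('pics/top47.png',im)
E
```

```text
t 41.50 pos [0.4606 0.1788 0.1581] yaw -88.83 tilt 0.50 j [ 0.77   0.119 -0.49   0.002 -0.954  0.82 ] F [ 0.2 -0.3 -0.4] op 0.0453
```

View pics/w47.png

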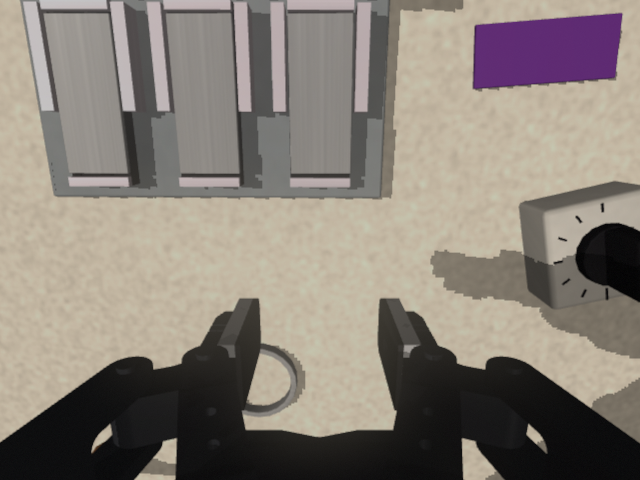

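```bash
python3 - <<'E'
from h import *
im=cv2.imread('pics/w47.png');crop(im,15,0,215,200,3.9,'pics/w47a.png');crop(im,215,0,400,200,4,'pics/w47b.png')
np.set_printoptions(precision=4,suppress=True)
E
```

```text
(no output)
```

View pics/w47a.png

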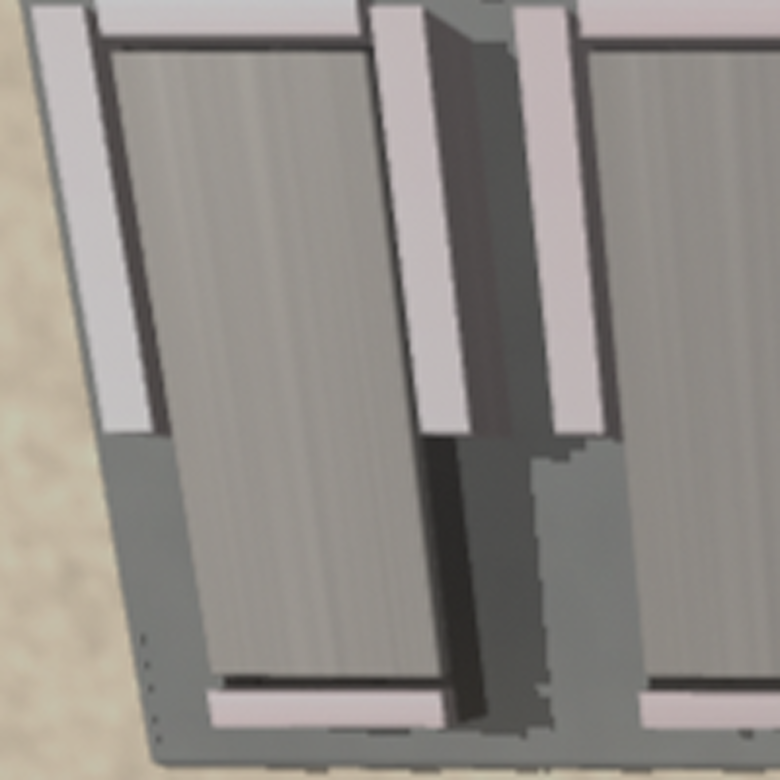

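View pics/w47b.png

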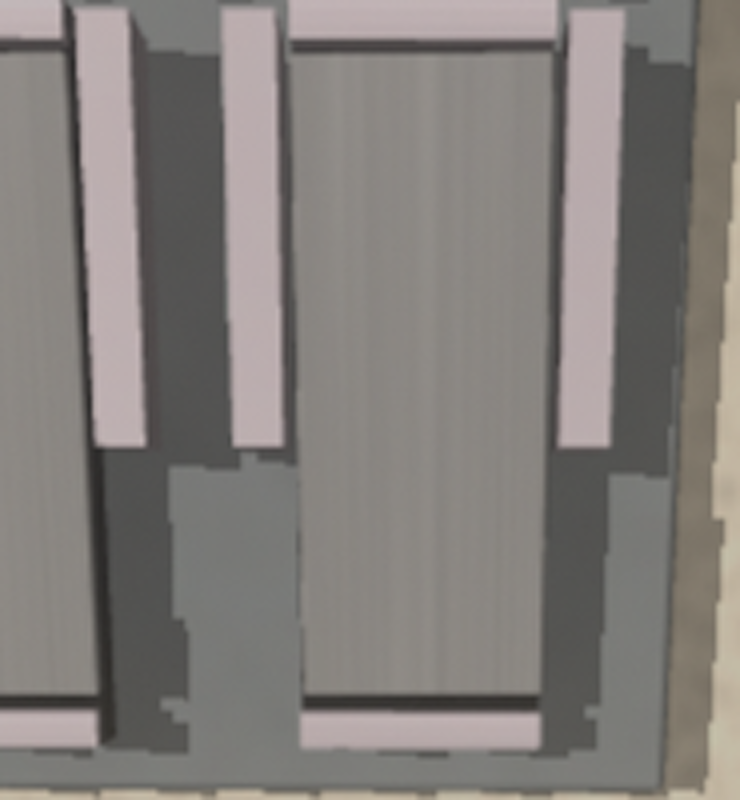

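```bash
python3 - <<'E'
from h import *
s=st();plan([.4575,-.0133,.19],-75.0)
E
```

```text
t 41.60 pos [0.4612 0.1785 0.1551] yaw -88.84 tilt 0.28 j [ 0.768  0.125 -0.49   0.001 -0.951  0.822] F [ 0.2 -0.3 -0.5] op 0.0452
shift m [ 0.1916 -0.0354 -0.0074] turn deg [ -0.26 -13.85  -0.11] rows>= 5
```

>>> servo_tool:
  moves:
    - {"x":0.1916,"y":-0.035,"z":-0.0074,"wx":-0.2,"wy":-13.8,"wz":-0.1,"grip":120}
    - {"x":0.1916,"y":-0.035,"z":-0.0074,"wx":-0.2,"wy":-13.8,"wz":-0.1,"grip":120}
    - {"x":0.1916,"y":-0.035,"z":-0.0074,"wx":-0.2,"wy":-13.8,"wz":-0.1,"grip":120}
    - {"x":0.1916,"y":-0.035,"z":-0.0074,"wx":-0.2,"wy":-13.8,"wz":-0.1,"grip":120}
    - {"x":0.1916,"y":-0.035,"z":-0.0074,"wx":-0.2,"wy":-13.8,"wz":-0.1,"grip":120}
    - {"x":0.1916,"y":-0.035,"z":-0.0074,"wx":-0.2,"wy":-13.8,"wz":-0.1,"grip":120}
    - {"x":0.1916,"y":-0.035,"z":-0.0074,"wx":-0.2,"wy":-13.8,"wz":-0.1,"grip":120}
    - {"x":0.1916,"y":-0.035,"z":-0.0074,"wx":-0.2,"wy":-13.8,"wz":-0.1,"grip":120}

```text
time_s: 42.27
eef_pos: [0.4576, -0.0136, 0.1885]
orientation: [0.561, -0.431, 0.431, -0.56]
force: [-0.5, 0.6, -0.3]
opening: 0.0452
```

```bash
python3 - <<'E'
from h import *
s=st();im=read_camera('wrist');cv2.imwrite('pics/w48.png',im)
t=read_camera('scene');crop(t,320,215,500,410,4,'pics/s48.png')
plan([.4575,-.0133,.0605],-75.0)
E
```

```text
t 42.27 pos [ 0.4576 -0.0136  0.1885] yaw -75.13 tilt 0.05 j [ 0.402  0.031 -0.509 -0.    -1.032  1.428] F [-0.5  0.6 -0.3] op 0.0452
shift m [ 5.000e-04  1.282e-01 -1.000e-04] turn deg [ 0.03 -0.01 -0.  ] rows>= 4
```

View pics/w48.png

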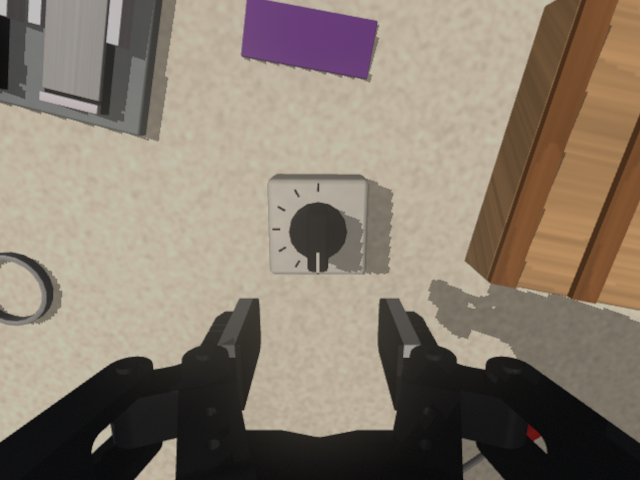

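View pics/s48.png

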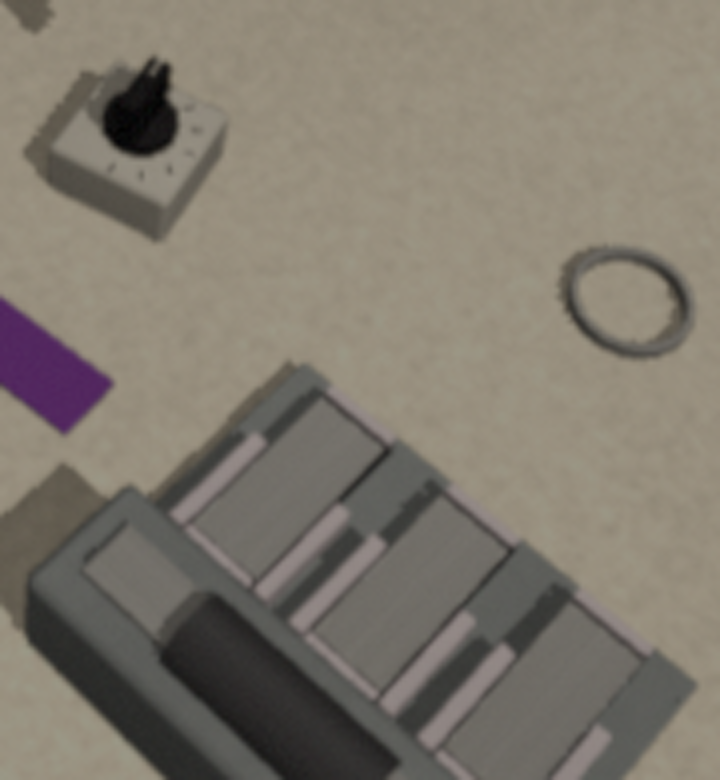

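>>> servo_tool:
  moves:
    - {"x":0.0003,"y":0.03,"z":0,"wx":0,"wy":0,"wz":0,"grip":120}
    - {"x":0.0003,"y":0.06,"z":0,"wx":0,"wy":0,"wz":0,"grip":120}
    - {"x":0.0003,"y":0.09,"z":0,"wx":0,"wy":0,"wz":0,"grip":120}
    - {"x":0.0003,"y":0.115,"z":0,"wx":0,"wy":0,"wz":0,"grip":120}
    - {"x":0.0003,"y":0.128,"z":0,"wx":0,"wy":0,"wz":0,"grip":120}
    - {"x":0.0003,"y":0.128,"z":0,"wx":0,"wy":0,"wz":0,"grip":120}
    - {"x":0.0003,"y":0.128,"z":0,"wx":0,"wy":0,"wz":0,"grip":170}
    - {"x":0.0003,"y":0.128,"z":0,"wx":0,"wy":0,"wz":0,"grip":195}
    - {"x":0.0003,"y":0.128,"z":0,"wx":0,"wy":0,"wz":0,"grip":255}
    - {"x":0.0003,"y":0.128,"z":0,"wx":0,"wy":0,"wz":0,"grip":255}
    - {"x":0.0003,"y":0.128,"z":0,"wx":0,"wy":0,"wz":0,"grip":255}

```text
time_s: 43.28
eef_pos: [0.4585, -0.0125, 0.0619]
orientation: [-0.56, 0.43, -0.431, 0.562]
force: [-0.6, 2.1, 5.8]
opening: 0.0127
```

```bash
python3 - <<'E'
from h import *
s=st();print(s['ft_torque'])
E
```

```text
t 43.28 pos [ 0.4585 -0.0125  0.0619] yaw -75.01 tilt 0.13 j [ 0.404  0.195 -0.674 -0.    -0.7    1.429] F [-0.6  2.1  5.8] op 0.0127
[ 1.02027538  0.43246903 -0.20481255]
```

>>> servo_tool:
  moves:
    - {"x":0,"y":0,"z":0,"wx":0,"wy":7,"wz":0,"grip":255}
    - {"x":0,"y":0,"z":0,"wx":0,"wy":14,"wz":0,"grip":255}
    - {"x":0,"y":0,"z":0,"wx":0,"wy":21,"wz":0,"grip":255}
    - {"x":0,"y":0,"z":0,"wx":0,"wy":28,"wz":0,"grip":255}
    - {"x":0,"y":0,"z":0,"wx":0,"wy":35,"wz":0,"grip":255}
    - {"x":0,"y":0,"z":0,"wx":0,"wy":42,"wz":0,"grip":255}
    - {"x":0,"y":0,"z":0,"wx":0,"wy":49,"wz":0,"grip":255}
    - {"x":0,"y":0,"z":0,"wx":0,"wy":56,"wz":0,"grip":255}
    - {"x":0,"y":0,"z":0,"wx":0,"wy":63,"wz":0,"grip":255}
    - {"x":0,"y":0,"z":0,"wx":0,"wy":70,"wz":0,"grip":255}
    - {"x":0,"y":0,"z":0,"wx":0,"wy":77,"wz":0,"grip":255}
    - {"x":0,"y":0,"z":0,"wx":0,"wy":84,"wz":0,"grip":255}

```text
time_s: 44.28
eef_pos: [0.4576, -0.0141, 0.0619]
orientation: [0.127, -0.695, 0.696, -0.127]
force: [0.9, -9.5, -1.7]
opening: 0.0123
```

```bash
python3 - <<'E'
from h import *
s=st();print(s['ft_torque'])
E
```

```text
t 44.28 pos [ 0.4576 -0.0141  0.0619] yaw -159.37 tilt 0.05 j [ 0.402  0.194 -0.675  0.001 -0.702 -0.043] F [ 0.9 -9.5 -1.7] op 0.0123
[-3.45530983 -0.40644722 -0.05522696]
```

>>> servo_tool:
  moves:
    - {"x":0,"y":0,"z":0,"wx":0,"wy":5.8,"wz":0,"grip":255}
    - {"x":0,"y":0,"z":0,"wx":0,"wy":5.8,"wz":0,"grip":255}
    - {"x":0,"y":0,"z":0,"wx":0,"wy":5.8,"wz":0,"grip":255}
    - {"x":0,"y":0,"z":0,"wx":0,"wy":5.8,"wz":0,"grip":150}
    - {"x":0,"y":0,"z":0,"wx":0,"wy":5.8,"wz":0,"grip":110}
    - {"x":0,"y":0,"z":0,"wx":0,"wy":5.8,"wz":0,"grip":110}
    - {"x":0,"y":0,"z":0,"wx":0,"wy":5.8,"wz":0,"grip":110}
    - {"x":0,"y":-0.03,"z":0,"wx":0,"wy":5.8,"wz":0,"grip":110}
    - {"x":0,"y":-0.07,"z":0,"wx":0,"wy":5.8,"wz":0,"grip":110}
    - {"x":0,"y":-0.11,"z":0,"wx":0,"wy":5.8,"wz":0,"grip":110}
    - {"x":0,"y":-0.14,"z":0,"wx":0,"wy":5.8,"wz":0,"grip":110}
    - {"x":0,"y":-0.14,"z":0,"wx":0,"wy":5.8,"wz":0,"grip":110}

```text
time_s: 45.28
eef_pos: [0.461, -0.0132, 0.2087]
orientation: [-0.088, 0.701, -0.701, 0.096]
force: [0.7, 1.0, 0.4]
opening: 0.0484
```

```bash
python3 - <<'E'
from h import *
s=st();im=read_camera('wrist');cv2.imwrite('pics/w49.png',im);crop(im,240,150,400,300,5,'pics/w49a.png')
t=read_camera('scene');cv2.imwrite('pics/s49.png',t)
t=read_camera('top');cv2.imwrite('pics/t49.png',t)
E
```

```text
t 45.28 pos [ 0.461  -0.0132  0.2087] yaw -165.05 tilt 0.64 j [ 0.403  0.01  -0.482  0.003 -1.068 -0.144] F [0.7 1.  0.4] op 0.0484
```

View pics/w49a.png

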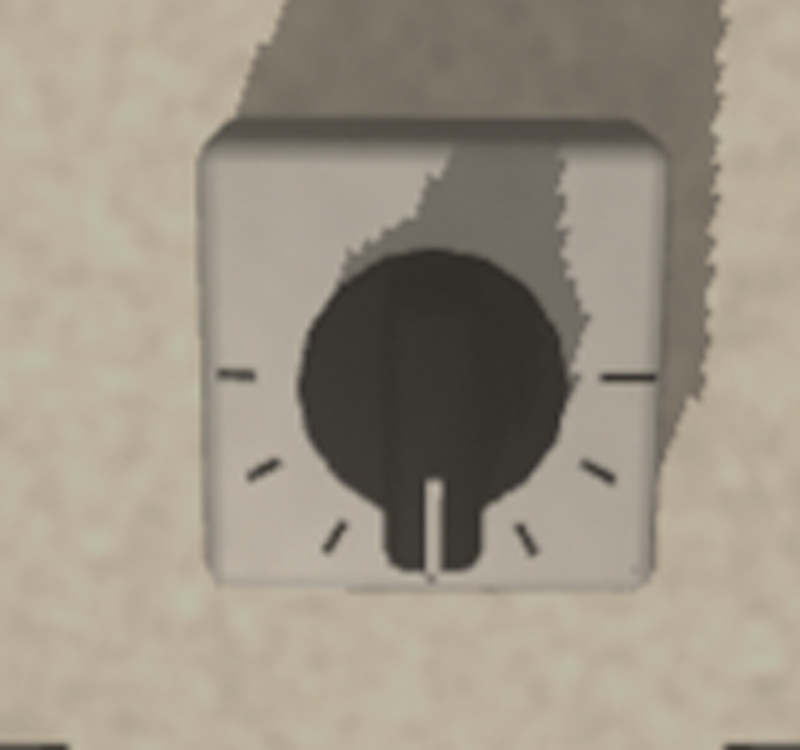

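View pics/s49.png

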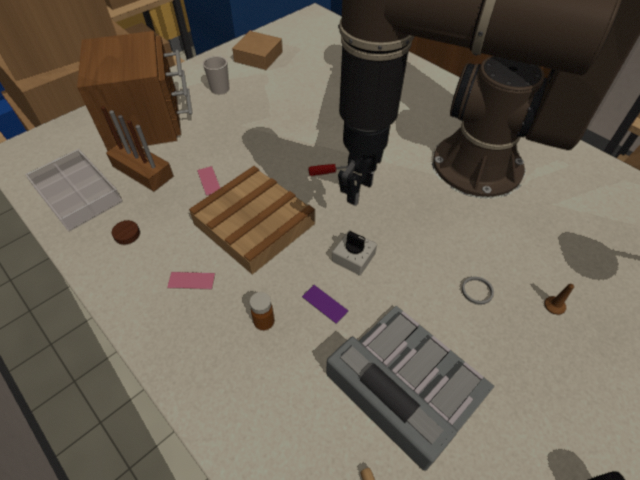

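View pics/t49.png

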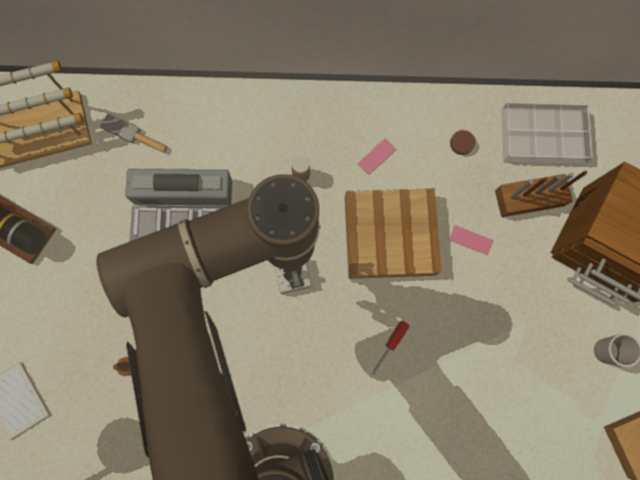

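>>> servo_tool:
  moves:
    - {"x":0,"y":0,"z":0,"wx":0,"wy":0,"wz":0,"grip":110}
    - {"x":0,"y":0,"z":0,"wx":0,"wy":0,"wz":0,"grip":110}
    - {"x":0,"y":0,"z":0,"wx":0,"wy":0,"wz":0,"grip":110}

```text
time_s: 45.68
eef_pos: [0.4569, -0.014, 0.2011]
orientation: [0.092, -0.701, 0.701, -0.091]
force: [-1.1, 0.5, -0.1]
opening: 0.0488
```

```bash
python3 - <<'E'
from h import *
s=st();t=read_camera('scene');crop(t,320,215,500,410,4,'pics/s50.png')
E
```

```text
t 45.68 pos [ 0.4569 -0.014   0.2011] yaw -165.14 tilt 0.06 j [ 0.403  0.017 -0.492  0.    -1.063 -0.144] F [-1.1  0.5 -0.1] op 0.0488
```

View pics/s50.png

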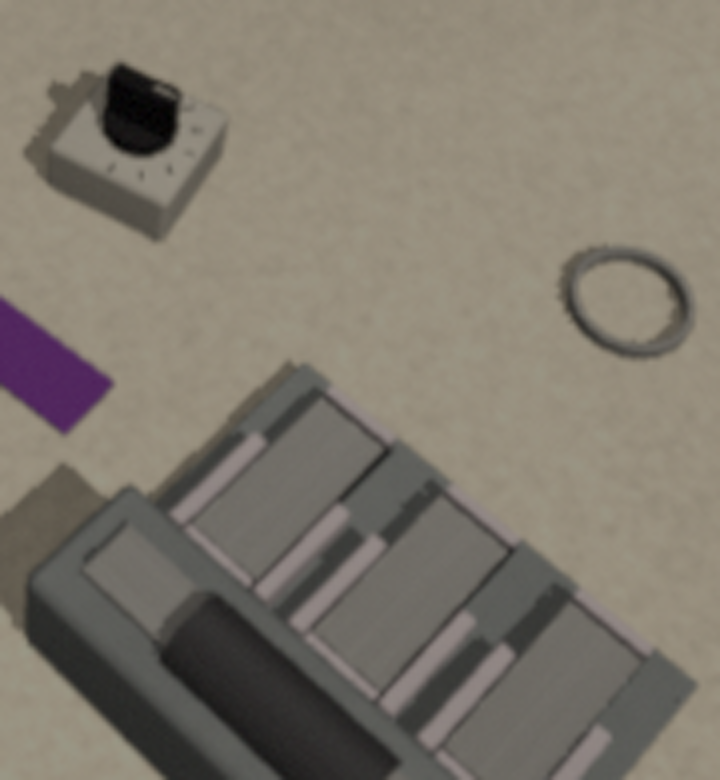

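All three blanks are seated and the dial mark is at click three, so I'm handing in.

```bash
python3 -c "
from rig import *
print(job_done())"
```

```text
the job is handed in; nothing more can be done
None
```

I handed the job in at about 46 s. I turned the dial back to its zero stop, dragged all three blanks out over the board's front edge and seated one in each cavity. I then turned the dial three clicks clockwise and let go.

- **Blanks:** the last wrist and scene pictures show all three lying flat with a gap on every side. I measured only the first after release: its centre was about 0.5 mm from the nest, and the other two I judged by eye.
- **Dial:** the mark points at the fourth tick, with three ticks on each side, so it stands at three clicks. The gripper was open about 0.12 m above it, and the force reading was near zero.
- **Jar, bangle and screwdriver:** in the last pictures all three look to be where they started.

**Checks that disagreed or went wrong:**
- The top camera and the wrist camera differed by about 3 mm sideways. I used the wrist camera, taking the arm's pose at the moment of each picture.
- Some drags slipped and had to be repeated with a firmer press.
- When lowering the first blank, a finger apparently caught the edge of the cavity floor and the wrist read about 42 N. I lifted, re-centred and tried again.
- The fingers met that edge in all three cavities, so each blank was let go with an estimated few millimetres to drop.

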